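# Second course of a firebrick heat shield, pinned by its thermometer well

### The arm

A 7-joint arm with a two-finger parallel gripper is mounted at the origin on a cart in front of the work surface, level with it; the furniture and walls round the work are solid. World frame = base frame: x ahead of the robot, y to its left, z up, the work surface at z = 0. Lengths are in m, angles in rad, forces in N, time in s.
With the tool pointing down it reaches from about 0.4 to 0.85 m from the base axis. Payload 10.4 kg.
Tool frame: the origin (TCP) lies at the very end of the fingers, on their centre line; the grasp point (between the pads) lies 19 mm behind it (manip.grip_depth is the distance from the TCP to the grasp point, in m); z points along the fingers, y is the direction in which the jaws open and shut (so a half turn about z gives the same grasp; the last joint's range is limited). The gripper opens to 85 mm and grips with 20 to 120 N. Pads are 22 mm wide; open, the fingers measure 114 mm over their backs; the gripper's body (76 mm by 85 mm) begins 54 mm behind the grasp point. The pads swing forward as they close: fully open they stand 13 mm farther back than shut.
Start: joints at [1.205, 0.332, -0.065, 1.46, 0.022, 1.35, -0.088], TCP at [0.21, -0.589, 0.231] pointing down, gripper open.
Joint ranges: [-2.6, 2.6], [-0.5, 2.12], [-1.47, 1.34], [0.16, 2.42], [-1.27, 4.41], [0.06, 2.06], [-2.6, 2.6]. Speed limits (rad/s): [2.22, 2.22, 2.79, 2.79, 3.14, 3.14, 3.14].

### API

Orientations are given as a unit quaternion [x, y, z, w].
In Python, from workcell import manip gives the robot as it stands.
- The arm moves only by the tool step_arm, never from a script. Its argument "motion" is a list of rows, each a list of 6 numbers: the shift along the tool's x, y, z in mm, then the turn, a rotation vector about the tool's x, y, z in degrees. A call has 1 to 20 rows; each row shifts and turns the pose as measured when the row begins, along the tool's axes as they then stand; what a row does not reach is not made up. A row lasts 1/8 s, in which the tool goes at most 62.5 mm and 10.7 degrees, less where a joint would pass 70% of its speed; a pose out of reach is approached as far as the arm can. A call with a gripper value outside its range is refused whole. "jaw" is the finger opening in mm, from 0 to 85.4, set as the call begins (left out, the last holds). The fingers move at their own pace and stop on an object; "force" is the grip in N (left out, the last holds). Time passes only in rows, so rows that do not move let the fingers close. It gives the time, the measured TCP pose, the force and the opening at its end, in the units of the state.
- manip.get_obs(): the state, without advancing time (a new reading comes with each control period).
- manip.camera(name): name is "scene" or "top"; returns the picture (384x512x3 uint8, blue, green, red); there is no depth.
- manip.camera_info(name): a dict with "camera_matrix" (3x3 intrinsics, pixels), "R" (3x3) and "t" (3): a world point X has camera coordinates R X + t. Camera axes: x right, y down, z forward; pixel columns grow to the right and rows downward; lengths in m; the calibration is good to about 2 mm. A picture is of the moment at which its call begins. camera_info takes no time and is no camera call.
- manip.hand_in(): hands the job in, once; it reports no verdict.
The state is a dict: "clock": time; "joint_pos": joint angles; "joint_velocities": joint speeds; "tau": joint torques, N m; "position": TCP position; "ee_rot": TCP orientation; "ft_force": force on the tool from outside, world axes, zero at the start; "torque": the same for the moment, N m; "grip_width": opening from 0.0 (shut) to 1.0 (fully open).
Only numpy, scipy, OpenCV 4.12 (cv2) and the standard library are available. Lean on these libraries where they do the work, as an engineer would, in place of code of your own. Each camera call takes 0.05 s, during which the arm holds its last target.

### The job

Finish the small firebrick heat shield: lay its second course in running bond, the long block centred over the joint between the two blocks already laid and a half block closing each end, all square in line with the wall and seated down on it, flush with its faces and ends. Once that course is complete, take the steel thermometer well out of its slanted rest and slide it fully home down one of the long block's two bores, so that it pins both courses together. Set the brittle blocks down gently, and leave the dark dropper bottle and the crucible behind the wall standing where they are.

Things in the scene. Friction and masses are not known exactly. Their poses are not given: they have to be found in the camera images.
- shield_base: the started heat shield, fixed: steel tray 64 x 212 mm, 4 mm thick (12 mm lips), holding the first course: two refractory blocks end to end, each 100 mm long, 50 wide, 40 high, centres at y = +51 and -51 mm, a 2 mm joint at y = 0, ends at y = +101 and -101 mm. Origin on the bench under the wall's middle; y along the wall, x across it, z up
- course_top (a point): middle of the first course's flat top, 44 mm above the bench, axes as the wall's. Along the top (y) runs a half-round tongue 15 mm wide, 5 mm high, cut away round four vertical 13 mm bores (mouths bevelled 1.5 mm) at y = -76.5, -25.5, +25.5, +76.5 mm, on the wall's middle line
- long_block_mid (a point): centre of the loose long block, 20 mm above its underside: 100 mm long (y), 50 wide (x; grasp across this), 40 high plus a 5 mm tongue on top; 13 mm through-bores at its y = +25.5 and -25.5 mm; groove beneath, 17.5 mm wide, 6.5 deep, that drops over the tongue below; ends alike; 0.33 kg; lies flat, z up. Laid: over the wall's middle, this point 64 mm above the bench
- half_block_1_mid (a point): centre of a loose half block, 20 mm above its underside: as the long block but 49 mm long (y), 50 wide (x; grasp across this), one 13 mm bore at its middle, 0.16 kg, ends alike. Either half block may go at either end. Laid: centre 76.5 mm from the wall's middle along y (a 2 mm joint to the long block) and 64 mm above the bench
- half_block_2_mid (a point): centre of the other half block, the same as the first
- well_head (a point): centre of the steel thermometer well's head; z is its axis, out of the head's top. Head round, 18 mm diameter, 40 long (20 each way from here); below it the shank, 10.5 mm diameter, 62 long, last 4 mm tapered to 6 mm; 0.1 kg. It starts loose in the slanted rest, head leaning about 30 degrees from vertical towards the robot, and pulls out along its axis
- well_tip (a point): tip end of the well's shank, on its axis, 82 mm below the head's centre. Fully home, the head's lower shoulder (62 mm above the tip) sits on the flat top of the long block, 84 mm above the bench; the tip is then 22 mm and the head's centre 104 mm above the bench
- probe_rest: the slanted rest, fixed: dark steel plate 84 x 60 x 7 mm, origin on the bench under its middle, with an aluminium socket tube (21 mm outside, 13 mm bore, 40 mm deep) leaning 30 degrees from vertical towards its own -x. About 22 mm of the shank shows between tube and head
- dropper_dark: dark dropper bottle with rubber bulb, 36 mm across, 97 mm high, behind the wall; origin at its underside, z up; a bystander
- crucible: porcelain crucible, 44 mm across, 32 mm high, behind the wall; origin at its underside, z up; a bystander
There are look-alikes about, which are no part of the job. Leave any blue look-alike of the part that bears half_block_2_mid alone.

How it is judged:
By the outcome, as a careful person would: the job done as asked, in the order asked, and still so for the second after the job is handed in, with the robot touching nothing.
It also fails if it takes over 72 s, if anything falls off the work surface, if the arm or the gripper's body presses on something with over 40 N, if the wrist force passes 120 N, or if a joint passes its speed limit or range.

## Working session

There is one attempt and no reset: what is moved stays moved. The work goes in short steps, Python scripts to look and compute and a tool call to move; the robot and the scene stay as the last step left them, time stands still between calls to the robot, and variables do not carry over. Pictures are saved under pics/ and viewed, and the job is handed in when it is done.

Besides the shell and the picture viewer there is one more tool, called as name([rows], argument=value, ...), one row to a line, values as JSON. step_arm: Moves the arm, as the interface text tells. Its arguments: {"type":"object","properties":{"motion":{"type":"array"},"jaw":{"type":"number"},"force":{"type":"number"}},"required":["motion"]}

```bash
mkdir -p pics; ls; python3 - <<'E'
from workcell import manip
import cv2
o=manip.get_obs(); print(o)
for n in ("scene","top"):
    cv2.imwrite(f"pics/{n}0.png",manip.camera(n)); print(n,manip.camera_info(n))
E
```

```text
pics
{'clock': 0.0, 'joint_pos': array([ 1.20540324,  0.33287917, -0.06467762,  1.4609579 ,  0.02159378,
        1.34992195, -0.0885087 ]), 'joint_velocities': array([ 6.57591833e-04, -5.12990267e-04,  7.88693032e-04,  5.32082588e-04,
        7.61775589e-04,  7.82471078e-04,  1.07576948e-05]), 'tau': array([-9.15909550e-04, -6.25453949e+01,  4.90352232e-02, -3.91599762e+01,
        1.63445977e-02,  9.96521849e-03, -3.99272483e-05]), 'position': array([ 0.20992608, -0.58827511,  0.23050342]), 'ee_rot': array([ 9.85348112e-01,  1.70553677e-01, -1.60320497e-04, -7.17940555e-04]), 'ft_force': array([-0.56785923, -0.07363762, -0.44876693]), 'torque': array([-0.09477835, -0.01236165, -0.02292284]), 'grip_width': 0.9963437648177818}
scene {'camera_matrix': array([[445.00676984,   0.        , 257.09021319],
       [  0.        , 445.00676984, 188.32894115],
       [  0.        ,   0.        ,   1.        ]]), 'R': array([[-0.55054047, -0.8346302 , -0.01725154],
       [-0.64831274,  0.44047772, -0.62102333],
       [ 0.52592375, -0.33071408, -0.7836022 ]]), 't': array([0.34858225, 0.34749095, 1.2507598 ])}
top {'camera_matrix': array([[427.60561017,   0.        , 256.35534516],
       [  0.        , 427.60561017, 186.97632949],
       [  0.        ,   0.        ,   1.        ]]), 'R': array([[ 0.02988624, -0.99937291,  0.01898951],
       [-0.98268284, -0.03285223, -0.18236001],
       [ 0.1828695 , -0.01321061, -0.98304844]]), 't': array([0.05962444, 0.52029001, 1.24154278])}
```

```bash
python3 - <<'E'
import cv2
for n in ("scene","top"):
    im=cv2.imread(f"pics/{n}0.png"); cv2.imwrite(f"pics/{n}0b.png",cv2.resize(im,(800,600),interpolation=cv2.INTER_CUBIC))
E
```

```text
(no output)
```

View pics/scene0b.png

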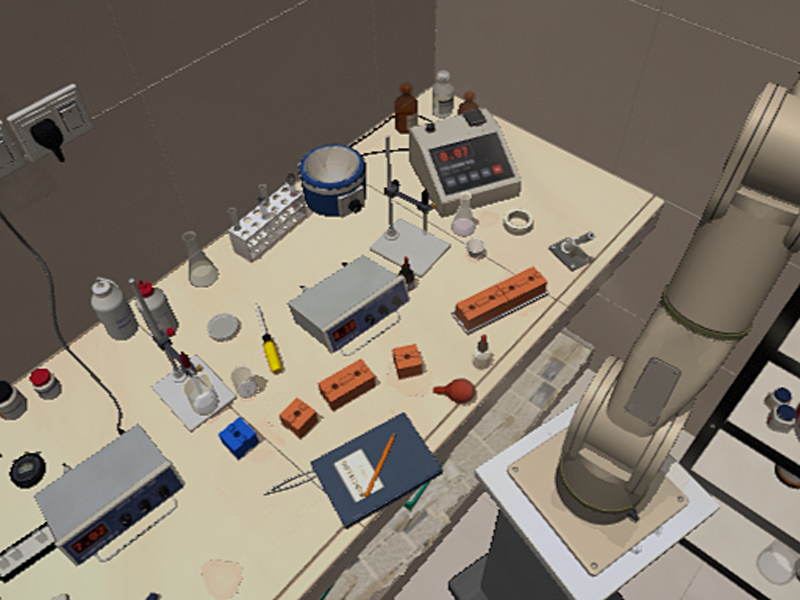

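View pics/top0b.png

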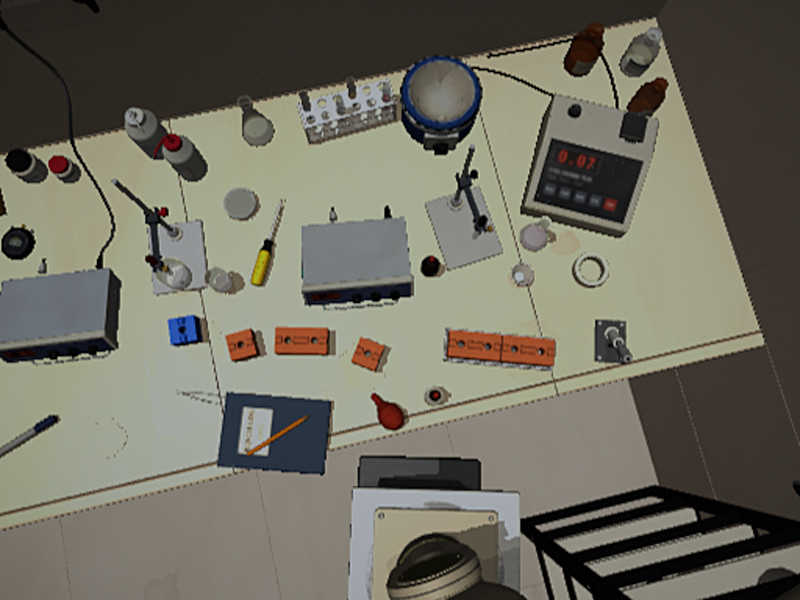

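```bash
cat > h.py <<'E'
import numpy as np, cv2
from workcell import manip
def P(n,X):
    i=manip.camera_info(n); X=np.atleast_2d(X); c=X@i["R"].T+i["t"]; u=c@i["camera_matrix"].T; return u[:,:2]/u[:,2:]
def ray(n,uv):
    i=manip.camera_info(n); d=np.linalg.inv(i["camera_matrix"])@np.array([uv[0],uv[1],1.]); return -i["R"].T@i["t"], i["R"].T@d
def atz(n,uv,z):
    o,d=ray(n,uv); return o+d*(z-o[2])/d[2]
def crop(src,out,x,y,w,h,s):
    im=cv2.imread(src) if isinstance(src,str) else src
    cv2.imwrite(out,cv2.resize(im[y:y+h,x:x+w],None,fx=s,fy=s,interpolation=cv2.INTER_CUBIC))
E
python3 - <<'E'
from h import *
crop("pics/top0.png","pics/t_blocks.png",100,195,160,70,5)
crop("pics/top0.png","pics/t_wall.png",260,150,160,100,5)
crop("pics/scene0.png","pics/s_blocks.png",130,200,160,100,5)
crop("pics/scene0.png","pics/s_wall.png",240,130,160,110,5)
E
```

```text
(no output)
```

View pics/t_blocks.png

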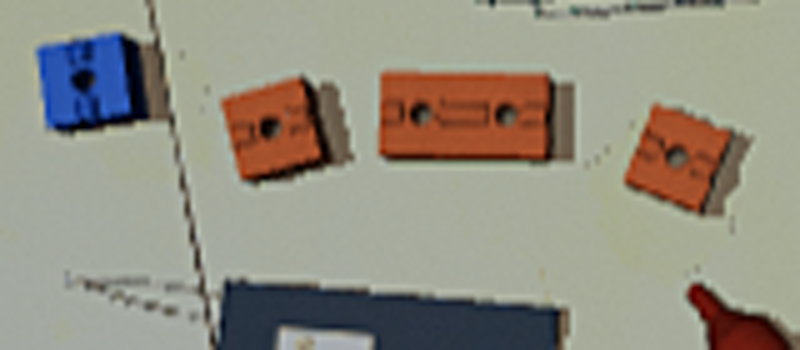

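View pics/t_wall.png

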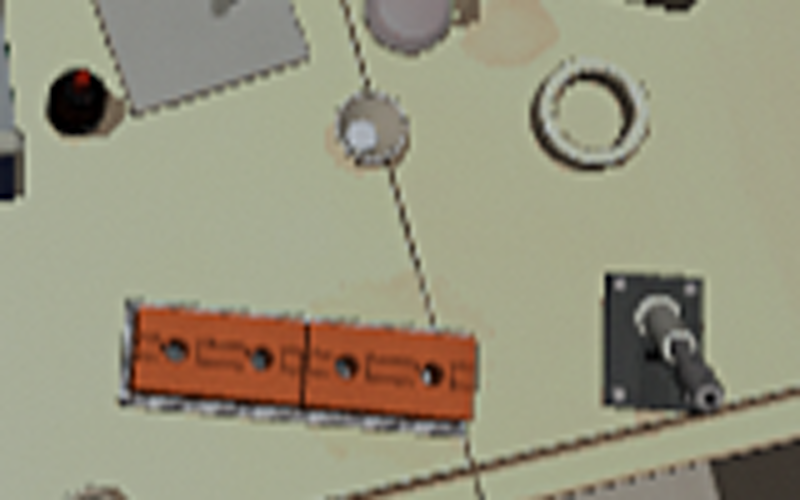

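View pics/s_blocks.png

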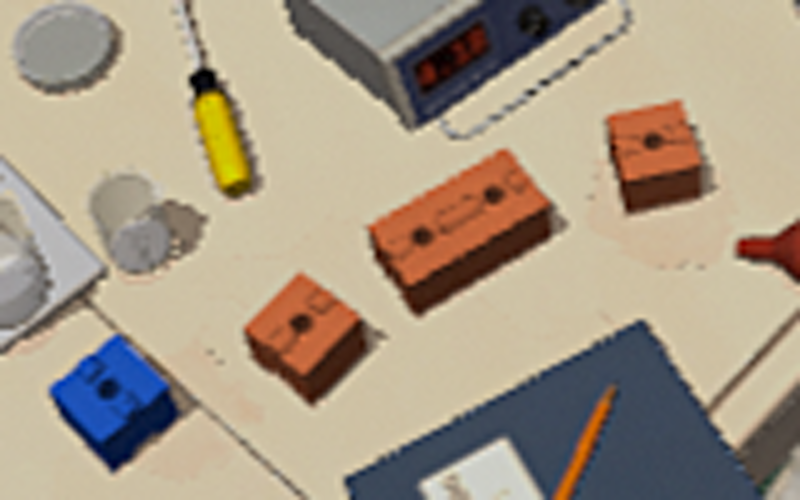

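View pics/s_wall.png

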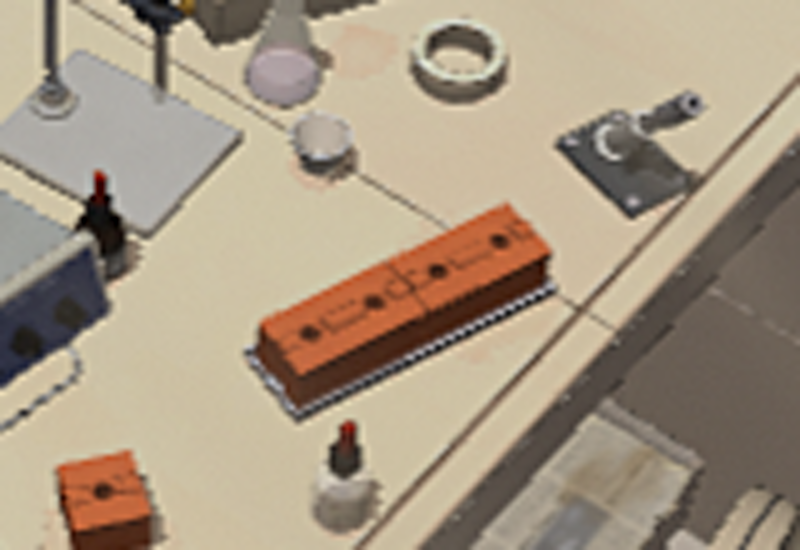

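```bash
cat > fit.py <<'E'
from h import *
from scipy.optimize import minimize
S=8
def mask(im):
    h=cv2.cvtColor(im,cv2.COLOR_BGR2HSV); H,s,v=cv2.split(h)
    b=im.astype(float); r=b[...,2]; g=b[...,1]; bl=b[...,0]
    return (((H<14)|(H>174))&(s>130)&(v>35)).astype(np.uint8)
def box(L,W,H,z0,tongue=True):
    a=[[sx*W/2,sy*L/2,z] for sx in(-1,1) for sy in(-1,1) for z in(z0,z0+H)]
    t=[]
    if tongue:
        for ang in np.linspace(0,np.pi,7):
            t+= [[7.5e-3*np.cos(ang),sy*L/2,z0+H+5e-3*np.sin(ang)] for sy in(-1,1)]
    return [np.array(a)]+([np.array(t)] if t else [])
def render(n,parts,p,roi):
    x0,y0,w,h=roi; c,s=np.cos(p[2]),np.sin(p[2]); R=np.array([[c,-s,0],[s,c,0],[0,0,1]])
    M=np.zeros((h*S,w*S),np.uint8)
    for a in parts:
        uv=P(n,a@R.T+[p[0],p[1],0])
        uv=(uv-[x0,y0]+0.5)*S-0.5
        hull=cv2.convexHull(uv.astype(np.float32))
        cv2.fillConvexPoly(M,np.round(hull*16).astype(np.int32),1,shift=4)
    return cv2.resize(M.astype(np.float32),(w,h),interpolation=cv2.INTER_AREA)
def fit(ims,parts,p0,cams=("scene","top"),m=12):
    D=[]
    for n in cams:
        uv=np.vstack([P(n,a+[p0[0],p0[1],0]) for a in parts]); lo=uv.min(0).astype(int)-m; hi=uv.max(0).astype(int)+m
        roi=(lo[0],lo[1],hi[0]-lo[0],hi[1]-lo[1]); mk=mask(ims[n])[lo[1]:hi[1],lo[0]:hi[0]].astype(np.float32)
        k,lab,st,_=cv2.connectedComponentsWithStats(mk.astype(np.uint8)); 
        mk=(lab==1+np.argmax(st[1:,4])).astype(np.float32); mk=cv2.morphologyEx(mk,cv2.MORPH_CLOSE,np.ones((5,5)))
        D.append((n,roi,mk))
    f=lambda q:sum(((render(n,parts,np.array([q[0]/1e3,q[1]/1e3,q[2]/50]),roi)-mk)**2).sum() for n,roi,mk in D)
    q=np.array([p0[0]*1e3,p0[1]*1e3,p0[2]*50]); 
    for st in (8,2,.7):
        r=minimize(f,q,method="Nelder-Mead",options=dict(initial_simplex=q+np.vstack([np.zeros(3),np.eye(3)*st]),xatol=.01,fatol=.01)); q=r.x
    return np.array([q[0]/1e3,q[1]/1e3,q[2]/50]),r.fun
LONG=box(.100,.050,.040,0); HALF=box(.049,.050,.040,0); WALL=box(.202,.050,.040,.004)
E
python3 - <<'E'
from fit import *
ims={n:cv2.imread(f"pics/{n}0.png") for n in("scene","top")}
def g(cx,cy,z=.04): return atz("top",(cx,cy),z)
for nm,parts,uv,yaw in (("halfA",HALF,(100+270/5,195+128/5),.2),("long",LONG,(100+465/5,195+115/5),0),("halfB",HALF,(100+677/5,195+156/5),-.35),("wall",WALL,(260+305/5,150+362/5),-.08)):
    p=g(*uv,.044); p0=np.array([p[0],p[1],yaw])
    for c in (("scene",),("top",),("scene","top")):
        q,f=fit(ims,parts,p0,c); print(nm,c,np.round(q[:2]*1e3,2),round(np.degrees(q[2]),2),round(f,1))
# bores by top view
for nm,uv,z in(("wall_m",[(260+175/5,150+350/5),(260+262/5,150+359/5),(260+347/5,150+366/5),(260+432/5,150+375/5)],.044),("long",[(100+422/5,195+114/5),(100+508/5,195+115/5)],.04)):
    print(nm,[np.round(atz("top",u,z)*1e3,1) for u in uv])
print("bottles",atz("top",(260+78/5,150+80/5),.097),atz("top",(260+372/5,150+130/5),.032), atz("top",(435*.64,395*.64),.09))
E
```

```text
halfA ('scene',) [413.41 381.01] 16.59 24.7
halfA ('top',) [409.25 378.96] 17.31 45.0
halfA ('scene', 'top') [411.6  381.08] 15.98 87.9
long ('scene',) [426.25 266.18] 1.6 33.3
long ('top',) [420.95 265.19] 1.77 27.5Traceback (most recent call last):
  File "<stdin>", line 7, in <module>
  File "fit.py", line 35, in fit
    r=minimize(f,q,method="Nelder-Mead",options=dict(initial_simplex=q+np.vstack([np.zeros(3),np.eye(3)*st]),xatol=.01,fatol=.01)); q=r.x
    res = _minimize_neldermead(fun, x0, args, callback, bounds=bounds,
                               **options)
    fxr = func(xr)
    fx = function(np.copy(x), *(wrapper_args + args))
  File "fit.py", line 32, in <lambda>
    f=lambda q:sum(((render(n,parts,np.array([q[0]/1e3,q[1]/1e3,q[2]/50]),roi)-mk)**2).sum() for n,roi,mk in D)
               ~~~^^^^^^^^^^^^^^^^^^^^^^^^^^^^^^^^^^^^^^^^^^^^^^^^^^^^^^^^^^^^^^^^^^^^^^^^^^^^^^^^^^^^^^^^^^^^^
  File "fit.py", line 32, in <genexpr>
    f=lambda q:sum(((render(n,parts,np.array([q[0]/1e3,q[1]/1e3,q[2]/50]),roi)-mk)**2).sum() for n,roi,mk in D)
                     ~~~~~~^^^^^^^^^^^^^^^^^^^^^^^^^^^^^^^^^^^^^^^^^^^^^^^^^^^
  File "fit.py", line 19, in render
    uv=P(n,a@R.T+[p[0],p[1],0])
  File "h.py", line 4, in P
    i=manip.camera_info(n); X=np.atleast_2d(X); c=X@i["R"].T+i["t"]; u=c@i["camera_matrix"].T; return u[:,:2]/u[:,2:]
ValueError: time passes only in moves, steps and waits
```

```bash
python3 - <<'E'
from workcell import manip
import pickle
pickle.dump({n:manip.camera_info(n) for n in("scene","top")},open("cal.pkl","wb"))
E
sed -i 's/^from workcell import manip/from workcell import manip\nimport pickle; CAL=pickle.load(open("\.\/cal.pkl","rb"))/; s/manip.camera_info(n)/CAL[n]/' h.py
cat > run.py <<'E'
from fit import *
ims={n:cv2.imread(f"pics/{n}0.png") for n in("scene","top")}
def g(cx,cy,z=.04): return atz("top",(cx,cy),z)
out={k:ims[k].copy() for k in ims}
for n in ims: ims[n]
big={n:cv2.resize(ims[n],None,fx=5,fy=5,interpolation=cv2.INTER_CUBIC) for n in ims}
for nm,parts,uv,yaw in (("halfA",HALF,(100+270/5,195+128/5),.2),("long",LONG,(100+465/5,195+115/5),0),("halfB",HALF,(100+677/5,195+156/5),-.35),("wall",WALL,(260+305/5,150+362/5),-.08)):
    p=g(*uv,.044); p0=np.array([p[0],p[1],yaw])
    for c in (("scene",),("top",),("scene","top")):
        q,f=fit(ims,parts,p0,c); print(nm,c,np.round(q[:2]*1e3,2),round(np.degrees(q[2]),2),round(f,1))
        if len(c)==1:
            n=c[0]; cc,s=np.cos(q[2]),np.sin(q[2]); R=np.array([[cc,-s,0],[s,cc,0],[0,0,1]])
            v=(P(n,parts[0]@R.T+[q[0],q[1],0])+.5)*5
            for i in range(8):
                for b in (1,2,4):
                    if not i&b: cv2.line(big[n],tuple(map(int,v[i])),tuple(map(int,v[i|b])),(0,255,0),1)
for nm,uv,z in(("wall_m",[(260+175/5,150+350/5),(260+262/5,150+359/5),(260+347/5,150+366/5),(260+432/5,150+375/5)],.044),("long",[(100+422/5,195+114/5),(100+508/5,195+115/5)],.04)):
    print(nm,[np.round(atz("top",u,z)*1e3,1) for u in uv])
print("bottles",atz("top",(260+78/5,150+80/5),.097),atz("top",(260+372/5,150+130/5),.032), atz("top",(435*.64,395*.64),.09))
cv2.imwrite("pics/ov_t.png",np.vstack([big["top"][195*5:265*5,500:1300],big["top"][200*5:245*5,1300:2100]]))
cv2.imwrite("pics/ov_s.png",np.vstack([big["scene"][215*5:275*5,130*5:290*5],big["scene"][165*5:220*5,240*5:400*5]]))
E
python3 run.py
```

```text
halfA ('scene',) [413.41 381.01] 16.59 24.7
halfA ('top',) [409.25 378.96] 17.31 45.0
halfA ('scene', 'top') [411.6  381.08] 15.98 87.9
long ('scene',) [426.25 266.18] 1.6 33.3
long ('top',) [420.95 265.19] 1.77 27.5
long ('scene', 'top') [423.4 265.7] 1.71 111.3
halfB ('scene',) [404.74 137.92] -21.57 19.3
halfB ('top',) [400.31 136.22] -19.16 12.3
halfB ('scene', 'top') [401.56 137.23] -20.16 56.6
wall ('scene',) [ 424.39 -116.75] -3.22 53.8
wall ('top',) [ 419.06 -119.18] -3.16 50.7
wall ('scene', 'top') [ 420.98 -118.86] -3.57 189.3
wall_m [array([422.4, -42.3,  44. ]), array([418.7, -94.3,  44. ]), array([ 416.1, -145.2,   44. ]), array([ 412.4, -196.1,   44. ])]
long [array([418.9, 287.6,  40. ]), array([419.9, 236.5,  40. ])]
bottles [0.57314672 0.02232094 0.097     ] [ 0.56332926 -0.1630889   0.032     ] [0.32262257 0.00850008 0.09      ]
```

View pics/ov_t.png

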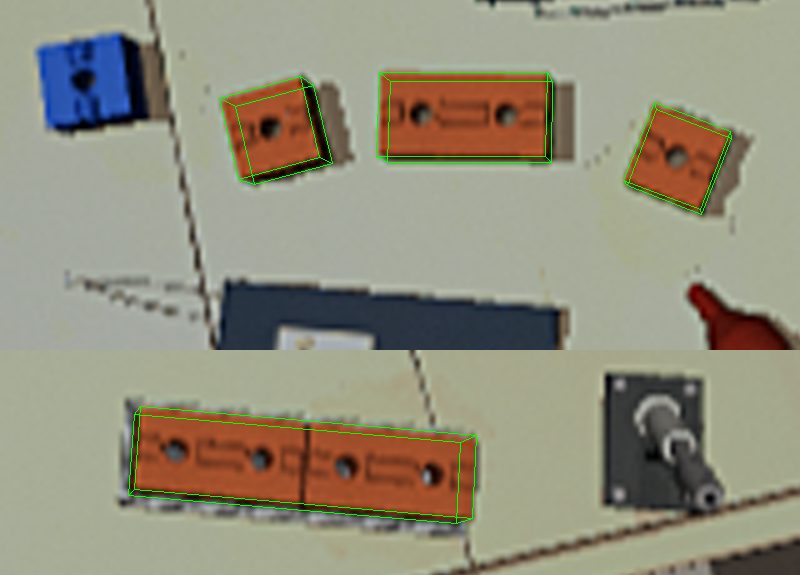

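View pics/ov_s.png

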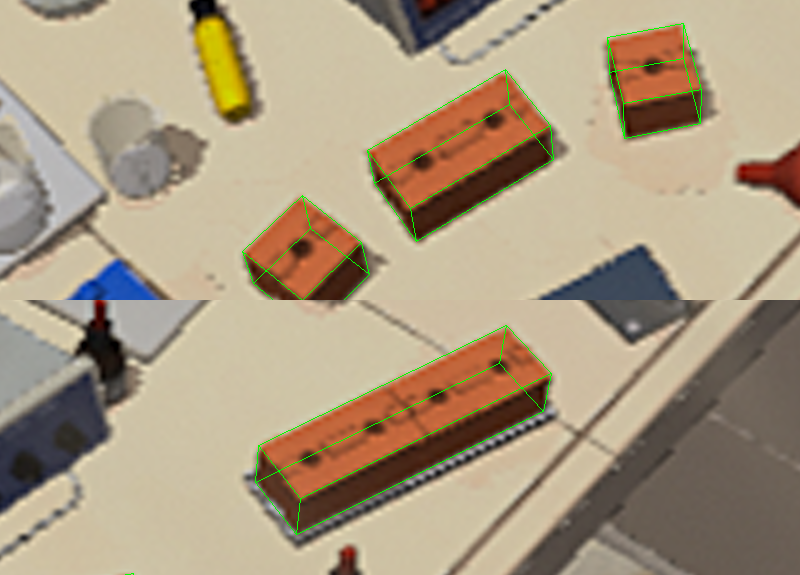

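```bash
cat > plan.py <<'E'
import sys, numpy as np
from workcell import manip
from scipy.spatial.transform import Rotation as Ro, Slerp
def Rd(phi):
    c,s=np.cos(np.radians(phi)),np.sin(np.radians(phi)); return Ro.from_matrix(np.array([[-s,c,0],[c,s,0],[0,0,-1]]).T)
def cur():
    o=manip.get_obs(); return np.array(o["position"]),Ro.from_quat(o["ee_rot"]),o
def phi(R): y=R.as_matrix()[:,1]; return np.degrees(np.arctan2(y[1],y[0]))
def show():
    p,R,o=cur(); m=R.as_matrix()
    print("t",round(o["clock"],2),"p",np.round(p*1e3,2),"phi",round(phi(R),2),"z",np.round(m[:,2],4),"F",np.round(o["ft_force"],1),"T",np.round(o["torque"],2),"grip",round(o["grip_width"]*85.4,2),"j",np.round(o["joint_pos"],2)); return p,R
def seg(p,R,p1,R1,n,ramp=True):
    "rows from pose to pose; returns rows and predicted end"
    s=np.linspace(0,1,n+1)
    if ramp and n>3: # gentle start & end
        w=np.ones(n); w[0]=w[-1]=.5; w/=w.sum(); s=np.r_[0,np.cumsum(w)]
    sl=Slerp([0,1],Ro.concatenate([R,R1])); rows=[]; q,Q=p.copy(),R
    for k in range(1,n+1):
        t=p+(np.array(p1)-p)*s[k]; T=sl(s[k])
        d=np.round(Q.inv().apply(t-q)*1e3,1); r=np.round((Q.inv()*T).as_rotvec(degrees=True),1)
        rows.append([float(x)+0. for x in [*d,*r]]); q=q+Q.apply(d/1e3); Q=Q*Ro.from_rotvec(r,degrees=True)
    return rows,q,Q
def go(*wps):
    "wps: (x_mm,y_mm,z_mm,phi or Rotation,n)"
    p,R=show(); rows=[]
    for x,y,z,f,n in wps:
        R1=f if isinstance(f,Ro) else Rd(f)
        if abs((R.inv()*R1).magnitude())>np.pi/2 and not isinstance(f,Ro): R1=R1*Ro.from_euler("z",180,degrees=True)
        r,p,R=seg(p,R,np.array([x,y,z])/1e3,R1,n); rows+=r
    print("["+",".join("["+",".join(f"{v:g}" for v in r)+"]" for r in rows)+"]",len(rows))
E
python3 - <<'E'
from plan import *
p,R,o=cur()
go((440,-230,250,-28,11),(424,266,180,1.7,12))
E
```

```text
t 0.1 p [ 209.97 -588.33  230.61] phi -70.36 z [-5.0e-04  1.2e-03 -1.0e+00] F [ 0.3  0.  -1.2] T [-0.01 -0.01  0.02] grip 85.28 j [ 1.21  0.33 -0.06  1.46  0.02  1.35 -0.09]Traceback (most recent call last):
  File "<stdin>", line 3, in <module>
  File "plan.py", line 29, in go
    r,p,R=seg(p,R,np.array([x,y,z])/1e3,R1,n); rows+=r
          ~~~^^^^^^^^^^^^^^^^^^^^^^^^^^^^^^^^
  File "plan.py", line 19, in seg
    t=p+(np.array(p1)-p)*s[k]; T=sl(s[k])
                                 ~~^^^^^^
  File "scipy/spatial/transform/_rotation.pyx", line 3816, in scipy.spatial.transform._rotation.Slerp.__call__
ValueError: Interpolation times must be within the range [0, 1], both inclusive.
```

```bash
sed -i 's/T=sl(s\[k\])/T=sl(min(s[k],1.0))/' plan.py
python3 - <<'E'
from plan import *
go((440,-230,250,-28,10),(424,266,180,1.7,10))
E
```

```text
t 0.1 p [ 209.97 -588.33  230.61] phi -70.36 z [-5.0e-04  1.2e-03 -1.0e+00] F [ 0.3  0.  -1.2] T [-0.01 -0.01  0.02] grip 85.28 j [ 1.21  0.33 -0.06  1.46  0.02  1.35 -0.09]
[[18.7,-14.5,-1.1,0,0,-2.4],[38.7,-27.3,-2.1,0,0,-4.7],[40.7,-24,-2.1,0,0,-4.7],[42.6,-20.7,-2.1,0,0,-4.7],[44.1,-17,-2.1,0,0,-4.7],[45.4,-13.4,-2.2,0,0,-4.7],[46.3,-9.7,-2.1,0,0,-4.7],[47,-5.8,-2.1,-0.1,0,-4.7],[47.2,-2,-2.1,0,0,-4.7],[23.7,1,-1.1,0,0,-2.4],[23.9,-13.7,3.9,0,0,-1.6],[48.6,-26.1,7.8,0,0,-3.3],[50,-23.2,7.8,0,0,-3.3],[51.3,-20.3,7.7,0,0,-3.3],[52.3,-17.3,7.8,0,0,-3.3],[53.3,-14.3,7.8,0,0,-3.3],[54,-11.2,7.8,0,0,-3.3],[54.5,-8.1,7.8,0,0,-3.3],[54.9,-4.9,7.7,0,0,-3.3],[27.6,-0.8,3.9,0.1,0,-1.7]] 20
```

step_arm([
  [18.7, -14.5, -1.1, 0, 0, -2.4],
  [38.7, -27.3, -2.1, 0, 0, -4.7],
  [40.7, -24, -2.1, 0, 0, -4.7],
  [42.6, -20.7, -2.1, 0, 0, -4.7],
  [44.1, -17, -2.1, 0, 0, -4.7],
  [45.4, -13.4, -2.2, 0, 0, -4.7],
  [46.3, -9.7, -2.1, 0, 0, -4.7],
  [47, -5.8, -2.1, 0, 0, -4.7],
  [47.2, -2, -2.1, 0, 0, -4.7],
  [23.7, 1, -1.1, 0, 0, -2.4],
], jaw=85, force=30)

```text
clock: 1.35
position: [0.4404, -0.2169, 0.2468]
ee_rot: [0.852, 0.524, -0.001, -0.004]
ft_force: [-0.3, -1.2, -0.1]
grip_width: 0.997
```

```bash
python3 - <<'E'
from plan import *
go((430,20,240,-14,6),(424,266,120,1.7,7))
E
```

```text
t 1.35 p [ 440.36 -216.9   246.77] phi -26.82 z [-0.0055  0.0048 -1.    ] F [-0.3 -1.2 -0.1] T [-0.   -0.01 -0.02] grip 85.17 j [ 0.81  0.06 -0.45  1.76  0.02  1.34 -0.12]
[[20.7,-11.6,0.8,0,0,-1.3],[41.8,-22.3,1.6,-0.1,0,-2.5],[42.8,-20.4,1.6,-0.1,-0.1,-2.6],[43.7,-18.5,1.4,-0.1,0,-2.6],[44.5,-16.5,1.4,-0.1,0,-2.5],[22.5,-7.2,0.7,0,0,-1.3],[19.8,-5.5,10,0,0,-1.3],[39.7,-10,20.1,0,0,-2.6],[40.2,-8.2,20,0,0,-2.7],[40.5,-6.3,20,0,0,-2.6],[40.8,-4.4,20.1,0,0,-2.6],[40.9,-2.6,20,0,0,-2.6],[20.5,-0.4,10,0,0,-1.3]] 13
```

step_arm([
  [20.7, -11.6, 0.8, 0, 0, -1.3],
  [41.8, -22.3, 1.6, -0.1, 0, -2.5],
  [42.8, -20.4, 1.6, -0.1, -0.1, -2.6],
  [43.7, -18.5, 1.4, -0.1, 0, -2.6],
  [44.5, -16.5, 1.4, -0.1, 0, -2.5],
  [22.5, -7.2, 0.7, 0, 0, -1.3],
  [19.8, -5.5, 10, 0, 0, -1.3],
  [39.7, -10, 20.1, 0, 0, -2.6],
  [40.2, -8.2, 20, 0, 0, -2.7],
  [40.5, -6.3, 20, 0, 0, -2.6],
  [40.8, -4.4, 20.1, 0, 0, -2.6],
  [40.9, -2.6, 20, 0, 0, -2.6],
  [20.5, -0.4, 10, 0, 0, -1.3],
])

```text
clock: 2.98
position: [0.4216, 0.2709, 0.1093]
ee_rot: [0.7, 0.714, -0.002, -0.0]
ft_force: [0.6, -0.4, 0.3]
grip_width: 0.993
```

```bash
python3 - <<'E'
from plan import *
from h import *
go((424,266,90,1.7,2))
for n in("scene","top"):
    im=manip.camera(n); cv2.imwrite(f"pics/{n}1.png",im)
    u=P(n,cur()[0])[0]; print(n,u)
    x,y=int(u[0])-50,int(u[1])-40
    crop(im,f"pics/{n}1c.png",x,y,100,80,8); print(x,y)
E
```

```text
t 2.98 p [421.59 270.87 109.3 ] phi 1.11 z [-0.0031 -0.0028 -1.    ] F [ 0.6 -0.4  0.3] T [-0.06  0.04 -0.02] grip 84.83 j [ 0.18  0.31 -0.95  1.89  0.28  1.09 -0.86]
[[-2.4,1.2,9.7,-0.1,0.1,-0.3],[-2.5,1.1,9.6,-0.1,0.1,-0.3]] 2
scene [218.57440343 232.01040979]
168 192
top [186.80260024 214.48955311]
136 174
```

View pics/scene1c.png

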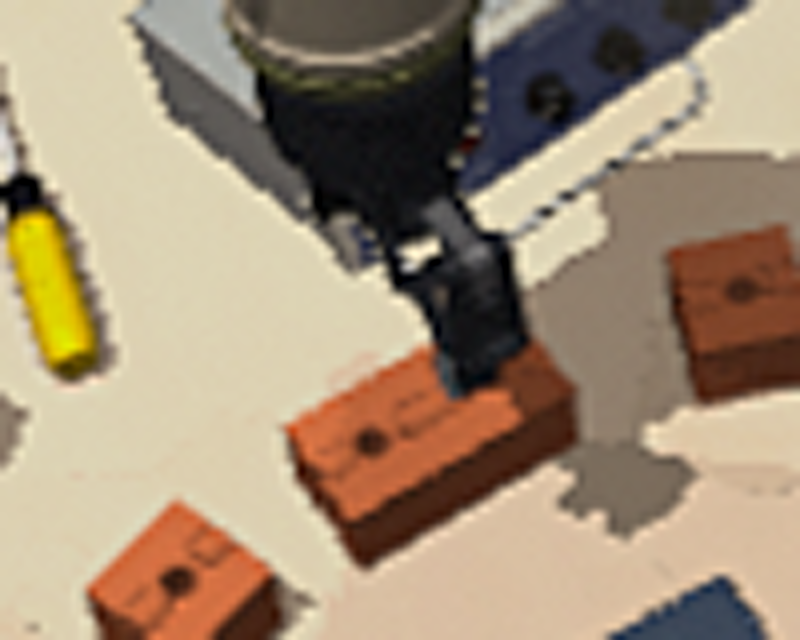

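View pics/top1c.png

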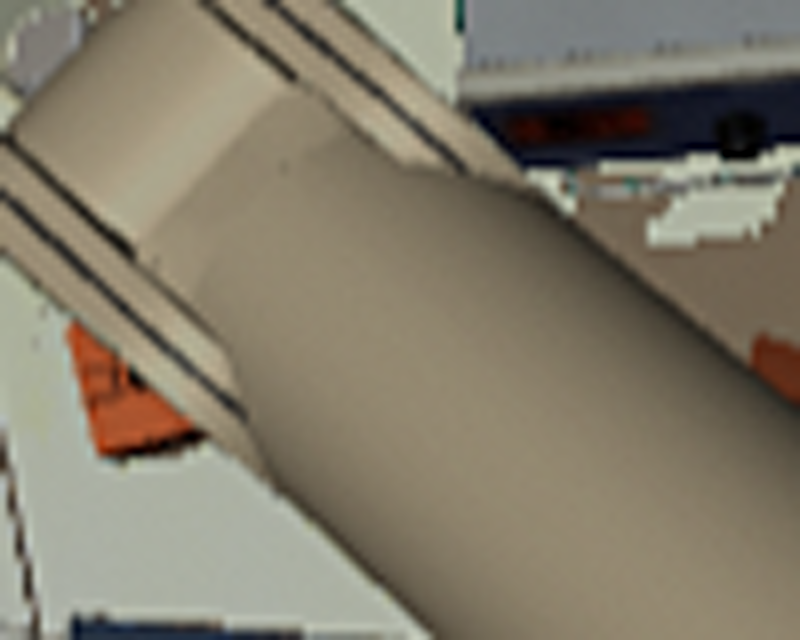

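```bash
python3 - <<'E'
from plan import *
go((423.4,265.7,60,1.7,3),(423.4,265.7,5,1.7,4))
E
```

```text
t 3.08 p [421.06 270.87 109.27] phi 1.16 z [-0.0043 -0.0026 -1.    ] F [-0.1  0.1  0.1] T [-0.04  0.01 -0.02] grip 85.34 j [ 0.18  0.31 -0.95  1.89  0.28  1.09 -0.86]
[[-1.7,0.8,16.4,-0.1,0,-0.2],[-1.7,0.8,16.4,-0.1,0.1,-0.2],[-1.7,0.7,16.5,-0.1,0,-0.1],[0,0,9.2,0,0,0],[0,0,18.3,0,0,0],[0,0,18.3,0,0,0],[0,0,9.2,0,0,0]] 7
```

step_arm([
  [-1.7, 0.8, 16.4, -0.1, 0, -0.2],
  [-1.7, 0.8, 16.4, -0.1, 0.1, -0.2],
  [-1.7, 0.7, 16.5, -0.1, 0, -0.1],
  [0, 0, 9.2, 0, 0, 0],
  [0, 0, 18.3, 0, 0, 0],
  [0, 0, 18.3, 0, 0, 0],
  [0, 0, 5, 0, 0, 0],
])

```text
clock: 3.95
position: [0.4248, 0.2604, 0.0014]
ee_rot: [0.699, 0.715, -0.001, 0.002]
ft_force: [1.1, 0.4, 0.4]
grip_width: 0.997
```

```bash
python3 - <<'E'
from plan import *
go((423.4,265.7,5,1.7,1))
E
```

```text
t 3.95 p [424.79 260.42   1.43] phi 1.28 z [ 0.0011 -0.0032 -1.    ] F [1.1 0.4 0.4] T [-0.   -0.02  0.04] grip 85.16 j [ 0.1   0.47 -0.85  1.97  0.45  0.9  -0.97]
[[5.3,-1.3,-3.6,0.1,0.2,-0.4]] 1
```

step_arm([
  [5.3, -1.3, -3, 0.1, 0.2, 0.4],
  [0, 0, 0, 0, 0, 0],
])

```text
clock: 4.2
position: [0.4232, 0.2667, 0.0047]
ee_rot: [0.702, 0.713, -0.0, -0.001]
ft_force: [0.3, -0.7, 0.4]
grip_width: 0.994
```

```bash
python3 - <<'E'
from plan import *
from h import *
go((423.4,265.7,5,1.7,1))
for n in("scene",):
    im=manip.camera(n); cv2.imwrite(f"pics/{n}2.png",im)
    u=P(n,cur()[0])[0]; print(n,u)
    x,y=int(u[0])-50,int(u[1])-40
    crop(im,f"pics/{n}2c.png",x,y,100,80,8); print(x,y)
E
```

```text
t 4.2 p [423.16 266.72   4.66] phi 0.89 z [-0.0011  0.0011 -1.    ] F [ 0.3 -0.7  0.4] T [ 0.01 -0.01 -0.02] grip 84.88 j [ 0.09  0.47 -0.85  1.97  0.45  0.9  -0.98]
[[-1,0.2,-0.3,-0.1,-0.1,-0.8]] 1
scene [222.68188093 248.73941925]
172 208
```

View pics/scene2c.png

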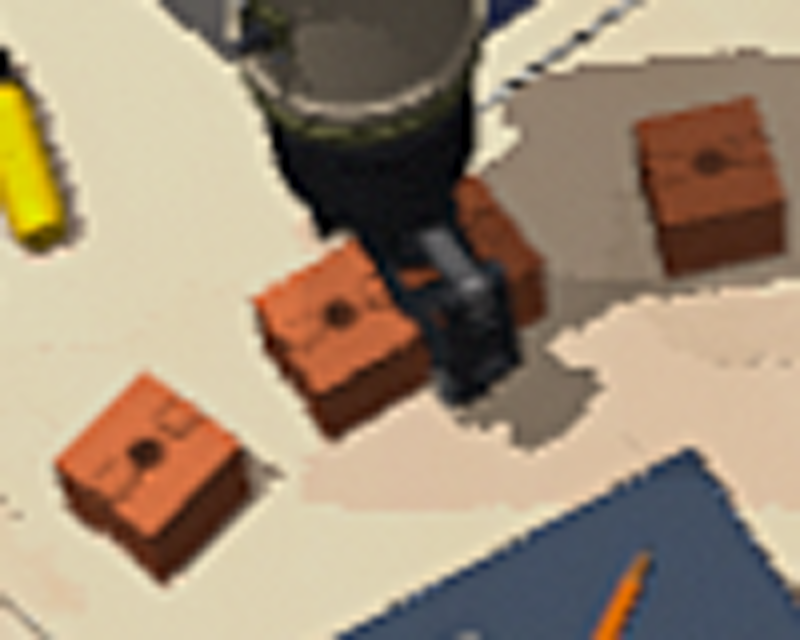

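step_arm([
  [-1, 0, 0, 0, 0, -0.8],
  [0, 0, 0, 0, 0, 0],
  [0, 0, 0, 0, 0, 0],
  [0, 0, 0, 0, 0, 0],
  [0, 0, 0, 0, 0, 0],
  [0, 0, 0, 0, 0, 0],
], jaw=40, force=40)

```text
clock: 5.0
position: [0.4239, 0.2654, 0.0054]
ee_rot: [0.696, 0.718, 0.001, -0.0]
ft_force: [-0.4, 0.7, 0.4]
grip_width: 0.58
```

```bash
python3 - <<'E'
from plan import *
from h import *
show()
for n in("scene","top"):
    im=manip.camera(n); cv2.imwrite(f"pics/{n}3.png",im)
    u=P(n,cur()[0])[0]; print(n,u)
    x,y=int(u[0])-50,int(u[1])-40
    crop(im,f"pics/{n}3c.png",x,y,100,80,8); print(x,y)
E
```

```text
t 5.0 p [423.89 265.43   5.44] phi 1.72 z [ 6.0e-04  1.2e-03 -1.0e+00] F [-0.4  0.7  0.4] T [ 0.02  0.03 -0.02] grip 49.54 j [ 0.1   0.47 -0.86  1.97  0.45  0.9  -0.96]
scene [222.81663709 248.30803321]
172 208
top [193.41315264 217.67661289]
143 177
```

View pics/scene3c.png

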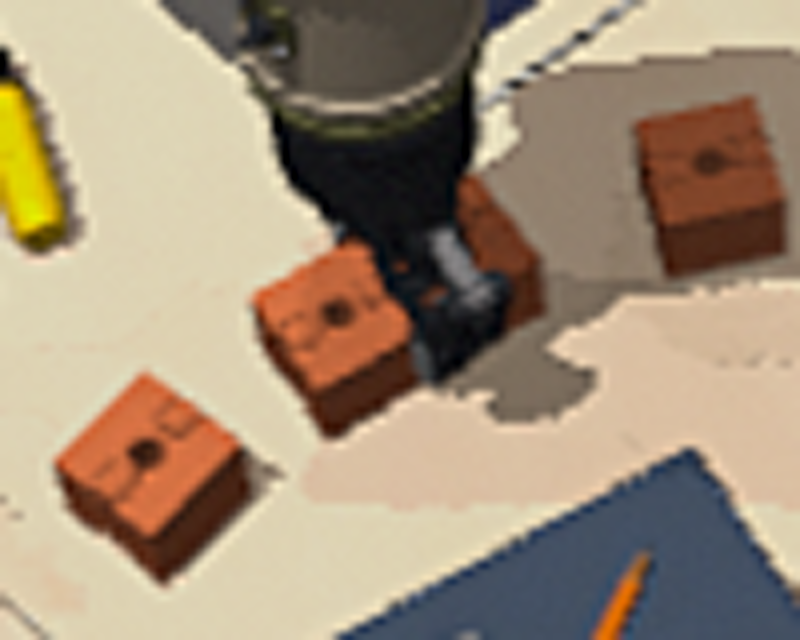

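```bash
python3 - <<'E'
from fit import *
for n,z,pts in (("top",.044,[(295,220),(312.4,221.8),(329.4,223.2),(346.4,225)]),("scene",.044,[(240+310/5,130+333/5),(240+374/5,130+302/5),(240+438/5,130+272/5),(240+500/5,130+241/5)]),("top",.04,[(184.4,217.8),(201.6,218)]),("scene",.04,[(130+422/5,200+236/5),(130+493/5,200+194/5)])):
    im=cv2.imread(f"pics/{n}0.png").astype(float); r=im[...,2]
    W=[]
    for u in pts:
        c=np.round(u).astype(int); 
        for _ in range(3):
            ys,xs=np.mgrid[c[1]-4:c[1]+5,c[0]-4:c[0]+5]; v=r[c[1]-4:c[1]+5,c[0]-4:c[0]+5]
            w=np.clip(np.percentile(v,70)*.75-v,0,None)*(np.hypot(xs-c[0],ys-c[1])<3.6); g=np.array([(w*xs).sum(),(w*ys).sum()])/w.sum(); c=np.round(g).astype(int)
        W.append(atz(n,g,z)*1e3)
    W=np.array(W); d=W[0]-W[-1]; print(n,np.round(W[:,:2],1).tolist(),"yaw",np.degrees(np.arctan2(-d[0],d[1])),"len",np.linalg.norm(d),"mean",W.mean(0))
E
```

```text
top [[424.6, -41.3], [420.7, -92.9], [418.0, -143.8], [414.6, -195.5]] yaw -3.6894285527579465 len 154.54217125558404 mean [ 419.46858383 -118.36179789   44.        ]
scene [[427.6, -39.1], [424.3, -89.5], [421.6, -140.9], [418.7, -191.8]] yaw -3.324350632844693 len 152.94207738597677 mean [ 423.05968507 -115.32643446   44.        ]
top [[421.1, 292.6], [422.3, 241.2]] yaw 1.3793335969832163 len 51.38626280140595 mean [421.67080917 266.86695271  40.        ]
scene [[424.2, 293.5], [425.1, 242.4]] yaw 0.9726270458175339 len 51.10346506375647 mean [424.67153842 267.98410434  40.        ]
```

```bash
python3 - <<'E'
from plan import *
go((424,262,130,1.7,5),(421.8,-90,140,-3.0,9),(421.8,-118.6,80,-3.4,4))
E
```

```text
t 5.1 p [423.85 265.42   5.42] phi 1.73 z [ 5.0e-04  1.2e-03 -1.0e+00] F [-0.2 -0.3 -0.9] T [-0.05  0.09  0.05] grip 49.58 j [ 0.1   0.47 -0.86  1.97  0.45  0.9  -0.96]
[[-0.4,0,-15.6,0,0,0],[-0.8,0,-31.1,0,0,0],[-0.9,0.1,-31.2,0,0,0],[-0.8,0,-31.1,0,-0.1,0],[-0.4,0,-15.6,0,0,0],[-22,-0.8,-0.6,0,0,0.3],[-44,-1.4,-1.2,0,0,0.6],[-44,-0.9,-1.3,0,0,0.6],[-44,-0.4,-1.2,0,0,0.6],[-44,0,-1.2,0,0,0.6],[-44,0.5,-1.2,0,0,0.5],[-44,0.8,-1.2,0,0,0.6],[-43.9,1.4,-1.3,0,0,0.6],[-22,0.8,-0.6,0,0,0.3],[-4.8,0.2,10,0,0,0.1],[-9.5,0.6,20,0,0,0.1],[-9.5,0.5,20,0,0,0.2],[-4.7,0.3,10,0,0,0]] 18
```

step_arm([
  [-0.4, 0, -10, 0, 0, 0],
  [-0.8, 0, -25, 0, 0, 0],
  [-0.9, 0.1, -31, 0, 0, 0],
  [-0.8, 0, -31, 0, 0, 0],
  [-0.4, 0, -20, 0, 0, 0],
  [-22, -0.8, -2, 0, 0, 0.3],
  [-40, -1.4, -1.2, 0, 0, 0.6],
  [-44, -0.9, -1.3, 0, 0, 0.6],
  [-44, -0.4, -1.2, 0, 0, 0.6],
  [-44, 0, -1.2, 0, 0, 0.6],
  [-44, 0.5, -1.2, 0, 0, 0.5],
  [-44, 0.8, -1.2, 0, 0, 0.6],
  [-43.9, 1.4, -1.3, 0, 0, 0.6],
  [-22, 0.8, -0.6, 0, 0, 0.3],
  [0, 0, 0, 0, 0, 0],
])

```text
clock: 6.98
position: [0.4167, -0.0965, 0.1415]
ee_rot: [0.724, 0.69, -0.002, -0.0]
ft_force: [-0.5, 1.2, -4.0]
grip_width: 0.576
```

```bash
python3 - <<'E'
from plan import *
go((421.8,-118.6,72,-3.4,6))
E
```

```text
t 6.97 p [416.72 -96.54 141.53] phi -2.81 z [-0.0034 -0.0024 -1.    ] F [-0.5  1.2 -4. ] T [ 0.05 -0.05 -0.  ] grip 49.22 j [ 0.82  0.01 -0.69  2.03  0.01  1.1   0.07]
[[-2.2,0.6,7,0,0,0.1],[-4.3,1.3,13.9,-0.1,0,0.1],[-4.3,1.3,13.9,0,0.1,0.1],[-4.3,1.3,13.9,0,0,0.1],[-4.4,1.2,13.9,-0.1,0,0.1],[-2.1,0.7,7,0,0,0.1]] 6
```

step_arm([
  [-2.2, 0.6, 7, 0, 0, 0.1],
  [-4.3, 1.3, 13.9, 0, 0, 0.1],
  [-4.3, 1.3, 13.9, -0.1, 0.1, 0.1],
  [-4.3, 1.3, 13.9, 0, 0, 0.1],
  [-4.4, 1.2, 11, -0.1, 0, 0.1],
  [-2.1, 0.7, 3, 0, 0, 0],
  [0, 0, 0, 0, 0, 0],
])

```text
clock: 7.85
position: [0.4214, -0.1169, 0.0734]
ee_rot: [0.726, 0.688, -0.0, -0.001]
ft_force: [0.2, -0.3, -3.1]
grip_width: 0.578
```

```bash
python3 - <<'E'
from plan import *
from h import *
go((421.8,-118.6,69,-3.4,1))
for n in("scene","top"):
    im=manip.camera(n); cv2.imwrite(f"pics/{n}4.png",im)
    u=P(n,cur()[0])[0]; print(n,u)
    x,y=int(u[0])-50,int(u[1])-40
    crop(im,f"pics/{n}4c.png",x,y,100,80,8); print(x,y)
E
```

```text
t 7.85 p [ 421.45 -116.86   73.36] phi -3.09 z [-0.0017  0.0012 -1.    ] F [ 0.2 -0.3 -3.1] T [ 0.    0.01 -0.04] grip 49.37 j [ 0.81  0.14 -0.67  2.08  0.11  0.95  0.03]
[[-1.7,0.5,4.4,-0.1,-0.1,0.3]] 1
scene [322.2255496  181.33117405]
272 141
top [321.59589136 220.00157562]
271 180
```

View pics/scene4c.png

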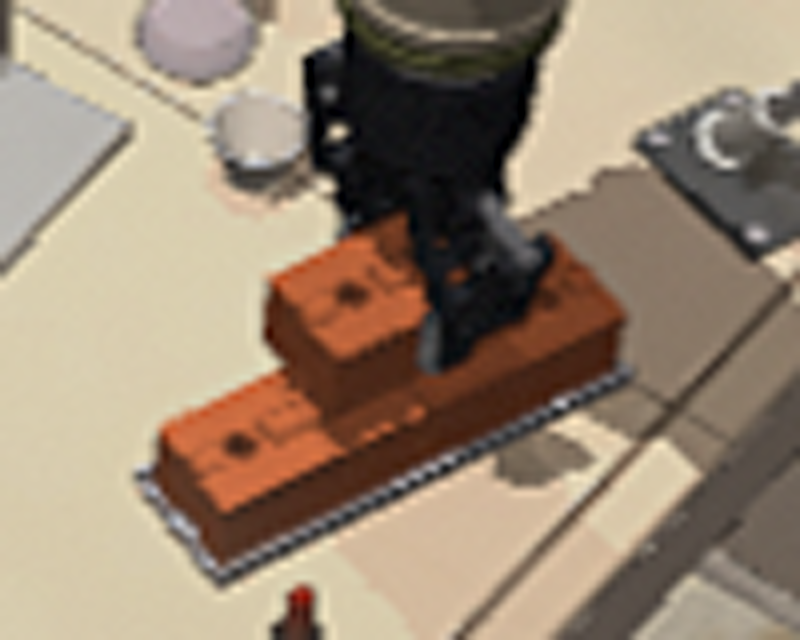

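View pics/top4c.png

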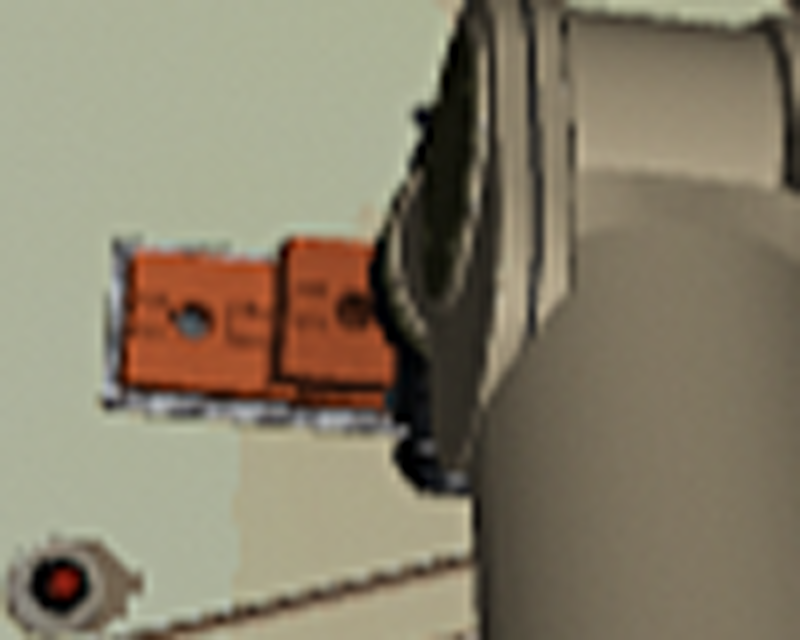

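```bash
cat > edge.py <<'E'
from h import *
from scipy.optimize import minimize
from scipy.ndimage import map_coordinates
def gimg(im,sig=0.7):
    L=cv2.GaussianBlur(im.astype(np.float32),(0,0),sig)
    gx=cv2.Sobel(L,cv2.CV_32F,1,0,ksize=3); gy=cv2.Sobel(L,cv2.CV_32F,0,1,ksize=3)
    return gx,gy
def efit(n,im,edges,z0,p0,yawfree=False,span=5,cen=None):
    """edges: list of (A,B) in block frame (m, z rel z0). p0=(x,y,yaw)."""
    gx,gy=gimg(im); t=np.linspace(.03,.97,60)[:,None]
    E=[np.array(A)+(np.array(B)-np.array(A))*t for A,B in edges]
    def score(q):
        x,y,w=q; c,s=np.cos(w),np.sin(w); R=np.array([[c,-s,0],[s,c,0],[0,0,1]]); tot=0
        for e in E:
            uv=P(n,e@R.T+[x,y,z0]); d=uv[-1]-uv[0]; L=np.hypot(*d); nrm=np.array([-d[1],d[0]])/L
            g=sum(abs(map_coordinates(gx[...,k],[uv[:,1],uv[:,0]],order=1)*nrm[0]+map_coordinates(gy[...,k],[uv[:,1],uv[:,0]],order=1)*nrm[1]) for k in range(3))
            tot+=g.mean()*L
        return -tot
    best=None
    for dx in np.arange(-span,span+.1,1):
        for dy in np.arange(-span,span+.1,1):
            v=score((p0[0]+dx/1e3,p0[1]+dy/1e3,p0[2])); 
            if best is None or v<best[0]: best=(v,dx,dy)
    q=np.array([p0[0]*1e3+best[1],p0[1]*1e3+best[2],np.degrees(p0[2])])
    f=(lambda a:score((a[0]/1e3,a[1]/1e3,np.radians(a[2])))) if yawfree else (lambda a:score((a[0]/1e3,a[1]/1e3,p0[2])))
    r=minimize(f,q if yawfree else q[:2],method="Nelder-Mead",options=dict(xatol=.02,fatol=.5,initial_simplex=None)); return r.x,r.fun
E
python3 - <<'E'
from edge import *
I={k:cv2.imread(f"pics/{k}.png") for k in("scene0","top0","scene4","top4","scene3")}
w=.025
for n in("scene","top"):
    # wall: upper rim + far/near bottom visible
    L=.101
    ed=[([-w,L,.044],[w,L,.044]),([-w,-L,.044],[w,-L,.044]),([-w,-L,.044],[-w,L,.044]),([w,-L,.044],[w,L,.044])]
    print(n,"wall full",efit(n,I[n+"0"],ed,0,(.4215,-.118,np.radians(-3.4)),True))
    ed=[([-w,L,.044],[w,L,.044]),([-w,.045,.044],[-w,L,.044]),([w,.045,.044],[w,L,.044])]
    print(n,"wall left",efit(n,I[n+"0"],ed,0,(.4215,-.118,np.radians(-3.4))))
    L=.05; 
    ed=[([-w,-L,.04],[-w,L,.04]),([w,-L,.04],[w,L,.04]),([-w,L,.04],[w,L,.04]),([-w,-L,.04],[w,-L,.04])]
    print(n,"long0",efit(n,I[n+"0"],ed,0,(.4235,.2657,np.radians(1.7)),True))
    ed=[([-w,L,.04],[w,L,.04]),([-w,.025,.04],[-w,L,.04]),([w,.030,.04],[w,L,.04])]
    if n=="scene": print(n,"long3",efit(n,I[n+"3"],ed,0,(.4239,.2654,np.radians(1.72))))
    ed+=[([-w,L,0],[-w,L,.04])]
    ed+= [([w,L,0],[w,L,.04]),([-w,.025,0],[-w,L,0]),([-w,L,0],[w,L,0])] if n=="scene" else []
    print(n,"block hover",efit(n,I[n+"4"],ed,.068,(.4215,-.1169,np.radians(-3.1))))
E
```

```text
scene wall full (array([ 423.25482305, -116.25026687,   -3.55776453]), np.float64(-85492.94395820373))
scene wall left (array([ 423.22431125, -116.85798645]), np.float64(-26044.624535262796))
scene long0 (array([404.14886435, 274.01791312,   0.74054386]), np.float64(-67817.74082452804))
scene long3 (array([405.76708524, 274.31439767]), np.float64(-29720.303421650315))
scene block hover (array([ 424.86863244, -114.85580405]), np.float64(-33389.17383879829))
top wall full (array([ 417.51884914, -120.61508278,   -3.55710839]), np.float64(-76053.20385969366))
top wall left (array([ 418.04272662, -112.77332438]), np.float64(-28163.898255804568))
top long0 (array([417.19140916, 264.68596992,   1.81133999]), np.float64(-63860.27288618782))
top block hover (array([ 420.86894077, -112.25165191]), np.float64(-17715.49238950303))
```

```bash
cat > ov.py <<'E'
from h import *
def wire(big,n,x0,y0,s,p,L,z0,H=.04,col=(0,255,0)):
    c,sn=np.cos(p[2]),np.sin(p[2]); R=np.array([[c,-sn,0],[sn,c,0],[0,0,1]])
    V=np.array([[sx*.025,sy*L/2,z] for sx in(-1,1) for sy in(-1,1) for z in(z0,z0+H)])
    v=(P(n,V@R.T+[p[0],p[1],0])-[x0,y0]+.5)*s-.5
    for i in range(8):
        for b in(1,2,4):
            if not i&b: cv2.line(big,tuple(np.round(v[i]*16).astype(int)),tuple(np.round(v[i|b]*16).astype(int)),col,1,cv2.LINE_AA,4)
def view(n,im,x0,y0,w,h,s): return cv2.resize(im[y0:y0+h,x0:x0+w],None,fx=s,fy=s,interpolation=cv2.INTER_CUBIC)
E
python3 - <<'E'
from ov import *
a=np.radians(-3.55); b=np.radians(-3.09)
n="top"; im=cv2.imread("pics/top4.png"); g=view(n,im,278,200,60,45,12)
wire(g,n,278,200,12,(.4190,-.1192,a),.202,.004); wire(g,n,278,200,12,(.4190,-.1192,b),.1,.068,col=(255,255,0))
cv2.imwrite("pics/ov4t.png",g)
n="scene"; im=cv2.imread("pics/scene4.png"); g=view(n,im,285,160,70,60,11)
wire(g,n,285,160,11,(.4233,-.1166,a),.202,.004); wire(g,n,285,160,11,(.4249,-.1149,b),.1,.068,col=(255,255,0))
cv2.imwrite("pics/ov4s.png",g)
E
```

```text
(no output)
```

View pics/ov4t.png

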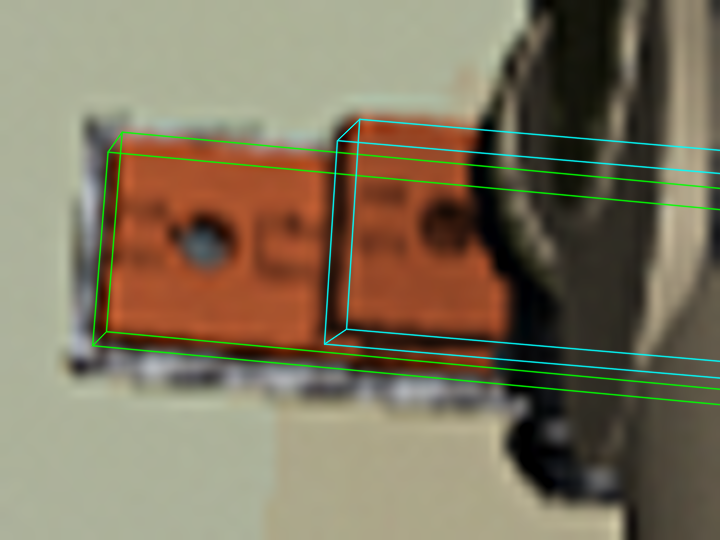

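View pics/ov4s.png

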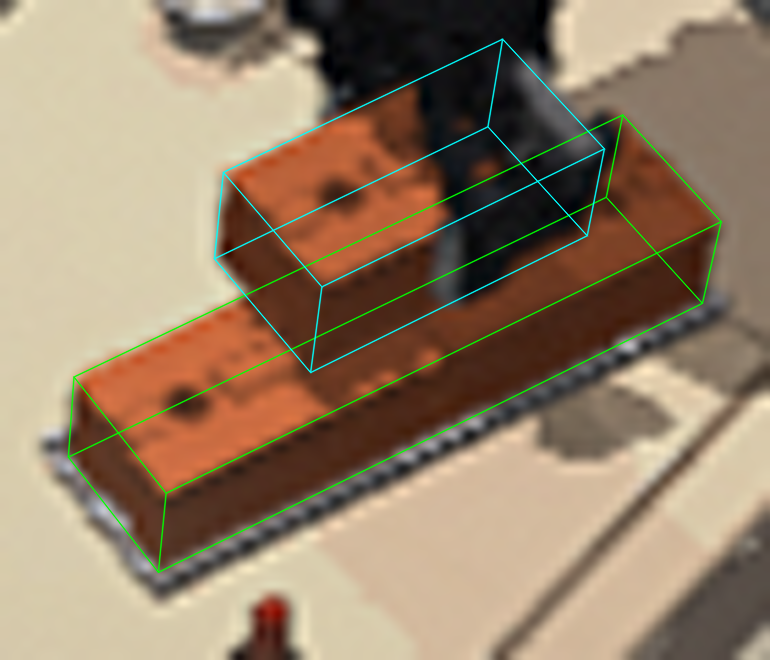

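```bash
python3 - <<'E'
from plan import *
go((419.9,-118.2,58,-3.5,3))
E
```

```text
t 7.95 p [ 421.62 -116.81   73.76] phi -3.08 z [-1.2e-03  8.0e-04 -1.0e+00] F [-0.5  0.2 -2.9] T [ 0.01  0.02 -0.03] grip 49.22 j [ 0.81  0.14 -0.67  2.08  0.11  0.96  0.03]
[[-0.5,-0.5,5.3,0,0,0.1],[-0.5,-0.6,5.2,0,0,0.2],[-0.5,-0.5,5.3,-0.1,0,0.1]] 3
```

step_arm([
  [-0.5, -0.5, 5.3, 0, 0, 0.1],
  [-0.5, -0.6, 5.2, 0, 0, 0.2],
  [-0.5, -0.5, 4, -0.1, 0, 0.1],
  [0, 0, 0, 0, 0, 0],
])

```text
clock: 8.45
position: [0.4202, -0.1183, 0.0589]
ee_rot: [0.728, 0.685, 0.001, 0.001]
ft_force: [-1.2, 0.7, -3.2]
grip_width: 0.579
```

```bash
python3 - <<'E'
from plan import *
go((419.9,-118.2,54,-3.5,1))
E
```

```text
t 8.45 p [ 420.17 -118.3    58.87] phi -3.5 z [ 1.8e-03 -2.0e-04 -1.0e+00] F [-1.2  0.7 -3.2] T [ 0.02  0.05 -0.01] grip 49.46 j [ 0.81  0.16 -0.67  2.1   0.13  0.92  0.01]
[[0.1,-0.3,4.9,0.1,0,0]] 1
```

step_arm([
  [0, -0.2, 2, 0.1, 0, 0],
  [0, 0, 2, 0, 0, 0],
  [0, 0, 1.5, 0, 0, 0],
  [0, 0, 1, 0, 0, 0],
])

```text
clock: 8.95
position: [0.4202, -0.1183, 0.0522]
ee_rot: [0.728, 0.685, 0.0, 0.0]
ft_force: [-0.7, 0.8, -3.6]
grip_width: 0.578
```

```bash
python3 - <<'E'
from plan import *
show()
E
```

```text
t 8.95 p [ 420.24 -118.32   52.19] phi -3.49 z [ 5.e-04 -2.e-04 -1.e+00] F [-0.7  0.8 -3.6] T [-0.03  0.04 -0.06] grip 49.39 j [ 0.81  0.17 -0.67  2.1   0.14  0.91 -0.  ]
```

step_arm([
  [0, 0, 1, 0, 0, 0],
  [0, 0, 0.8, 0, 0, 0],
  [0, 0, 0, 0, 0, 0],
])

```text
clock: 9.32
position: [0.4203, -0.1183, 0.0503]
ee_rot: [0.728, 0.685, 0.0, 0.0]
ft_force: [0.0, 0.7, -4.1]
grip_width: 0.579
```

```bash
python3 - <<'E'
from plan import *
show()
E
```

```text
t 9.32 p [ 420.27 -118.31   50.25] phi -3.49 z [ 5.e-04 -2.e-04 -1.e+00] F [ 0.   0.7 -4.1] T [ 0.03  0.05 -0.08] grip 49.44 j [ 0.8   0.18 -0.67  2.1   0.14  0.9  -0.  ]
```

step_arm([
  [0, 0.6, 0, 0, 0, 0],
  [0, 0.6, 0, 0, 0, 0],
])

```text
clock: 9.57
position: [0.4216, -0.1184, 0.0503]
ee_rot: [0.728, 0.685, 0.0, 0.0]
ft_force: [-0.8, -0.6, -4.1]
grip_width: 0.578
```

step_arm([
  [0, 0.6, 0, 0, 0, 0],
  [0, 0, 0, 0, 0, 0],
])

```text
clock: 9.82
position: [0.4217, -0.1184, 0.0502]
ee_rot: [0.728, 0.685, -0.0, -0.0]
ft_force: [-0.6, -0.5, -2.9]
grip_width: 0.579
```

step_arm([
  [0, 0.6, 0, 0, 0, 0],
  [0, 0.6, 0, 0, 0, 0],
])

```text
clock: 10.07
position: [0.422, -0.1185, 0.05]
ee_rot: [0.728, 0.685, -0.001, -0.001]
ft_force: [-5.2, 0.7, 1.5]
grip_width: 0.58
```

step_arm([
  [0, 0.6, 0, 0, 0, 0],
  [0, 0.6, 0, 0, 0, 0],
])

```text
clock: 10.32
position: [0.422, -0.1185, 0.0499]
ee_rot: [0.728, 0.685, -0.002, -0.002]
ft_force: [-6.1, 0.8, 2.6]
grip_width: 0.584
```

step_arm([
  [0, -1.2, 0, 0, 0, 0],
  [0, -0.6, 0, 0, 0, 0],
  [0, -0.5, 0, 0, 0, 0],
  [0, -0.5, 0, 0, 0, 0],
  [0, -0.5, 0, 0, 0, 0],
])

```text
clock: 10.95
position: [0.42, -0.1183, 0.0503]
ee_rot: [0.728, 0.685, -0.001, -0.001]
ft_force: [0.3, 1.1, -3.9]
grip_width: 0.578
```

step_arm([
  [0, -0.5, 0, 0, 0, 0],
  [0, -0.5, 0, 0, 0, 0],
])

```text
clock: 11.2
position: [0.419, -0.1183, 0.0503]
ee_rot: [0.728, 0.685, -0.001, -0.001]
ft_force: [-0.1, 1.3, -3.5]
grip_width: 0.576
```

step_arm([
  [0, -0.5, 0, 0, 0, 0],
  [0, -0.5, 0, 0, 0, 0],
])

```text
clock: 11.45
position: [0.4181, -0.1183, 0.0504]
ee_rot: [0.728, 0.685, -0.001, -0.0]
ft_force: [1.0, -0.0, -4.4]
grip_width: 0.582
```

step_arm([
  [0, -0.5, 0, 0, 0, 0],
  [0, -0.5, 0, 0, 0, 0],
])

```text
clock: 11.7
position: [0.4178, -0.1182, 0.0507]
ee_rot: [0.728, 0.685, -0.0, 0.0]
ft_force: [1.5, -1.0, -2.9]
grip_width: 0.579
```

step_arm([
  [0, -0.5, 0, 0, 0, 0],
  [0, -0.6, 0, 0, 0, 0],
])

```text
clock: 11.95
position: [0.4174, -0.1182, 0.051]
ee_rot: [0.728, 0.685, 0.0, 0.001]
ft_force: [3.2, 0.4, -3.1]
grip_width: 0.579
```

```bash
python3 - <<'E'
from plan import *
from h import *
show()
for n in("scene","top"):
    im=manip.camera(n); cv2.imwrite(f"pics/{n}5.png",im)
    u=P(n,cur()[0])[0]; print(n,u)
    x,y=int(u[0])-50,int(u[1])-40
    crop(im,f"pics/{n}5c.png",x,y,100,80,8); print(x,y)
E
```

```text
t 11.95 p [ 417.39 -118.19   51.04] phi -3.46 z [ 1.2e-03 -9.0e-04 -1.0e+00] F [ 3.2  0.4 -3.1] T [ 0.   -0.68  0.04] grip 49.47 j [ 0.81  0.17 -0.67  2.11  0.13  0.9   0.  ]
scene [322.68493583 186.23915818]
272 146
top [320.77887911 222.24764202]
270 182
```

View pics/scene5c.png

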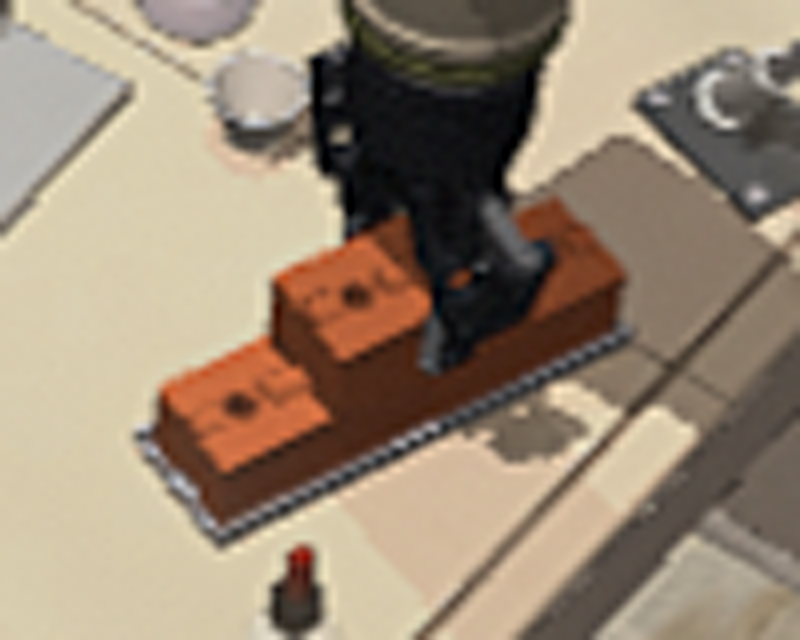

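View pics/top5c.png

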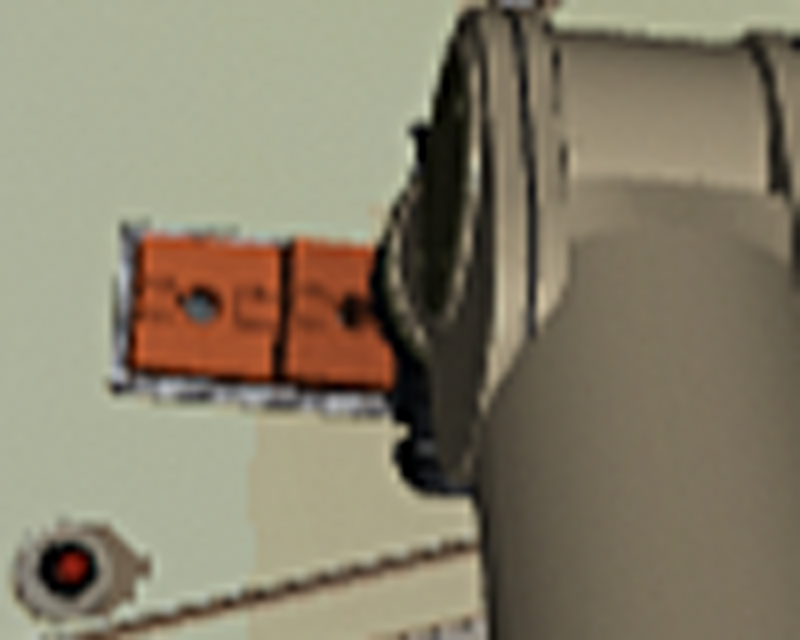

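step_arm([
  [0, 1.2, -0.3, 0, 0, 0],
  [0, 1.2, 0.4, 0, 0, 0],
  [0, 0.2, 0.6, 0, 0, 0],
  [0, 0, 0.5, 0, 0, 0],
])

```text
clock: 12.55
position: [0.4186, -0.1183, 0.0494]
ee_rot: [0.728, 0.685, -0.001, -0.001]
ft_force: [-4.2, 0.7, 9.3]
grip_width: 0.582
```

```bash
python3 - <<'E'
from plan import *
go((420,-118.2,49,-3.5,1))
E
```

```text
t 12.55 p [ 418.61 -118.32   49.37] phi -3.5 z [-2.3e-03 -6.0e-04 -1.0e+00] F [-4.2  0.7  9.3] T [0.23 0.65 0.1 ] grip 49.71 j [ 0.8   0.18 -0.67  2.11  0.14  0.9  -0.  ]
[[0.2,1.4,0.4,-0.1,0,0]] 1
```

step_arm([
  [0, 0, -1.0, 0, 0, 0],
  [0, 0.9, -0.3, -0.1, 0, 0],
  [0, 0.5, 0, 0, 0, 0],
  [0, 0, 0, 0, 0, 0],
])

```text
clock: 13.05
position: [0.4196, -0.1184, 0.0504]
ee_rot: [0.728, 0.685, -0.001, -0.0]
ft_force: [0.6, -0.4, -4.6]
grip_width: 0.572
```

```bash
python3 - <<'E'
from plan import *
go((420,-118.2,49,-3.5,1))
E
```

```text
t 13.05 p [ 419.63 -118.37   50.38] phi -3.5 z [-1.2e-03 -4.0e-04 -1.0e+00] F [ 0.6 -0.4 -4.6] T [-0.02  0.01  0.02] grip 48.84 j [ 0.8   0.18 -0.67  2.1   0.14  0.9  -0.  ]
[[0.2,0.4,1.4,-0.1,0,0]] 1
```

Now lower to seat, then measure y at the visible end.

step_arm([
  [0.1, 0.3, 0.4, -0.1, 0, 0],
  [0, 0, 0.4, 0, 0, 0],
  [0, 0, 0.3, 0, 0, 0],
])

```text
clock: 13.42
position: [0.4199, -0.1182, 0.0493]
ee_rot: [0.728, 0.685, -0.0, 0.0]
ft_force: [-4.2, 0.3, 5.4]
grip_width: 0.58
```

```bash
python3 - <<'E'
from edge import *
from ov import *
from plan import show
show()
I={}
for n in("scene","top"):
    I[n]=manip.camera(n); cv2.imwrite(f"pics/{n}6.png",I[n])
n="scene"; g=view(n,I[n],285,155,70,60,11); wire(g,n,285,155,11,(.4233,-.1166,np.radians(-3.55)),.202,.004); wire(g,n,285,155,11,(.4233,-.1166,np.radians(-3.55)),.1,.044,col=(255,255,0)); cv2.imwrite("pics/ov6s.png",g)
n="top"; g=view(n,I[n],278,200,60,45,12); wire(g,n,278,200,12,(.4178,-.119,np.radians(-3.55)),.202,.004); wire(g,n,278,200,12,(.4178,-.119,np.radians(-3.55)),.1,.044,col=(255,255,0)); cv2.imwrite("pics/ov6t.png",g)
E
```

```text
t 13.43 p [ 419.88 -118.25   49.35] phi -3.5 z [ 3.e-04 -6.e-04 -1.e+00] F [-4.2  0.3  5.4] T [ 0.24  0.79 -0.02] grip 49.54 j [ 0.8   0.18 -0.67  2.1   0.14  0.9  -0.  ]
```

View pics/ov6s.png

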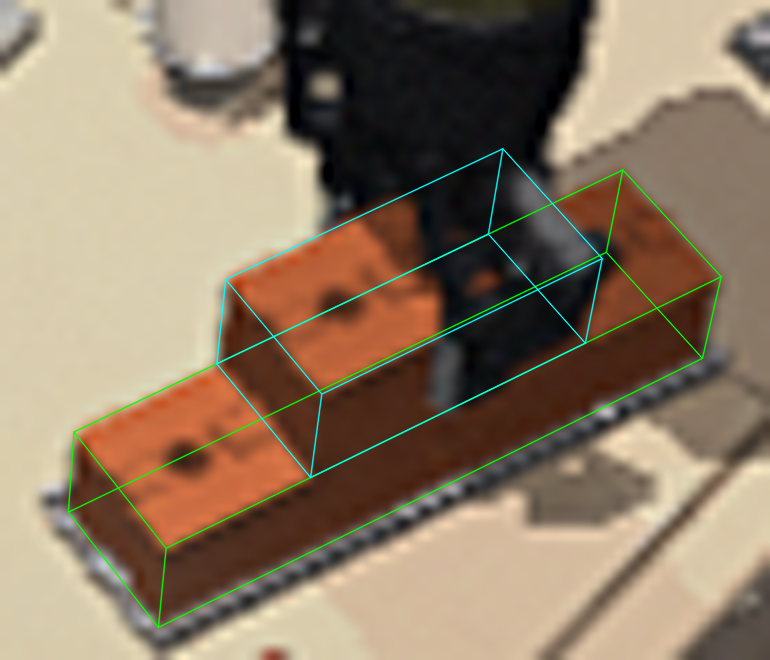

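View pics/ov6t.png

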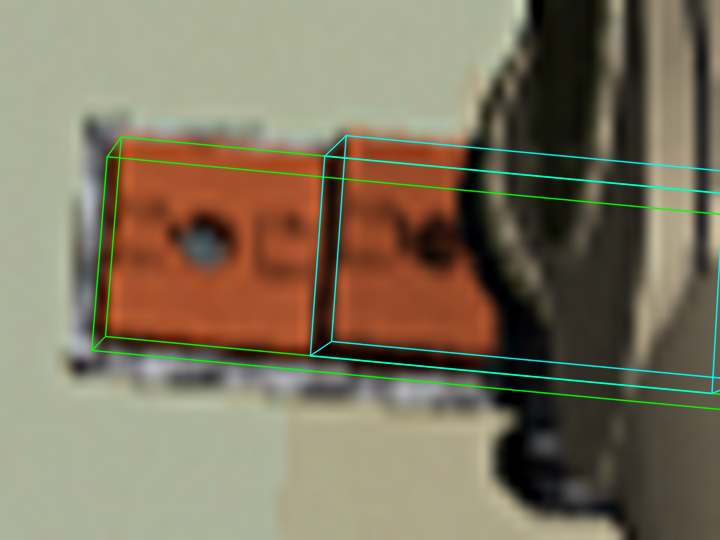

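step_arm([
  [0, 0, -0.3, 0, 0, 0],
  [0, 0, 0, 0, 0, 0],
  [0, 0, 0, 0, 0, 0],
  [0, 0, 0, 0, 0, 0],
], jaw=80)

```text
clock: 14.02
position: [0.4209, -0.1185, 0.0502]
ee_rot: [0.728, 0.685, 0.001, 0.001]
ft_force: [-0.1, 0.0, -0.6]
grip_width: 0.94
```

```bash
python3 - <<'E'
from plan import *
go((420,-118,130,-3.5,5),(402,100,140,-17,6),(400.8,137.1,80,-20.2,4))
E
```

```text
t 14.03 p [ 420.95 -118.48   50.2 ] phi -3.5 z [ 0.0026 -0.0011 -1.    ] F [-0.1  0.  -0.6] T [-0.03  0.03 -0.  ] grip 80.32 j [ 0.8   0.18 -0.67  2.1   0.14  0.9  -0.  ]
[[0,-0.1,-10,0,0,0],[0.1,-0.2,-19.9,0.1,0,0],[0.1,-0.2,-20,0,0,0],[0.1,-0.2,-19.9,0,0,0],[0,-0.2,-10,0.1,0.1,0],[21.7,-3.1,-1,0,0,1.3],[43.1,-7.3,-1.9,0,0,2.7],[42.8,-9.2,-2,0,0,2.7],[42.3,-11.3,-2,0,0,2.7],[41.7,-13.2,-1.9,-0.1,0,2.7],[20.5,-7.6,-1,0,0,1.4],[5.8,-2,10,0,0,0.5],[11.7,-4.1,20,0,0,1.1],[11.6,-4.4,20,0,0,1.1],[5.7,-2.2,10,0,0,0.5]] 15
```

step_arm([
  [0, -0.1, -10, 0, 0, 0],
  [0.1, -0.2, -19.9, 0.1, 0, 0],
  [0.1, -0.2, -20, 0, 0, 0],
  [0.1, -0.2, -20, 0, 0, 0],
  [0, -0.2, -10, 0.1, 0.1, 0],
  [21.7, -3.1, -1, 0, 0, 1.3],
  [43.1, -7.3, -1.9, 0, 0, 2.7],
  [42.8, -9.2, -2, 0, 0, 2.7],
  [42.3, -11.3, -2, 0, 0, 2.7],
  [41.7, -13.2, -1.9, -0.1, 0, 2.7],
  [20.5, -7.6, -1, 0, 0, 1.4],
  [5.8, -2, 10, 0, 0, 0.5],
  [8, -4.1, 20, 0, 0, 1.1],
  [5, -4.4, 20, 0, 0, 1.1],
  [0, -2.2, 5, 0, 0, 0.5],
  [0, 0, 0, 0, 0, 0],
])

```text
clock: 16.02
position: [0.3959, 0.1299, 0.0911]
ee_rot: [0.823, 0.569, 0.002, 0.001]
ft_force: [1.3, -0.1, 0.4]
grip_width: 0.932
```

```bash
python3 - <<'E'
from plan import *
go((400.8,137.1,4.8,-20.2,6))
from edge import *
from ov import *
I={}
for n in("scene","top"):
    I[n]=manip.camera(n); cv2.imwrite(f"pics/{n}7.png",I[n])
a=np.radians(-3.55)
n="scene"; g=view(n,I[n],285,140,100,80,8); wire(g,n,285,140,8,(.4233,-.1166,a),.202,.004); wire(g,n,285,140,8,(.4233,-.1166,a),.1,.044,col=(255,255,0)); cv2.imwrite("pics/ov7s.png",g)
n="top"; g=view(n,I[n],278,195,80,50,10); wire(g,n,278,195,10,(.4178,-.119,a),.202,.004); wire(g,n,278,195,10,(.4178,-.119,a),.1,.044,col=(255,255,0)); cv2.imwrite("pics/ov7t.png",g)
E
```

```text
t 16.02 p [395.91 129.94  91.14] phi -20.71 z [ 3.8e-03  2.0e-04 -1.0e+00] F [ 1.3 -0.1  0.4] T [-0.06  0.02 -0.01] grip 79.62 j [ 0.55  0.09 -0.99  2.11  0.09  0.99 -0.85]
[[0.8,0.2,8.6,0,0,-0.1],[1.7,0.3,17.3,0.1,0,-0.1],[1.6,0.4,17.3,0,0,-0.1],[1.7,0.4,17.2,0,-0.1,-0.1],[1.7,0.4,17.3,0.1,0,-0.1],[0.8,0.2,8.6,0,0,0]] 6
```

View pics/ov7s.png

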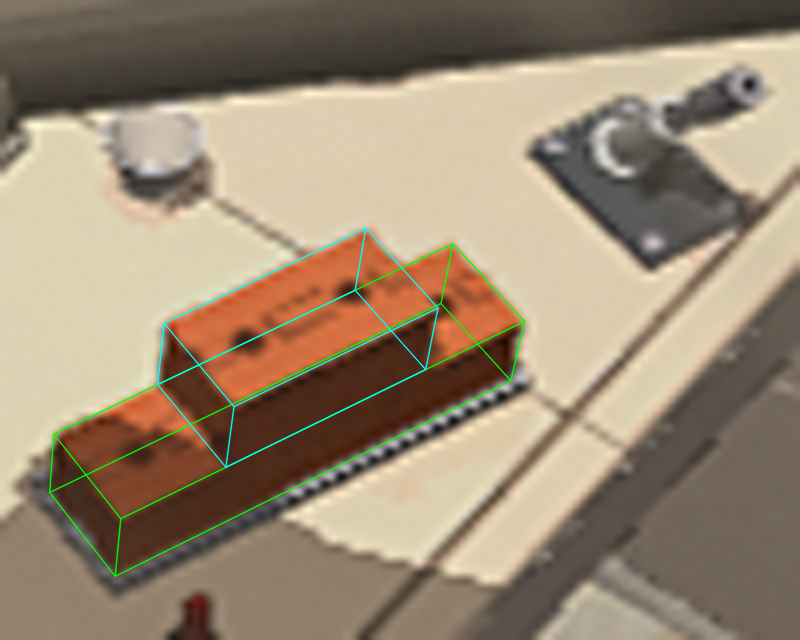

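View pics/ov7t.png

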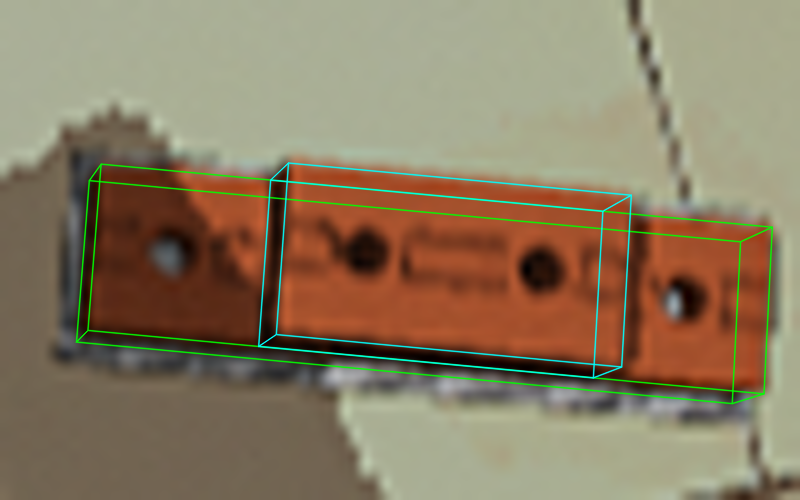

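step_arm([
  [4, 1, 10, 0, 0, 0],
  [3.5, 1.2, 20, 0.1, 0, 0],
  [1.5, 0.2, 20, 0, 0, -0.1],
  [0.5, 0, 18, 0, 0, -0.1],
  [0, 0, 9, 0, 0, 0],
  [0, 0, 3, 0, 0, 0],
  [0, 0, 0, 0, 0, 0],
])

```text
clock: 17.0
position: [0.4058, 0.1382, 0.0095]
ee_rot: [0.822, 0.569, 0.003, 0.002]
ft_force: [-0.0, 0.7, -0.2]
grip_width: 0.936
```

```bash
python3 - <<'E'
from plan import *
go((400.8,137.1,4.8,-20.2,1))
E
```

```text
t 17.0 p [405.8  138.17   9.48] phi -20.65 z [ 7.9e-03  8.0e-04 -1.0e+00] F [-0.   0.7 -0.2] T [-0.02  0.03 -0.04] grip 79.91 j [ 0.42  0.3  -0.92  2.14  0.33  0.83 -1.06]
[[-2.8,-4.3,4.6,0.4,-0.2,-0.5]] 1
```

step_arm([
  [-2.8, -4.3, 4, 0.4, -0.2, -0.5],
  [0, 0, 0, 0, 0, 0],
])

```text
clock: 17.25
position: [0.4011, 0.137, 0.006]
ee_rot: [0.82, 0.573, 0.0, 0.001]
ft_force: [0.9, -0.7, 0.3]
grip_width: 0.935
```

```bash
python3 - <<'E'
from plan import *
go((400.8,137.1,5,-20.2,1))
E
```

```text
t 17.25 p [401.08 136.96   5.97] phi -20.13 z [ 1.2e-03 -4.0e-04 -1.0e+00] F [ 0.9 -0.7  0.3] T [-0.03  0.03 -0.01] grip 79.83 j [ 0.42  0.31 -0.92  2.15  0.33  0.83 -1.05]
[[0,-0.3,1,0.1,0,0.1]] 1
```

step_arm([
  [0, -0.2, 0.6, 0, 0, 0],
  [0, 0, 0, 0, 0, 0],
  [0, 0, 0, 0, 0, 0],
  [0, 0, 0, 0, 0, 0],
  [0, 0, 0, 0, 0, 0],
  [0, 0, 0, 0, 0, 0],
], jaw=40, force=40)

```text
clock: 18.0
position: [0.4013, 0.1369, 0.0058]
ee_rot: [0.82, 0.572, 0.001, 0.001]
ft_force: [0.0, 0.3, -0.3]
grip_width: 0.58
```

```bash
python3 - <<'E'
from plan import *
from ov import *
p,R=show()
I={}
for n in("scene",):
    I[n]=manip.camera(n); cv2.imwrite(f"pics/{n}8.png",I[n])
    u=P(n,p)[0].astype(int)-[40,35]; g=view(n,I[n],*u,80,70,10); wire(g,n,*u,10,(p[0]+.0034,p[1]+.0016,np.radians(phi(R))),.049,0); cv2.imwrite("pics/ov8s.png",g)
go((402,130,130,-20,5),(424.6,-10,140,-5.0,5),(424.6,-41.9,75,-3.5,5))
E
```

```text
t 18.0 p [401.3  136.92   5.81] phi -20.15 z [ 2.2e-03 -6.0e-04 -1.0e+00] F [ 0.   0.3 -0.3] T [0.06 0.04 0.07] grip 49.55 j [ 0.42  0.31 -0.92  2.15  0.33  0.83 -1.06]
t 18.05 p [401.26 136.88   5.78] phi -20.16 z [ 2.1e-03 -6.0e-04 -1.0e+00] F [-0.4  0.1 -0.8] T [-0.05  0.04  0.05] grip 49.81 j [ 0.42  0.31 -0.92  2.15  0.33  0.83 -1.06]
[[-0.8,0.4,-15.5,0,0,0],[-1.5,0.9,-31.1,0,0,-0.1],[-1.6,0.8,-31,0.1,0,0],[-1.5,0.8,-31.1,0,0,0],[-0.8,0.3,-15.5,0,0,-0.1],[-15.5,8.6,-1.3,0,0,-1.9],[-31.5,16.3,-2.5,0,0,-3.7],[-32.5,14.1,-2.5,0,0,-3.7],[-33.4,12.1,-2.5,0,0,-3.8],[-17,4.9,-1.2,0,0,-1.9],[-4,0.3,8.1,0,0,-0.2],[-7.9,0.7,16.3,0,0,-0.3],[-8,0.6,16.2,0,0,-0.4],[-7.9,0.5,16.3,0,0,-0.4],[-4,0.3,8.1,0,0,-0.2]] 15
```

View pics/ov8s.png

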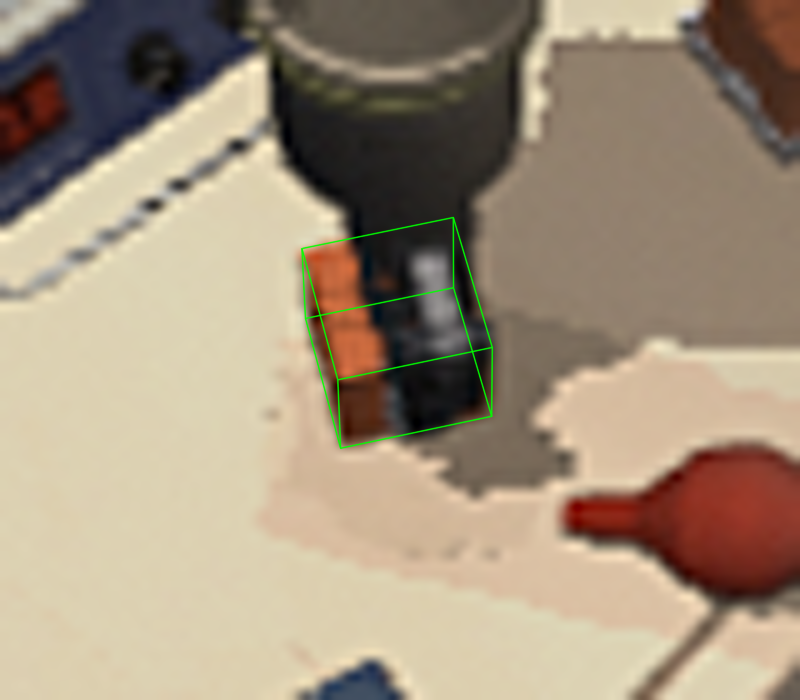

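step_arm([
  [-0.8, 0.4, -12, 0, 0, 0],
  [-1.5, 0.9, -31, 0, 0, -0.1],
  [-1.6, 0.8, -31, 0.1, 0, 0],
  [-1.5, 0.8, -31, 0, 0, 0],
  [-0.8, 0.3, -15.5, 0, 0, -0.1],
  [-15.5, 8.6, -1.3, 0, 0, -1.9],
  [-31.5, 16.3, -2.5, 0, 0, -3.7],
  [-32.5, 14.1, -2.5, 0, 0, -3.7],
  [-33.4, 12.1, -2.5, 0, 0, -3.8],
  [-17, 4.9, -1.2, 0, 0, -1.9],
  [-4, 0.3, 8, 0, 0, -0.2],
  [-7.9, 0.7, 16, 0, 0, -0.3],
  [-8, 0.6, 16, 0, 0, -0.4],
  [-5, 0, 14, 0, 0, -0.4],
  [0, 0, 0, 0, 0, 0],
  [0, 0, 0, 0, 0, 0],
])

```text
clock: 20.05
position: [0.4224, -0.0371, 0.0832]
ee_rot: [0.724, 0.69, -0.001, -0.002]
ft_force: [0.5, -0.1, -1.8]
grip_width: 0.58
```

```bash
python3 - <<'E'
from plan import *
go((424.6,-41.9,67,-3.5,2))
E
```

```text
t 20.05 p [422.44 -37.14  83.23] phi -2.73 z [-0.0039  0.0011 -1.    ] F [ 0.5 -0.1 -1.8] T [0.   0.05 0.04] grip 49.56 j [ 0.79  0.11 -0.83  2.1   0.1   0.98 -0.14]
[[-2.3,1.2,8.1,-0.1,0,0.4],[-2.4,1.3,8.1,-0.1,-0.1,0.4]] 2
```

step_arm([
  [-2.3, 1.2, 7, -0.1, 0, 0.4],
  [-2.4, 1.3, 7, -0.1, 0, 0.4],
  [0, 0, 0, 0, 0, 0],
])

```text
clock: 20.42
position: [0.4255, -0.0422, 0.0689]
ee_rot: [0.729, 0.685, 0.001, 0.0]
ft_force: [0.1, -0.2, -1.1]
grip_width: 0.579
```

```bash
python3 - <<'E'
from plan import *
from ov import *
p,R=show(); a=np.radians(-3.55)
for n,w in(("scene",(.4233,-.1166,a)),("top",(.4178,-.119,a))):
    im=manip.camera(n); cv2.imwrite(f"pics/{n}9.png",im)
    u=P(n,p)[0].astype(int)-[45,33]; g=view(n,im,*u,80,66,10)
    wire(g,n,*u,10,w,.202,.004)
    d=np.array(w[:2])-[.4199,-.1183]   # camera bias vs TCP frame
    print(n,d,u); wire(g,n,*u,10,(p[0]+d[0],p[1]+d[1],np.radians(phi(R))),.049,p[2]-.0058,col=(255,255,0)); cv2.imwrite(f"pics/ov9{n[0]}.png",g)
E
```

```text
t 20.43 p [425.46 -42.15  68.95] phi -3.58 z [ 1.3e-03  2.0e-04 -1.0e+00] F [ 0.1 -0.2 -1.1] T [ 0.03 -0.01  0.04] grip 49.48 j [ 0.78  0.14 -0.82  2.1   0.13  0.94 -0.17]
scene [0.0034 0.0017] [258 158]
top [-0.0021 -0.0007] [250 185]
```

View pics/ov9s.png

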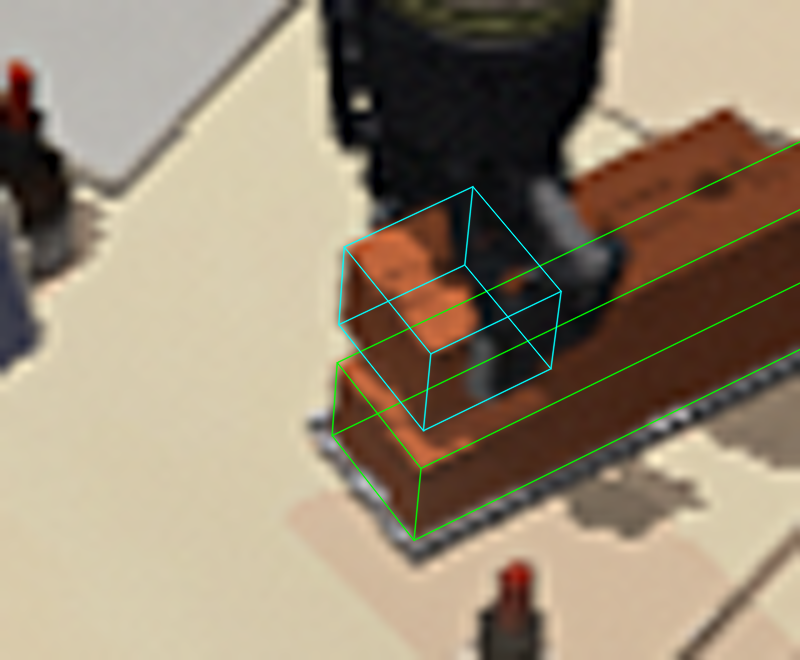

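View pics/ov9t.png

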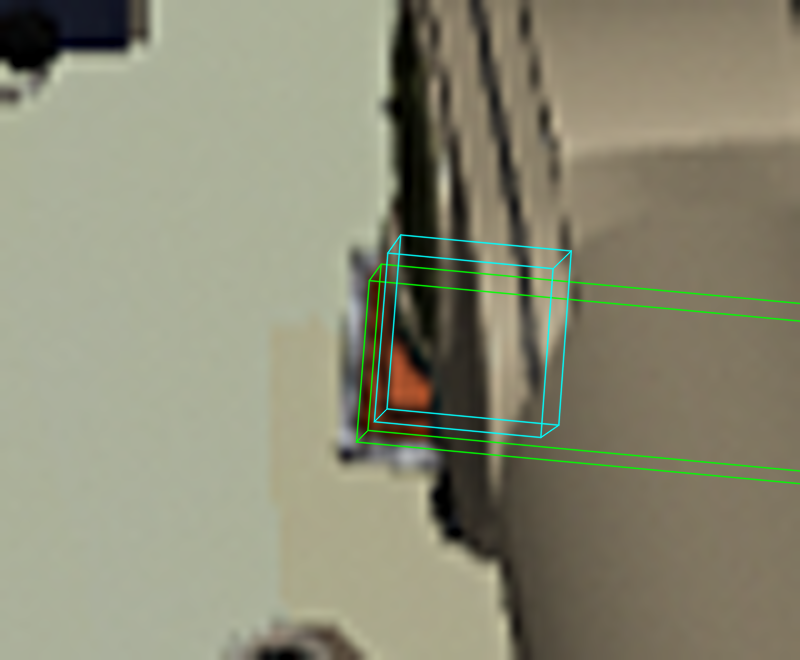

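step_arm([
  [0.2, -0.8, 4, 0, 0, 0],
  [0, 0, 4, 0, 0, 0],
  [0, 0, 3, 0, 0, 0],
  [0, 0, 0, 0, 0, 0],
])

```text
clock: 21.02
position: [0.425, -0.0416, 0.0579]
ee_rot: [0.729, 0.685, 0.001, 0.001]
ft_force: [0.9, 0.1, -1.1]
grip_width: 0.584
```

```bash
python3 - <<'E'
from plan import *
go((424.6,-41.9,54,-3.5,1))
E
```

```text
t 21.02 p [425.02 -41.64  57.88] phi -3.54 z [ 2.3e-03 -1.0e-04 -1.0e+00] F [ 0.9  0.1 -1.1] T [ 0.05 -0.02 -0.02] grip 49.87 j [ 0.78  0.16 -0.82  2.12  0.15  0.92 -0.19]
[[-0.3,-0.4,3.9,0.1,0,0]] 1
```

step_arm([
  [-0.3, -0.4, 2, 0.1, 0, 0],
  [0, 0, 2, 0, 0, 0],
  [0, 0, 1.5, 0, 0, 0],
  [0, 0, 1, 0, 0, 0],
  [0, 0, 0, 0, 0, 0],
])

```text
clock: 21.65
position: [0.4247, -0.0419, 0.051]
ee_rot: [0.729, 0.685, 0.0, 0.0]
ft_force: [0.2, 0.0, -1.9]
grip_width: 0.58
```

```bash
python3 - <<'E'
from plan import *
go((424.6,-41.9,49.8,-3.5,1))
E
```

```text
t 21.65 p [424.74 -41.95  51.04] phi -3.54 z [ 7.e-04 -0.e+00 -1.e+00] F [ 0.2  0.  -1.9] T [ 0.01 -0.02  0.06] grip 49.52 j [ 0.77  0.18 -0.81  2.12  0.16  0.9  -0.2 ]
[[0,-0.1,1.2,0,0,0]] 1
```

Groove is over the tongue with no contact. Seat it.

step_arm([
  [0, -0.1, 0.7, 0, 0, 0],
  [0, 0, 0.5, 0, 0, 0],
  [0, 0, 0.4, 0, 0, 0],
])

```text
clock: 22.02
position: [0.4247, -0.042, 0.0497]
ee_rot: [0.729, 0.685, 0.0, 0.0]
ft_force: [-4.9, 0.1, 10.8]
grip_width: 0.579
```

```bash
python3 - <<'E'
from plan import *
go((424.6,-41.9,49.8,-3.5,1))
E
```

```text
t 22.02 p [424.72 -41.99  49.73] phi -3.55 z [ 7.e-04 -4.e-04 -1.e+00] F [-4.9  0.1 10.8] T [0.07 0.92 0.06] grip 49.45 j [ 0.77  0.18 -0.81  2.12  0.17  0.9  -0.2 ]
[[0.1,-0.1,-0.1,0,0,0]] 1
```

step_arm([
  [0, 0, -0.4, 0, 0, 0],
  [0, 0, 0, 0, 0, 0],
  [0, 0, 0, 0, 0, 0],
  [0, 0, 0, 0, 0, 0],
], jaw=80)

```text
clock: 22.52
position: [0.4252, -0.042, 0.0504]
ee_rot: [0.729, 0.685, 0.0, 0.001]
ft_force: [0.2, -0.4, -0.7]
grip_width: 0.937
```

```bash
python3 - <<'E'
from plan import *
go((424,-41,130,-3.5,4),(425,330,140,13,9),(409.6,380,80,17,4))
E
```

```text
t 22.52 p [425.23 -42.    50.45] phi -3.54 z [ 1.7e-03 -5.0e-04 -1.0e+00] F [ 0.2 -0.4 -0.7] T [-0.05  0.04 -0.  ] grip 79.99 j [ 0.77  0.18 -0.81  2.12  0.17  0.9  -0.2 ]
[[0.1,-0.2,-13.3,0,0,0],[0.3,-0.4,-26.5,0.1,0,0],[0.3,-0.4,-26.5,0,0,0],[0.2,-0.2,-13.3,0,0,0],[23.1,-1.4,-0.6,0,0,-1],[46.4,-1.9,-1.3,0,0,-2.1],[46.4,-0.2,-1.3,0,0,-2.1],[46.3,1.4,-1.2,0,0,-2],[46.3,3.1,-1.3,0,0,-2.1],[46.1,4.8,-1.2,0,0,-2.1],[45.9,6.4,-1.3,0,0,-2],[45.7,8.1,-1.3,0,0,-2.1],[22.7,4.9,-0.6,0,0,-1],[8.7,-0.6,10,0,0,-0.7],[17.4,-1.1,20,0,0,-1.3],[17.4,-0.7,20,0,0,-1.4],[8.7,-0.1,10,0,0,-0.6]] 17
```

step_arm([
  [0.1, -0.2, -13, 0, 0, 0],
  [0.3, -0.4, -26, 0.1, 0, 0],
  [0.3, -0.4, -26, 0, 0, 0],
  [0.2, -0.2, -13, 0, 0, 0],
  [23, -1.4, -0.6, 0, 0, -1],
  [46.4, -1.9, -1.3, 0, 0, -2.1],
  [46.4, -0.2, -1.3, 0, 0, -2.1],
  [46.3, 1.4, -1.2, 0, 0, -2],
  [46.3, 3.1, -1.3, 0, 0, -2.1],
  [46.1, 4.8, -1.2, 0, 0, -2.1],
  [45.9, 6.4, -1.3, 0, 0, -2],
  [45.7, 8.1, -1.3, 0, 0, -2.1],
  [22.7, 4.9, -0.6, 0, 0, -1],
  [8.7, -0.6, 10, 0, 0, -0.7],
  [15, -1.1, 15, 0, 0, -1.3],
  [8, -0.7, 8, 0, 0, -1.4],
  [0, 0, 0, 0, 0, 0],
])

```text
clock: 24.65
position: [0.401, 0.3813, 0.1039]
ee_rot: [0.59, 0.807, -0.002, -0.003]
ft_force: [0.1, -0.0, 0.5]
grip_width: 0.938
```

```bash
python3 - <<'E'
from plan import *
from ov import *
go((409.6,380,25,17,5)); p=cur()[0]
a=np.radians(-3.55)
for n,w in(("scene",(.4233,-.1166,a)),("top",(.4178,-.119,a))):
    im=manip.camera(n); cv2.imwrite(f"pics/{n}10.png",im)
    u=(285,150) if n=="scene" else (275,190); u=(265,145) if n=="scene" else u
    g=view(n,im,*u,100,75,8)
    for L,y,z,c in((.202,0,.004,(0,255,0)),(.1,0,.044,(255,255,0)),(.049,.0765,.044,(255,255,0))): wire(g,n,*u,8,(w[0]+.0619*y,w[1]+.998*y,a),L,z,col=c)
    cv2.imwrite(f"pics/ov10{n[0]}.png",g)
    u=P(n,[.411,.38,.02])[0].astype(int)-[40,35]; cv2.imwrite(f"pics/half10{n[0]}.png",view(n,im,*u,80,70,10)); print(n,u)
E
```

```text
t 24.65 p [401.   381.27 103.9 ] phi 17.62 z [-0.0076  0.0011 -1.    ] F [ 0.1 -0.   0.5] T [-0.01 -0.04 -0.04] grip 80.14 j [ 0.    0.5  -1.04  1.76  0.46  1.16 -0.87]
[[-0.5,1,9.9,0,0,0.1],[-1,2.1,19.7,-0.1,-0.1,0.1],[-1,2.1,19.7,-0.1,0,0.2],[-1,2,19.7,-0.1,-0.1,0.1],[-0.4,1,9.9,-0.1,0,0.1]] 5
scene [151 232]
top [114 185]
```

View pics/ov10s.png

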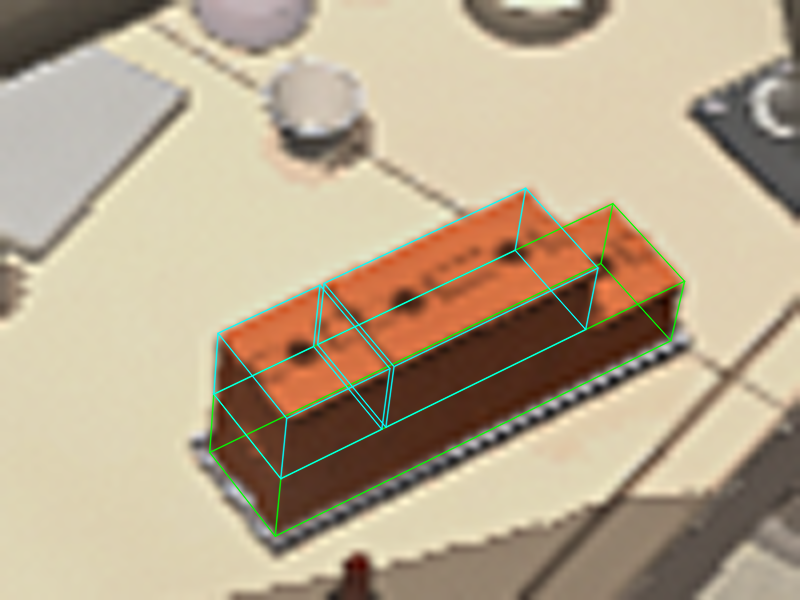

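View pics/ov10t.png

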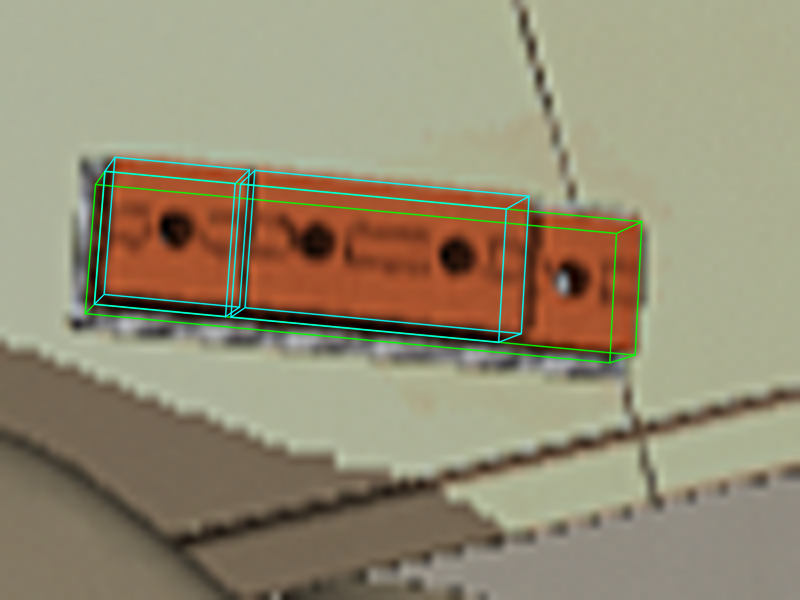

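View pics/half10s.png

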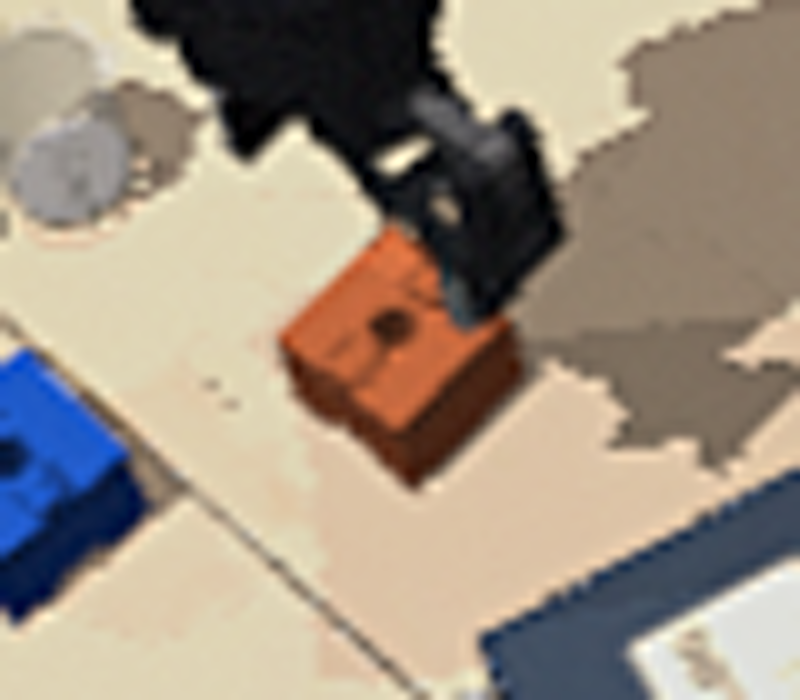

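```bash
python3 - <<'E'
from ov import *
a=view("scene",cv2.imread("pics/scene10.png"),285,160,50,40,16); b=view("top",cv2.imread("pics/top10.png"),280,205,50,35,16)
cv2.imwrite("pics/j10s.png",a[:600,:800]); cv2.imwrite("pics/j10t.png",b)
E
```

```text
(no output)
```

View pics/j10s.png

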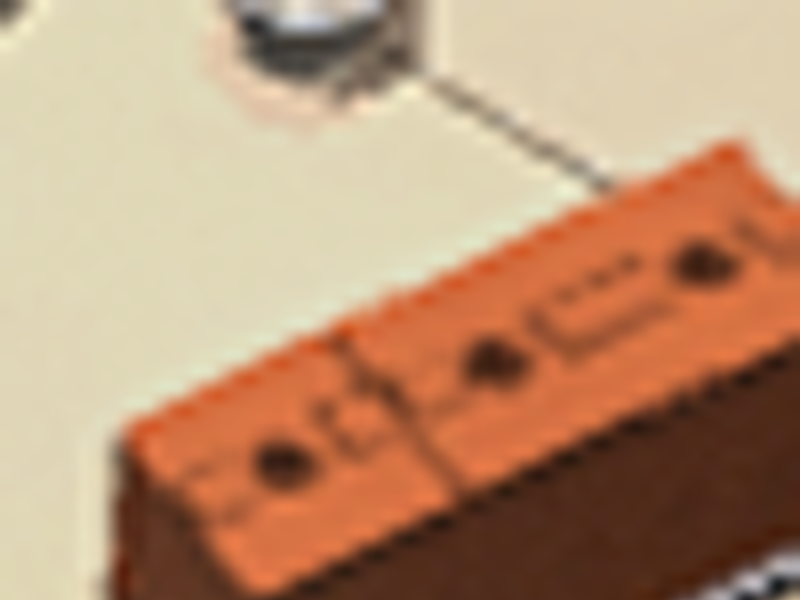

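View pics/j10t.png

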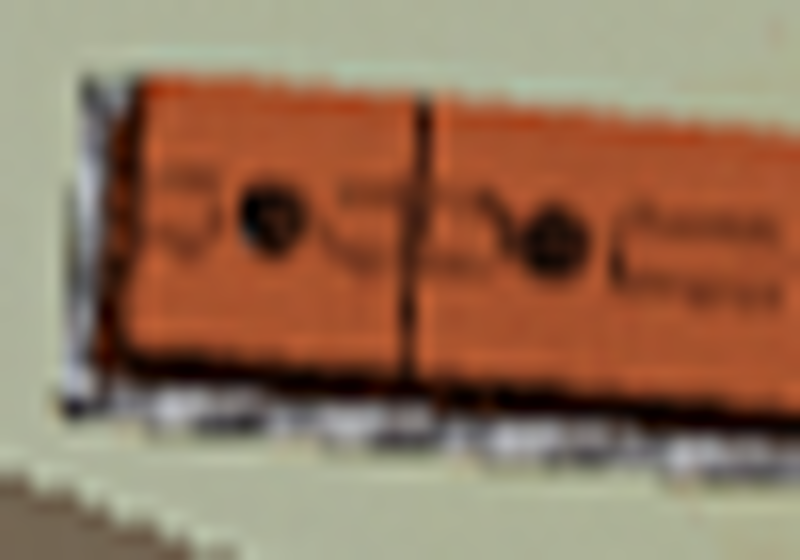

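step_arm([
  [0.5, 4, 10, 0, 0, 0.1],
  [0, 3, 20, -0.1, -0.1, 0.1],
  [0, 1, 20, -0.1, 0, 0.2],
  [0, 0, 20, -0.1, -0.1, 0.1],
  [0, 0, 12, 0, 0, 0],
  [0, 0, 0, 0, 0, 0],
])

```text
clock: 25.5
position: [0.4105, 0.3819, 0.016]
ee_rot: [0.596, 0.803, -0.001, 0.001]
ft_force: [0.2, -1.3, 1.0]
grip_width: 0.942
```

```bash
python3 - <<'E'
from plan import *
go((409.6,380,5.6,17,2))
E
```

```text
t 25.5 p [410.46 381.94  15.98] phi 16.8 z [-3.0e-04 -2.2e-03 -1.0e+00] F [ 0.2 -1.3  1. ] T [ 0.04 -0.05 -0.02] grip 80.43 j [-0.08  0.62 -0.94  1.8   0.58  1.03 -0.95]
[[-0.8,-0.7,5.2,0,0.1,-0.1],[-0.8,-0.7,5.2,-0.1,0,-0.1]] 2
```

step_arm([
  [-0.8, -0.7, 6, 0, 0.1, -0.1],
  [-0.8, -0.5, 4, 0, 0, -0.1],
  [0, 0, 0, 0, 0, 0],
])

```text
clock: 25.88
position: [0.4102, 0.3806, 0.0064]
ee_rot: [0.595, 0.804, 0.001, -0.0]
ft_force: [0.8, -0.3, 0.2]
grip_width: 0.935
```

```bash
python3 - <<'E'
from plan import *
go((409.6,380,5.8,17,1))
E
```

```text
t 25.88 p [410.22 380.6    6.42] phi 17.03 z [ 6.e-04  8.e-04 -1.e+00] F [ 0.8 -0.3  0.2] T [ 0.03 -0.03  0.  ] grip 79.83 j [-0.08  0.63 -0.93  1.81  0.59  1.01 -0.96]
[[-0.4,-0.8,0.6,0,0,0]] 1
```

step_arm([
  [-0.4, -0.6, 0.4, 0, 0, 0],
  [0, 0, 0, 0, 0, 0],
  [0, 0, 0, 0, 0, 0],
  [0, 0, 0, 0, 0, 0],
  [0, 0, 0, 0, 0, 0],
  [0, 0, 0, 0, 0, 0],
], jaw=40)

```text
clock: 26.62
position: [0.4101, 0.3801, 0.0066]
ee_rot: [0.595, 0.804, 0.001, 0.0]
ft_force: [1.2, -0.1, -0.4]
grip_width: 0.585
```

```bash
python3 - <<'E'
from plan import *
from ov import *
p,R=show()
for n in("scene",):
    im=manip.camera(n); cv2.imwrite(f"pics/{n}11.png",im)
    u=P(n,p)[0].astype(int)-[40,35]; g=view(n,im,*u,80,70,10); wire(g,n,*u,10,(p[0]+.0034,p[1]+.0017,np.radians(phi(R))),.049,0); cv2.imwrite("pics/ov11s.png",g)
go((415,370,130,16,4),(440,-60,140,0,11),(415.2,-194.7,140,-3.5,5))
E
```

```text
t 26.62 p [410.09 380.14   6.64] phi 17.01 z [ 0.0015  0.0012 -1.    ] F [ 1.2 -0.1 -0.4] T [-0.02  0.02 -0.02] grip 49.94 j [-0.08  0.62 -0.93  1.81  0.59  1.01 -0.96]
t 26.68 p [410.11 380.11   6.63] phi 17.01 z [ 0.0015  0.0011 -1.    ] F [ 0.3 -0.3 -0.7] T [ 0.06  0.   -0.02] grip 49.57 j [-0.08  0.62 -0.93  1.81  0.59  1.01 -0.96]
[[-1.8,0.3,-20.6,0,0,0.2],[-3.7,0.7,-41.1,0,0,0.3],[-3.7,0.7,-41.1,0.1,0,0.3],[-1.8,0.3,-20.6,0,0,0.2],[-21,-4.7,-0.5,0,0,0.8],[-42.2,-8.9,-1,0,0,1.6],[-42.3,-7.7,-1.1,0,0,1.6],[-42.6,-6.5,-1,0,0,1.6],[-42.8,-5.3,-1,0,0,1.6],[-42.8,-4.1,-1,0,0,1.6],[-43,-3,-1.1,0,0,1.6],[-43.1,-1.7,-1,0,0,1.6],[-43,-0.5,-1,0,0,1.6],[-43.1,0.7,-1,0,0,1.6],[-21.5,0.9,-0.6,0,0,0.8],[-16.8,-3.1,0,0,0,0.4],[-33.8,-6,0,0,0,0.9],[-33.8,-5.4,0,0,0,0.9],[-33.8,-4.9,0,0,0,0.9],[-17,-2.2,0,0,0,0.4]] 20
```

View pics/ov11s.png

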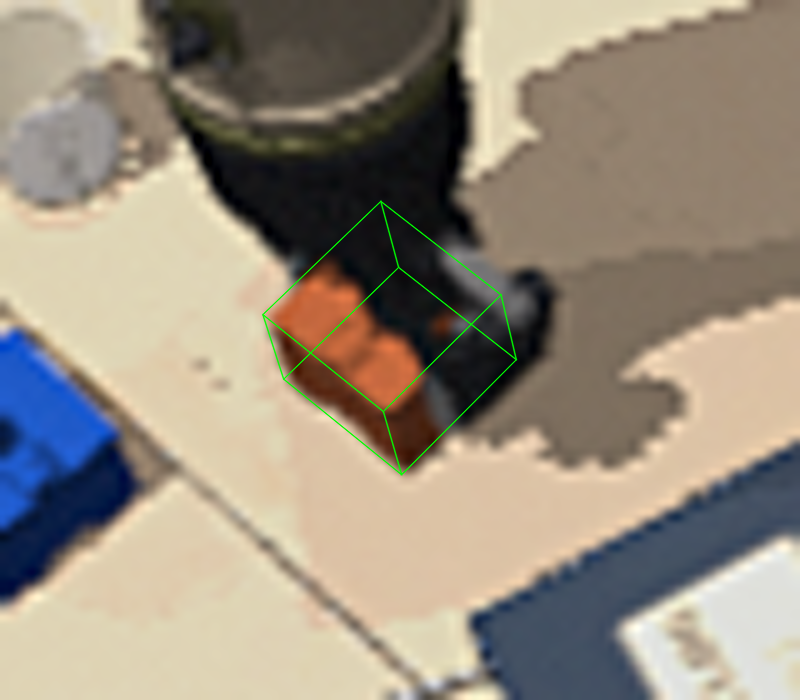

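step_arm([
  [-1.8, 0.3, -16, 0, 0, 0.2],
  [-3.7, 0.7, -41, 0, 0, 0.3],
  [-3.7, 0.7, -41, 0.1, 0, 0.3],
  [-1.8, 0.3, -21, 0, 0, 0.2],
  [-21, -4.7, -0.5, 0, 0, 0.8],
  [-42.2, -8.9, -1, 0, 0, 1.6],
  [-42.3, -7.7, -1.1, 0, 0, 1.6],
  [-42.6, -6.5, -1, 0, 0, 1.6],
  [-42.8, -5.3, -1, 0, 0, 1.6],
  [-42.8, -4.1, -1, 0, 0, 1.6],
  [-43, -3, -1.1, 0, 0, 1.6],
  [-43.1, -1.7, -1, 0, 0, 1.6],
  [-43, -0.5, -1, 0, 0, 1.6],
  [-43, 0.7, -1, 0, 0, 1.6],
  [-35, 0.9, 0, 0, 0, 1],
  [-33.8, -6, 0, 0, 0, 0.9],
  [-33.8, -5.4, 0, 0, 0, 0.9],
  [-20, -4.9, 0, 0, 0, 0.5],
  [-8, -2.2, 0, 0, 0, 0.4],
  [0, 0, 0, 0, 0, 0],
])

```text
clock: 29.18
position: [0.4139, -0.1845, 0.1428]
ee_rot: [0.728, 0.686, -0.001, 0.001]
ft_force: [0.7, 1.0, -1.9]
grip_width: 0.58
```

```bash
python3 - <<'E'
from plan import *
go((415.2,-194.6,72,-3.5,6))
E
```

```text
t 29.18 p [ 413.85 -184.51  142.85] phi -3.44 z [-1.0e-04 -1.8e-03 -1.0e+00] F [ 0.7  1.  -1.9] T [ 0.02 -0.01 -0.06] grip 49.53 j [ 1.1   0.09 -0.8   1.97  0.07  1.11  0.21]
[[-1,0.2,7.1,0,0,0],[-2,0.4,14.2,0,0,0],[-1.9,0.4,14.1,0,0.1,0],[-2,0.4,14.2,0,0,0],[-2,0.4,14.2,0,0,0.1],[-1,0.2,7.1,0,0,0]] 6
```

step_arm([
  [-5, 0.6, 7, 0, 0, 0],
  [-5, 0.6, 14, 0, 0, 0],
  [0, 0.2, 14, 0, 0.1, 0],
  [0, 0, 5, 0, 0, 0.1],
  [0, 0, 0, 0, 0, 0],
])

```text
clock: 29.8
position: [0.415, -0.1925, 0.0991]
ee_rot: [0.727, 0.686, 0.0, -0.001]
ft_force: [-0.2, -0.1, -1.1]
grip_width: 0.582
```

```bash
python3 - <<'E'
from plan import *
from ov import *
p,R=show(); a=np.radians(-3.55)
for n,w in(("scene",(.4233,-.1166,a)),("top",(.4178,-.119,a))):
    im=manip.camera(n); cv2.imwrite(f"pics/{n}12.png",im)
    u=P(n,p)[0].astype(int)-[45,25]; g=view(n,im,*u,80,60,10)
    wire(g,n,*u,10,w,.202,.004); wire(g,n,*u,10,w,.1,.044)
    d=np.array(w[:2])-[.4199,-.1183]
    wire(g,n,*u,10,(p[0]+d[0],p[1]+d[1],np.radians(phi(R))),.049,p[2]-.0066,col=(255,255,0)); cv2.imwrite(f"pics/ov12{n[0]}.png",g)
E
```

```text
t 29.8 p [ 415.   -192.51   99.14] phi -3.31 z [-0.0011  0.0016 -1.    ] F [-0.2 -0.1 -1.1] T [ 0.05 -0.    0.04] grip 49.72 j [ 1.08  0.17 -0.79  2.01  0.14  1.02  0.17]
```

View pics/ov12s.png

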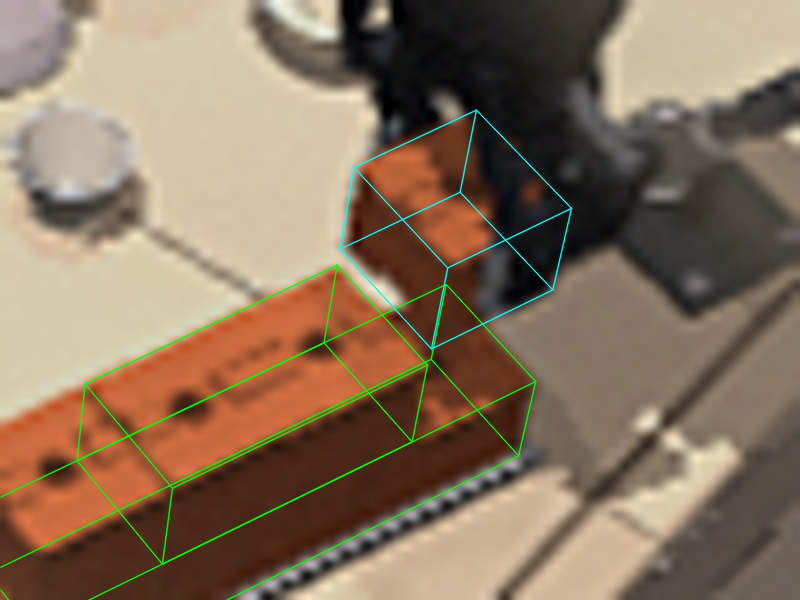

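View pics/ov12t.png

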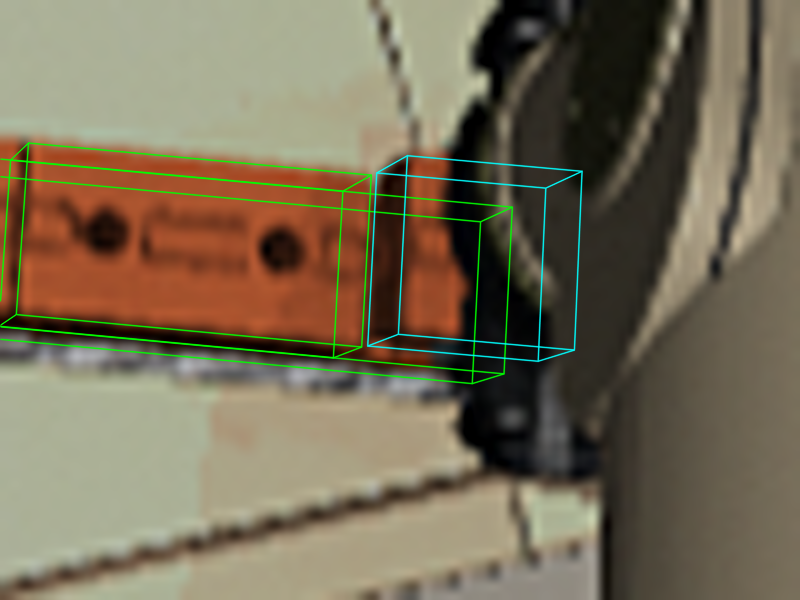

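```bash
cat > e1.py <<'E'
from h import *
from scipy.ndimage import map_coordinates
def edge(n,im,x,y,z,yaw,offs,dirn,span=6,pol=None,xs=None):
    """scan along wall-y (dirn='y') around world point; offs = offsets in other axis (mm). returns edge pos (mm along) rel to point, via max |grad| with parabola"""
    c,s=np.cos(yaw),np.sin(yaw); ex=np.array([c,s,0]); ey=np.array([-s,c,0])
    a,b=(ey,ex) if dirn=='y' else (ex,ey)
    g=cv2.GaussianBlur(im.astype(np.float32),(0,0),.5)[...,2]; T=np.arange(-span,span+.01,.1); out=[]
    prof=np.mean([map_coordinates(g,P(n,np.array([x,y,z])+b*o/1e3+np.outer(T,a)/1e3).T[::-1],order=3) for o in offs],0)
    d=np.gradient(cv2.GaussianBlur(prof[None].astype(np.float32),(0,0),3)[0],T)
    k=np.argmax(d*pol if pol else abs(d)); return T[k],d[k]
if __name__=="__main__":
    W={"scene":(.4233,-.1166),"top":(.4178,-.119)}; yaw=np.radians(-3.55); ey=np.array([-np.sin(yaw),np.cos(yaw)])
    for n in W:
        i7=cv2.imread(f"pics/{n}7.png"); i10=cv2.imread(f"pics/{n}10.png"); i0=cv2.imread(f"pics/{n}0.png"); i12=cv2.imread(f"pics/{n}12.png")
        w=np.array(W[n]); offs=[-20,-17,-14,14,17,20]
        for nm,im,yy,z,pol in(("wallL",i0,.101,.044,-1),("wallR",i0,-.101,.044,1),("longL",i7,.05,.084,-1),("longR",i7,-.05,.084,1),("halfBL",i10,.101,.084,-1),("wallR10",i10,-.101,.044,1)):
            q=w+ey*yy; print(n,nm,edge(n,im,q[0],q[1],z,yaw,offs,'y',pol=pol))
        p=np.array([.4150,-.1925])+w-[.4199,-.1183]; q=p+ey*.0245
        for of in ([-20,-17,-14],[8,10],[14,17,20]): print(n,"halfA hover L",of,edge(n,i12,q[0],q[1],.1325,np.radians(-3.31),of,'y',pol=-1))
        i9=cv2.imread(f"pics/{n}9.png"); p=np.array([.42546,-.04215])+w-[.4199,-.1183]; q=p+ey*.0245
        for of in ([-20,-17,-14],[8,10],[14,17,20]): print(n,"halfB hover L",of,edge(n,i9,q[0],q[1],.1031,yaw,of,'y',pol=-1))
        i6=cv2.imread(f"pics/{n}4.png"); p=np.array([.42145,-.11686])+w-[.4199,-.1183]; q=p+ey*.05
        for of in ([-20,-17,-14],[14,17,20]): print(n,"long hover L",of,edge(n,i6,q[0],q[1],.108,np.radians(-3.1),of,'y',pol=-1))
E
python3 e1.py
```

```text
scene wallL (np.float64(0.19999999999997797), np.float32(-18.14331))
scene wallR (np.float64(5.599999999999959), np.float32(0.18218994))
scene longL (np.float64(-0.30000000000002025), np.float32(-20.308304))
scene longR (np.float64(0.5999999999999766), np.float32(1.7755127))
scene halfBL (np.float64(-0.10000000000002096), np.float32(-20.950089))
scene wallR10 (np.float64(5.599999999999959), np.float32(0.10322571))
scene halfA hover L [-20, -17, -14] (np.float64(-1.6000000000000156), np.float32(-17.41188))
scene halfA hover L [8, 10] (np.float64(0.19999999999997797), np.float32(-14.092102))
scene halfA hover L [14, 17, 20] (np.float64(-1.7000000000000153), np.float32(-17.71553))
scene halfB hover L [-20, -17, -14] (np.float64(-2.1316282072803006e-14), np.float32(-19.67125))
scene halfB hover L [8, 10] (np.float64(0.4999999999999769), np.float32(-18.69423))
scene halfB hover L [14, 17, 20] (np.float64(-0.9000000000000181), np.float32(-16.55754))
scene long hover L [-20, -17, -14] (np.float64(0.09999999999997833), np.float32(-18.079071))
scene long hover L [14, 17, 20] (np.float64(-0.90
[... 451 characters left out ...]
p halfA hover L [-20, -17, -14] (np.float64(-1.200000000000017), np.float32(-21.520042))
top halfA hover L [8, 10] (np.float64(-1.3000000000000167), np.float32(-28.838158))
top halfA hover L [14, 17, 20] (np.float64(-1.0000000000000178), np.float32(-32.89688))
top halfB hover L [-20, -17, -14] (np.float64(-0.5000000000000195), np.float32(-31.285133))
top halfB hover L [8, 10] (np.float64(-0.7000000000000188), np.float32(-11.276894))
top halfB hover L [14, 17, 20] (np.float64(2.699999999999969), np.float32(-8.503685))
top long hover L [-20, -17, -14] (np.float64(0.39999999999997726), np.float32(-26.747055))
top long hover L [14, 17, 20] (np.float64(0.2999999999999776), np.float32(-30.140305))
```

```bash
python3 - <<'E'
from plan import *
go((415.2,-193.6,62,-3.5,5))
E
```

```text
t 29.9 p [ 415.3  -192.7    99.74] phi -3.31 z [-3.e-04  9.e-04 -1.e+00] F [-0.5 -0.7 -1.8] T [-0.01  0.   -0.03] grip 49.33 j [ 1.08  0.16 -0.79  2.01  0.14  1.02  0.17]
[[-0.1,0,4.7,0,0,0],[-0.3,0,9.5,0,0,0.1],[-0.2,0,9.4,0,0,0],[-0.2,0,9.4,0,0,0.1],[-0.1,0,4.7,0,-0.1,0]] 5
```

step_arm([
  [-0.9, 0, 1, 0, 0, 0.2],
  [0, 0, 0, 0, 0, 0],
])

```text
clock: 30.15
position: [0.4157, -0.1939, 0.0994]
ee_rot: [0.729, 0.685, 0.0, 0.0]
ft_force: [1.2, -0.4, -0.5]
grip_width: 0.585
```

```bash
python3 - <<'E'
from plan import *
go((415.2,-193.6,62,-3.5,5))
E
```

```text
t 30.15 p [ 415.68 -193.92   99.37] phi -3.53 z [ 7.e-04 -0.e+00 -1.e+00] F [ 1.2 -0.4 -0.5] T [ 0.   -0.   -0.03] grip 49.93 j [ 1.08  0.17 -0.79  2.01  0.14  1.02  0.17]
[[0,-0.1,4.7,0,0,0],[0.1,-0.1,9.3,0,0,0],[0.1,-0.1,9.4,0,0,0],[0.1,-0.2,9.3,0,0,0],[0,0,4.7,0,0,0]] 5
```

step_arm([
  [0, -0.1, 4.7, 0, 0, 0],
  [0, -0.1, 9, 0, 0, 0],
  [0, -0.1, 9, 0, 0, 0],
  [0, -0.1, 9, 0, 0, 0],
  [0, 0, 2, 0, 0, 0],
  [0, 0, 0, 0, 0, 0],
])

```text
clock: 30.9
position: [0.415, -0.1938, 0.0629]
ee_rot: [0.729, 0.685, 0.0, -0.0]
ft_force: [-0.7, 0.2, -1.5]
grip_width: 0.579
```

```bash
python3 - <<'E'
from plan import *
go((415.2,-193.6,56,-3.5,1))
E
```

```text
t 30.9 p [ 414.98 -193.77   62.85] phi -3.53 z [ 1.e-04  4.e-04 -1.e+00] F [-0.7  0.2 -1.5] T [-0.08  0.01  0.06] grip 49.45 j [ 1.06  0.23 -0.77  2.04  0.19  0.95  0.12]
[[0.2,0.2,6.9,0,0,0]] 1
```

step_arm([
  [0.1, 0.2, 3, 0, 0, 0],
  [0, 0, 3, 0, 0, 0],
  [0, 0, 2.5, 0, 0, 0],
  [0, 0, 1.5, 0, 0, 0],
  [0, 0, 0, 0, 0, 0],
])

```text
clock: 31.52
position: [0.4156, -0.1939, 0.0527]
ee_rot: [0.729, 0.685, 0.0, 0.0]
ft_force: [-0.1, -0.1, -2.0]
grip_width: 0.581
```

```bash
python3 - <<'E'
from plan import *
go((415.2,-193.6,50.6,-3.5,1))
E
```

```text
t 31.52 p [ 415.57 -193.91   52.67] phi -3.54 z [ 9.e-04 -2.e-04 -1.e+00] F [-0.1 -0.1 -2. ] T [0.04 0.03 0.05] grip 49.6 j [ 1.05  0.25 -0.77  2.05  0.21  0.93  0.11]
[[0.3,-0.4,2.1,0.1,0,0]] 1
```

step_arm([
  [0.3, -0.4, 0.9, 0, 0, 0],
  [0, 0, 0.6, 0, 0, 0],
  [0, 0, 0.5, 0, 0, 0],
  [0, 0, 0.4, 0, 0, 0],
])

```text
clock: 32.02
position: [0.4153, -0.1937, 0.0505]
ee_rot: [0.729, 0.685, 0.0, 0.001]
ft_force: [-4.4, 0.7, 6.9]
grip_width: 0.58
```

```bash
python3 - <<'E'
from plan import *
from ov import *
go((415.2,-193.6,50.6,-3.5,1))
a=np.radians(-3.55)
n,w=("scene",(.4233,-.1166,a))
im=manip.camera(n); cv2.imwrite(f"pics/{n}13.png",im)
g=view(n,im,320,135,60,50,13); cv2.imwrite("pics/ov13s.png",g)
E
```

```text
t 32.02 p [ 415.27 -193.69   50.53] phi -3.54 z [ 9.e-04 -6.e-04 -1.e+00] F [-4.4  0.7  6.9] T [0.36 0.72 0.05] grip 49.54 j [ 1.05  0.25 -0.77  2.05  0.22  0.92  0.1 ]
[[0.1,-0.1,-0.1,0.1,0,0]] 1
```

View pics/ov13s.png

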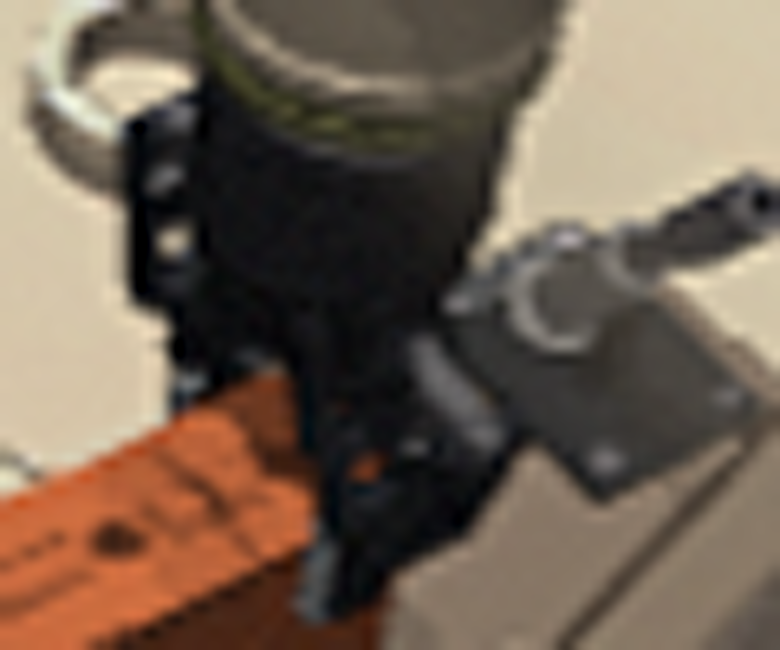

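Joint is visible and the block is seated (50.5). Release, retract up, then look at everything, including the well.

step_arm([
  [0, 0, -0.3, 0, 0, 0],
  [0, 0, 0, 0, 0, 0],
  [0, 0, 0, 0, 0, 0],
  [0, 0, 0, 0, 0, 0],
  [0, 0, -12, 0, 0, 0],
  [0, 0, -30, 0, 0, 0],
  [0, 0, -45, 0, 0, 0],
  [0, 0, -45, 0, 0, 0],
  [30, -8, -25, 0, 0, 0],
  [50, -15, 0, 0, 0, 0],
  [50, -15, 0, 0, 0, 0],
  [45, -5, 0, 0, 0, 0],
  [20, 0, 0, 0, 0, 0],
  [0, 0, 0, 0, 0, 0],
], jaw=80)

```text
clock: 33.83
position: [0.3848, 0.0118, 0.2201]
ee_rot: [0.727, 0.687, 0.002, 0.005]
ft_force: [0.1, -0.5, -0.1]
grip_width: 0.935
```

```bash
python3 - <<'E'
from plan import *
from ov import *
show()
a=np.radians(-3.55)
for n,w,u in(("scene",(.4233,-.1166,a),(290,130)),("top",(.4178,-.119,a),(275,190))):
    im=manip.camera(n); cv2.imwrite(f"pics/{n}14.png",im)
    cv2.imwrite(f"pics/w14{n[0]}.png",view(n,im,*u,100,75,8))
    u=(345,120) if n=="scene" else (370,190); cv2.imwrite(f"pics/well14{n[0]}.png",view(n,im,*u,50,60,12)[:600]); print(u)
E
cat > chk.py <<'E'
from e1 import *
import sys
k=sys.argv[1]
W={"scene":(.4233,-.1166),"top":(.4178,-.119)}; yaw=np.radians(-3.55); ex=np.array([np.cos(yaw),np.sin(yaw)]); ey=np.array([-np.sin(yaw),np.cos(yaw)])
for n in W:
    im=cv2.imread(f"pics/{n}{k}.png"); w=np.array(W[n]); o=[-20,-17,-14,14,17,20]
    print(n,"ends", [round(float(edge(n,im,*(w+ey*y),.084,yaw,o,'y',pol=p,span=4)[0]),1) for y,p in((.101,-1),(-.101,1))])
    for nm,yc,r in(("halfB",.0765,[-18,-15,15,18]),("longL",.03,[-15,-10,5]),("longR",-.03,[-5,10,15]),("halfA",-.0765,[-18,-15,15,18])):
        print(n,nm,"faces",[round(float(edge(n,im,*(w+ey*yc+ex*x),.084,yaw,r,'x',span=4,pol=p)[0]),1) for x,p in((-.025,1),(.025,-1))])
E
python3 chk.py 14
```

```text
t 33.83 p [384.8   11.8  220.06] phi -3.26 z [ 0.0093 -0.005  -0.9999] F [ 0.1 -0.5 -0.1] T [-0.05 -0.02 -0.  ] grip 79.86 j [ 1.01 -0.29 -0.97  2.01 -0.24  1.29  0.07]
(345, 120)
(370, 190)
scene ends [-0.1, 4.0]
scene halfB faces [-0.8, -4.0]
scene longL faces [0.2, -3.2]
scene longR faces [-0.8, 4.0]
scene halfA faces [0.1, -4.0]
top ends [4.0, -0.3]
top halfB faces [0.2, -0.4]
top longL faces [-4.0, -4.0]
top longR faces [0.2, -4.0]
top halfA faces [1.1, -3.6]
```

View pics/w14s.png

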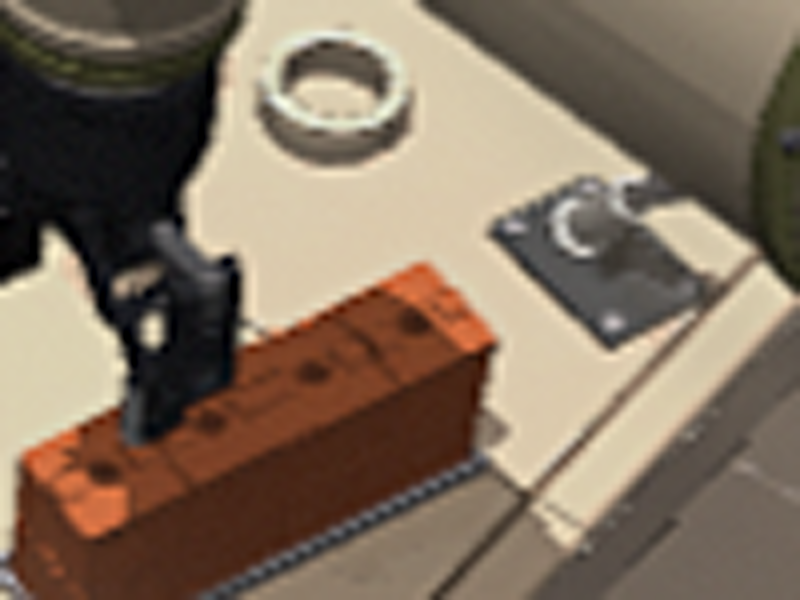

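View pics/w14t.png

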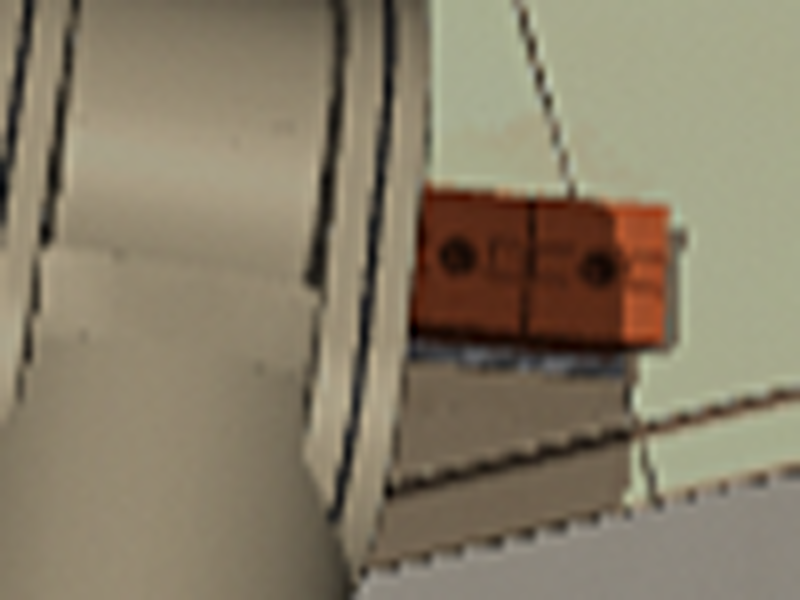

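View pics/well14s.png

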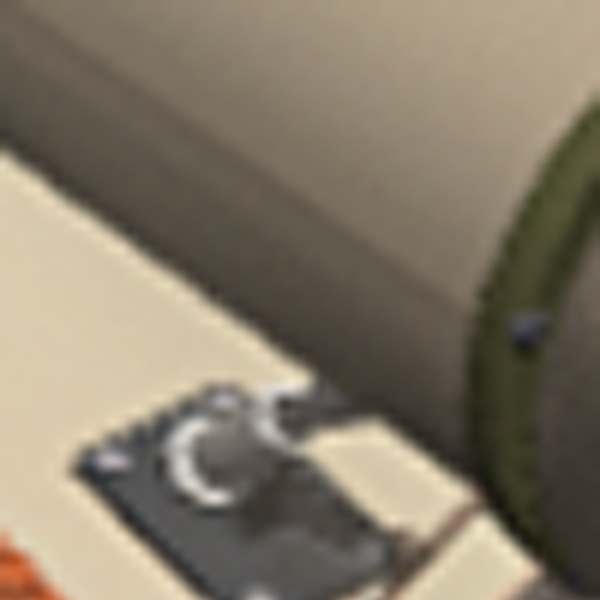

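View pics/well14t.png

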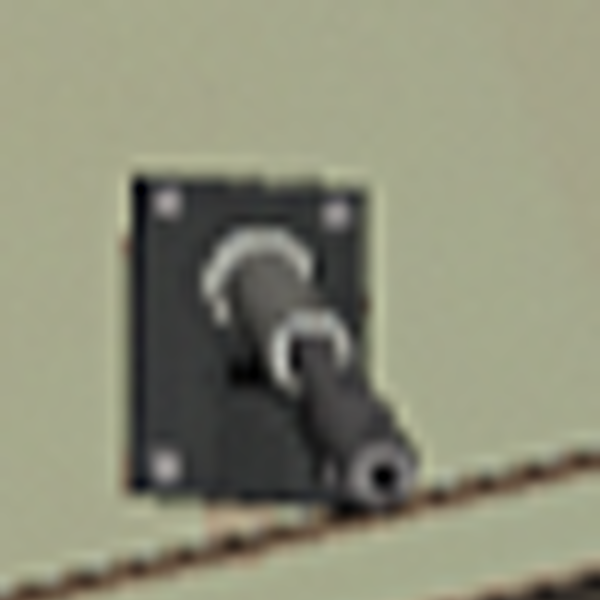

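```bash
python3 - <<'E'
from ov import *
cv2.imwrite("pics/wl0s.png",view("scene",cv2.imread("pics/scene0.png"),348,142,40,36,18))
cv2.imwrite("pics/wl0t.png",view("top",cv2.imread("pics/top0.png"),376,200,34,36,16))
E
```

```text
(no output)
```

View pics/wl0s.png

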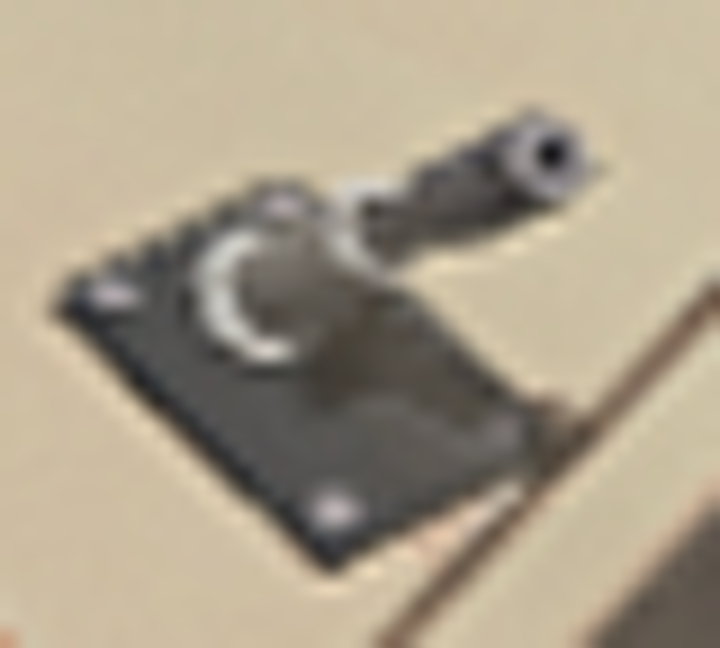

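View pics/wl0t.png

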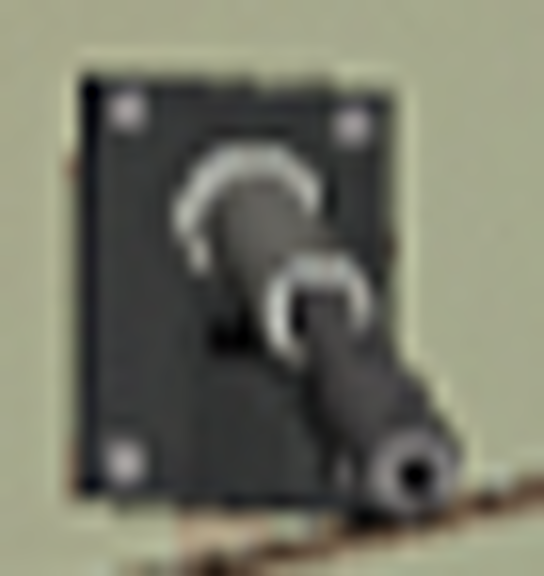

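```bash
cat > well.py <<'E'
from h import *
from scipy.optimize import least_squares
B={"scene":np.array([.0034,.0017,0]),"top":np.array([-.0021,-.0007,0])}
def px(n,X): return P(n,np.atleast_2d(X)+B[n])
def s(u): return np.array([348,142])+(np.array(u)+.5)/18-.5
def t(u): return np.array([376,200])+(np.array(u)+.5)/16-.5
obs={"scene":s((550,153)),"top":t((412,475))}
r=least_squares(lambda X:np.hstack([px(n,X)[0]-obs[n] for n in obs]),[.35,-.3,.1]); T=r.x
print("head top",T*1e3,"res px",r.fun)
mo={"scene":s((372,228)),"top":t((320,308))}
r=least_squares(lambda X:np.hstack([px(n,X)[0]-mo[n] for n in mo]),[.38,-.3,.06]); M=r.x
d=T-M; print("mouth",M*1e3,"res",r.fun,"dist",np.linalg.norm(d)*1e3,"tilt",np.degrees(np.arccos(d[2]/np.linalg.norm(d))),"az",np.degrees(np.arctan2(d[1],d[0])))
# screws z=~9mm
S={"scene":[(112,293),(283,205),(333,510)],"top":[(126,110),(352,122),(123,462)]}
Q={}
for n,f in(("scene",s),("top",t)):
    Q[n]=[atz(n,f(u),.008)-B[n] for u in S[n]]; q=Q[n]
    v=q[0]-q[1]; w=q[0]-q[2]; print(n,np.round(np.array(q)[:,:2]*1e3,1).tolist(),"yaw by y",np.degrees(np.arctan2(-v[0],v[1])),"by x",np.degrees(np.arctan2(w[1],w[0])),np.linalg.norm(v)*1e3,np.linalg.norm(w)*1e3, "centre",(q[1]+q[2])[:2]*500)
E
python3 well.py
```

```text
head top [ 400.82300968 -338.0891708   105.70540742] res px [-0.18478473  0.00152776  0.11450105  0.10404944]
mouth [ 437.05823248 -340.89604741   51.15112476] res [ 0.05800093  0.00025274 -0.03627921 -0.03294822] dist 65.55180915839448 tilt 33.671342486189474 az 175.57056214295798
scene [[478.7, -319.4], [477.5, -363.6], [411.0, -317.1]] yaw by y -1.5152022441891777 by x -1.9882238404609816 44.25301087698656 67.76100654707095 centre [ 444.23341025 -340.35038497]
top [[479.5, -319.2], [478.6, -363.2], [411.3, -317.0]] yaw by y -1.192624623503502 by x -1.892107477189468 43.976150088225566 68.26187531045865 centre [ 444.9219524  -340.06034236]
```

```bash
cat > wr.py <<'E'
from plan import *
zw=np.array([-.4998,.0149,.866]); zw/=np.linalg.norm(zw)
tz=-zw; ty=np.array([.866,-.0258,.5]); ty-=tz*(ty@tz); ty/=np.linalg.norm(ty)
RW=Ro.from_matrix(np.array([np.cross(ty,tz),ty,tz]).T)
T=np.array([400.8,-338.5,105.7])
E
python3 - <<'E'
from wr import *
G=T-30*zw; Pp=G+75*zw; print(G,Pp)
go((435,-150,220,-10,6),(*Pp,RW,8))
E
```

```text
[ 415.79416456 -338.94700491   79.71971486] [ 378.30875316 -337.82949264  144.6704277 ]
t 33.92 p [384.74  10.17 219.8 ] phi -3.42 z [ 0.0089 -0.0041 -1.    ] F [-0.3 -0.5  0.2] T [-0.04 -0.06 -0.07] grip 80.37 j [ 1.01 -0.28 -0.97  2.01 -0.24  1.29  0.07]
[[-15.7,6,0.1,0.1,0,0.7],[-31.2,12.3,0.2,0.1,0.1,1.3],[-31,13,0,0.1,0,1.3],[-30.6,13.8,0.1,0.1,0,1.3],[-30.3,14.4,0,0.1,0.1,1.3],[-15,7.5,0,0,0,0.7],[-13.9,-1.7,5.4,-2.1,0.2,-0.6],[-27.9,-3.9,10.5,-4.3,0.3,-1.1],[-27.8,-5.3,10,-4.3,0.3,-1.2],[-27.7,-6.6,9.4,-4.3,0.3,-1.2],[-27.6,-7.9,8.8,-4.2,0.3,-1.1],[-27.5,-9,8,-4.3,0.3,-1.2],[-27.4,-10.2,7.1,-4.3,0.3,-1.2],[-13.5,-5.6,3.1,-2.1,0.2,-0.5]] 14
```

step_arm([
  [-15.7, 6, 0, 0.1, 0, 0.7],
  [-31.2, 12.3, 0, 0.1, 0.1, 1.3],
  [-31, 13, 0, 0.1, 0, 1.3],
  [-30.6, 13.8, 0, 0.1, 0, 1.3],
  [-30.3, 14.4, 0, 0.1, 0.1, 1.3],
  [-15, 7.5, 0, 0, 0, 0.7],
  [-13.9, -1.7, 5.4, -2.1, 0.2, -0.6],
  [-27.9, -3.9, 10.5, -4.3, 0.3, -1.1],
  [-27.8, -5.3, 10, -4.3, 0.3, -1.2],
  [-27.7, -6.6, 9.4, -4.3, 0.3, -1.2],
  [-27.6, -7.9, 8.8, -4.2, 0.3, -1.1],
  [-20, -7, 4, -4.3, 0.3, -1.2],
  [-14, -6, 0, -4.3, 0.3, -1.2],
  [0, 0, 0, -2.1, 0.2, -0.5],
  [0, 0, 0, 0, 0, 0],
], jaw=50)

```text
clock: 35.8
position: [0.3764, -0.3298, 0.1564]
ee_rot: [0.7, 0.663, 0.184, 0.191]
ft_force: [-0.4, 0.2, -0.3]
grip_width: 0.588
```

```bash
python3 - <<'E'
from wr import *
G=T-30*zw; Pp=G+75*zw
go((*Pp,RW,3)); 
from ov import *
p,R,o=cur()
print("rel in tool:",R.inv().apply(G-p*1e3),"rot",(R.inv()*RW).as_rotvec(degrees=True))
for n in("scene","top"):
    im=manip.camera(n); cv2.imwrite(f"pics/{n}15.png",im)
u=P("scene",[.39,-.33,.1])[0].astype(int)-[50,45]; cv2.imwrite("pics/w15s.png",view("scene",cv2.imread("pics/scene15.png"),*u,90,75,8))
E
```

```text
t 35.8 p [ 376.39 -329.83  156.42] phi -3.19 z [ 0.5099 -0.0234 -0.8599] F [-0.4  0.2 -0.3] T [ 0.05  0.54 -0.01] grip 50.23 j [ 1.42 -0.08 -0.51  2.18 -0.65  0.77  1.28]
[[-2.6,-1.3,3.8,0.2,0.2,-0.4],[-2.7,-1.4,3.7,0.3,0.1,-0.5],[-2.6,-1.3,3.8,0.2,0.2,-0.4]] 3
rel in tool: [-7.34700951 -4.8779507  86.26301949] rot [ 0.69071241  0.46079574 -1.27571111]
```

View pics/w15s.png

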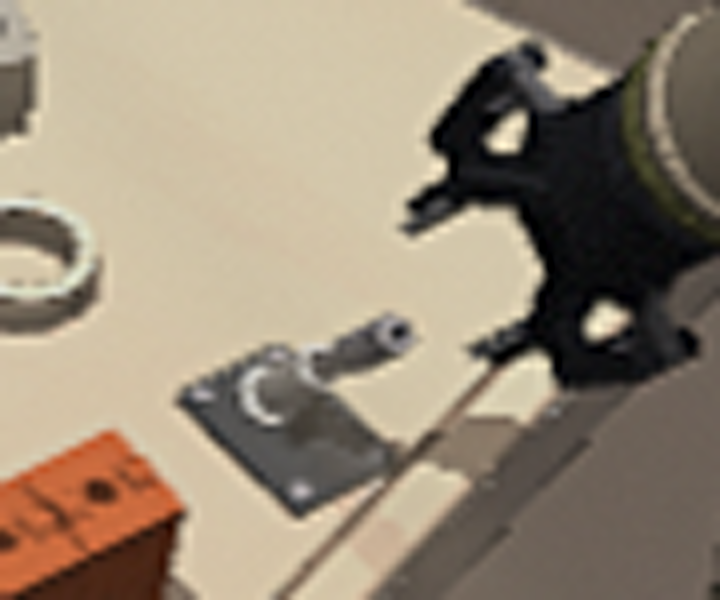

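step_arm([
  [-4, -2.5, 5, 0.3, 0.2, -0.6],
  [-3.3, -2.4, 10, 0.3, 0.2, -0.6],
  [0, 0, 10, 0, 0, 0],
  [0, 0, 5, 0, 0, 0],
  [0, 0, 0, 0, 0, 0],
])

```text
clock: 36.52
position: [0.3899, -0.337, 0.1265]
ee_rot: [0.692, 0.674, 0.18, 0.186]
ft_force: [0.7, 1.0, -0.2]
grip_width: 0.583
```

```bash
python3 - <<'E'
from wr import *
from ov import *
G=T-30*zw
p,R=show()
print("rel in tool:",R.inv().apply(G-p*1e3),"rot",(R.inv()*RW).as_rotvec(degrees=True))
for n in("scene","top"):
    im=manip.camera(n); cv2.imwrite(f"pics/{n}16.png",im)
u=P("scene",[.39,-.33,.1])[0].astype(int)-[30,30]; cv2.imwrite("pics/w16s.png",view("scene",cv2.imread("pics/scene16.png"),*u,60,50,12))
u=P("top",[.39,-.33,.1])[0].astype(int)-[30,30]; cv2.imwrite("pics/w16t.png",view("top",cv2.imread("pics/top16.png"),*u,60,50,12))
E
```

```text
t 36.52 p [ 389.92 -336.95  126.46] phi -1.43 z [ 0.4996 -0.0138 -0.8661] F [ 0.7  1.  -0.2] T [0.06 0.52 0.01] grip 49.83 j [ 1.4   0.02 -0.53  2.17 -0.62  0.69  1.29]
rel in tool: [-1.27718089 -0.91739096 53.43602406] rot [-0.01306432 -0.06349934  0.24055564]
```

View pics/w16s.png

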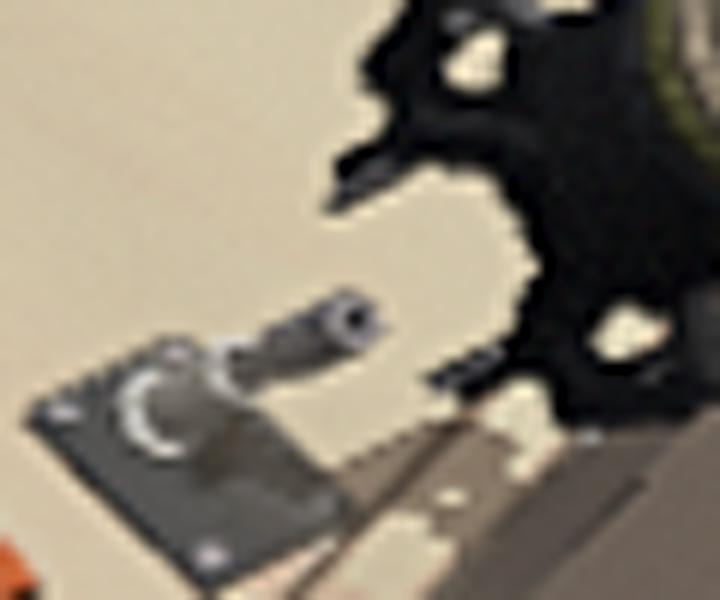

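View pics/w16t.png

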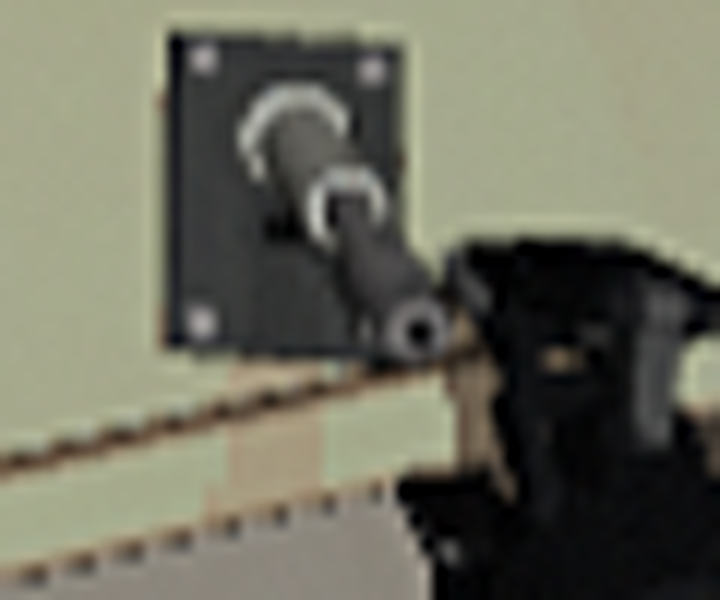

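step_arm([
  [-1.3, -0.9, 10, 0, 0, 0.2],
  [0, 0, 15, 0, 0, 0],
  [0, 0, 15, 0, 0, 0],
  [0, 0, 8, 0, 0, 0],
  [0, 0, 0, 0, 0, 0],
])

```text
clock: 37.25
position: [0.414, -0.3402, 0.0832]
ee_rot: [0.693, 0.673, 0.18, 0.187]
ft_force: [-0.5, 0.0, -0.7]
grip_width: 0.583
```

```bash
python3 - <<'E'
from wr import *
G=T-30*zw
p,R=show()
print("rel in tool:",R.inv().apply(G-p*1e3),"rot",(R.inv()*RW).as_rotvec(degrees=True))
E
```

```text
t 37.25 p [ 413.96 -340.23   83.2 ] phi -1.7 z [ 0.5002 -0.0168 -0.8658] F [-0.5  0.  -0.7] T [-0.03  0.57  0.01] grip 49.78 j [ 1.36  0.13 -0.55  2.17 -0.59  0.56  1.26]
rel in tool: [ 1.34799858 -0.18865507  3.90281991] rot [0.02827044 0.11071936 0.00125683]
```

step_arm([
  [1.2, -0.2, 3, 0, 0.1, 0],
  [0, 0, 0, 0, 0, 0],
  [0, 0, 0, 0, 0, 0],
  [0, 0, 0, 0, 0, 0],
  [0, 0, 0, 0, 0, 0],
  [0, 0, 0, 0, 0, 0],
], jaw=8, force=60)

```text
clock: 38.0
position: [0.4157, -0.3396, 0.0817]
ee_rot: [0.693, 0.673, 0.18, 0.187]
ft_force: [2.2, 0.7, -1.3]
grip_width: 0.19
```

```bash
python3 - <<'E'
from wr import *
from ov import *
G=T-30*zw
p,R=show()
print("rel in tool:",R.inv().apply(G-p*1e3),"rot",(R.inv()*RW).as_rotvec(degrees=True))
for n in("scene","top"):
    im=manip.camera(n); cv2.imwrite(f"pics/{n}17.png",im)
u=P("scene",[.39,-.33,.1])[0].astype(int)-[30,25]; cv2.imwrite("pics/w17s.png",view("scene",cv2.imread("pics/scene17.png"),*u,60,50,12))
u=P("top",[.39,-.33,.1])[0].astype(int)-[30,30]; cv2.imwrite("pics/w17t.png",view("top",cv2.imread("pics/top17.png"),*u,60,50,12))
E
```

```text
t 38.0 p [ 415.72 -339.6    81.67] phi -1.67 z [ 0.5012 -0.0167 -0.8652] F [ 2.2  0.7 -1.3] T [ 0.09  0.28 -0.01] grip 16.25 j [ 1.36  0.14 -0.55  2.17 -0.59  0.55  1.26]
rel in tool: [ 0.65814343 -0.9321761   1.70915746] rot [0.0971796  0.1027579  0.03268354]
```

View pics/w17s.png

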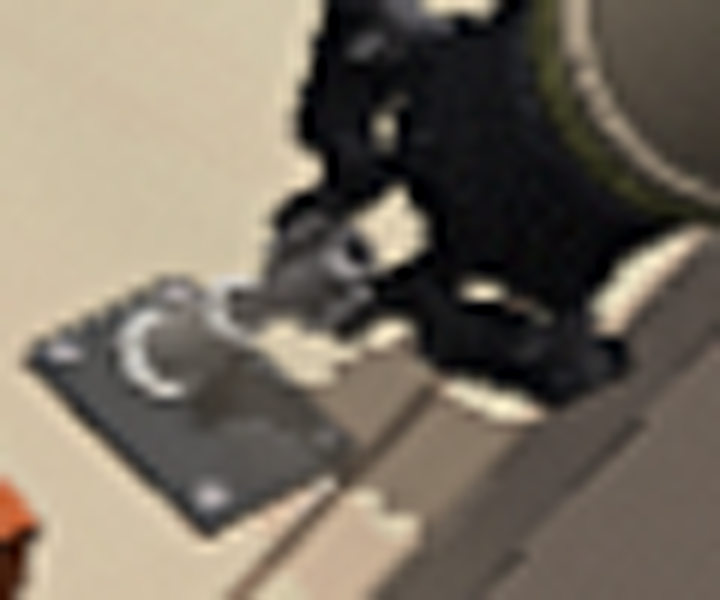

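View pics/w17t.png

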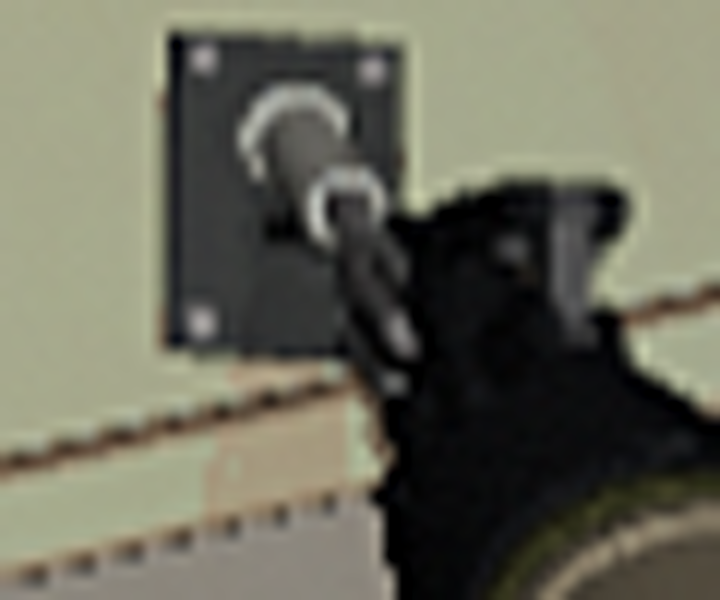

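step_arm([
  [0, 0, -5, 0, 0, 0],
  [0, 0, -10, 0, 0, 0],
  [0, 0, -12, 0, 0, 0],
  [0, 0, -12, 0, 0, 0],
  [0, 0, -10, 0, 0, 0],
  [0, 0, 0, 0, 0, 0],
])

```text
clock: 38.85
position: [0.3885, -0.3394, 0.1276]
ee_rot: [0.693, 0.672, 0.179, 0.187]
ft_force: [0.6, 0.4, -1.1]
grip_width: 0.193
```

```bash
python3 - <<'E'
from wr import *
from ov import *
p,R=show()
im=manip.camera("scene"); cv2.imwrite("pics/scene18.png",im)
u=P("scene",[.39,-.33,.1])[0].astype(int)-[30,25]; cv2.imwrite("pics/w18s.png",view("scene",im,*u,60,50,12))
E
```

```text
t 38.85 p [ 388.49 -339.44  127.6 ] phi -1.7 z [ 0.5008 -0.0186 -0.8653] F [ 0.6  0.4 -1.1] T [-0.01  0.62 -0.01] grip 16.48 j [ 1.41  0.01 -0.53  2.17 -0.62  0.69  1.29]
```

View pics/w18s.png

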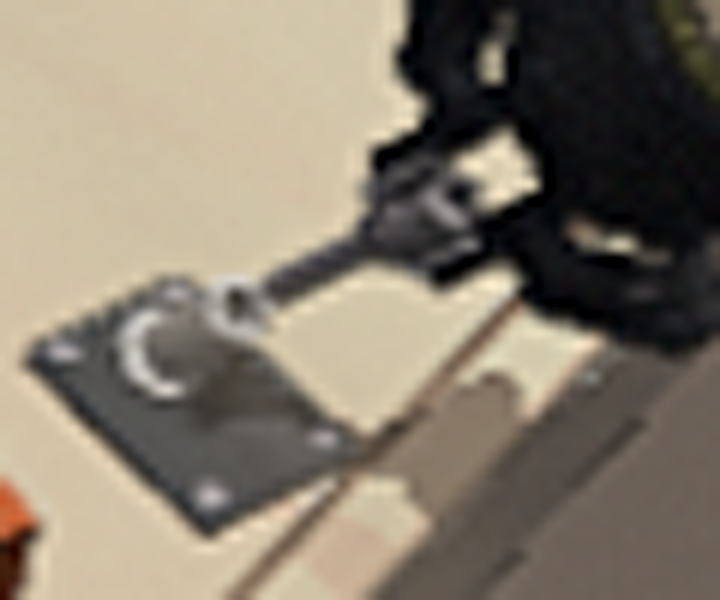

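```bash
python3 - <<'E'
from wr import *
p,R,o=cur()
m=R.as_matrix()[:,2]
q=p*1e3-m*32
go((*q,R,3),(418,-250,205,-4,7),(418.3,-150,190,-3.5,5))
E
```

```text
t 38.9 p [ 388.58 -339.21  127.17] phi -1.7 z [ 0.5007 -0.018  -0.8655] F [-0.5  0.2 -1.2] T [0.04 0.64 0.03] grip 16.14 j [ 1.41  0.01 -0.53  2.17 -0.62  0.69  1.29]
[[0,0,-10.7,0,0,0],[0,0,-10.6,0,0,0],[0,0,-10.7,0,0,0],[7.5,5.2,-1.9,2.5,0,0.2],[15,10.1,-4.1,5,-0.1,0.4],[15.1,9.6,-5,5,-0.1,0.3],[15.1,9.1,-5.9,5,-0.1,0.4],[15.2,8.4,-6.7,5,0,0.3],[15.2,7.8,-7.4,5.1,-0.1,0.4],[7.6,3.4,-4,2.5,0,0.2],[12.5,-0.8,1.9,0,0,-0.1],[24.9,-1.7,3.7,0,0,-0.1],[25,-1.5,3.8,0,0,-0.1],[24.9,-1.6,3.8,0,0,-0.1],[12.5,-0.7,1.8,0,0,-0.1]] 15
```

step_arm([
  [0, 0, -10, 0, 0, 0],
  [0, 0, -11, 0, 0, 0],
  [0, 0, -12, 0, 0, 0],
  [7.5, 5.2, -2, 2.5, 0, 0.2],
  [15, 10, -4, 5, -0.1, 0.4],
  [15, 9.6, -5, 5, -0.1, 0.3],
  [15, 9, -6, 5, -0.1, 0.4],
  [15, 8.4, -6.7, 5, 0, 0.3],
  [15, 7.8, -7.4, 5, -0.1, 0.4],
  [10, 3.4, -4, 2.5, 0, 0.2],
  [15, -0.8, 0, 0, 0, 0],
  [25, -1.7, 1, 0, 0, 0],
  [24, -1.5, 2, 0, 0, 0],
  [20, -1.6, 2, 0, 0, 0],
  [10, -0.7, 1, 0, 0, 0],
  [0, 0, 0, 0, 0, 0],
])

```text
clock: 40.9
position: [0.4139, -0.1473, 0.2064]
ee_rot: [0.735, 0.678, -0.008, -0.003]
ft_force: [0.1, -1.0, -1.4]
grip_width: 0.191
```

```bash
python3 - <<'E'
from wr import *
go((418.3,-143.8,190,-3.5,2))
E
```

```text
t 40.9 p [ 413.93 -147.25  206.43] phi -4.69 z [-0.0163 -0.0068 -0.9998] F [ 0.1 -1.  -1.4] T [ 0.03 -0.01  0.04] grip 16.33 j [ 1.14 -0.02 -0.88  1.91 -0.    1.26  0.17]
[[2,2.2,8.2,-0.5,0.2,-0.6],[1.9,2.1,8.2,-0.4,0.3,-0.6]] 2
```

step_arm([
  [2, 2.2, 6, -0.5, 0.2, 0.6],
  [1.9, 2.1, 6, -0.4, 0.3, 0.6],
  [0, 0, 0, 0, 0, 0],
])

```text
clock: 41.28
position: [0.4185, -0.1451, 0.1932]
ee_rot: [0.744, 0.668, 0.001, -0.0]
ft_force: [-0.4, -0.3, -0.5]
grip_width: 0.191
```

```bash
python3 - <<'E'
from wr import *
from ov import *
go((418.3,-143.8,185,-3.5,1)); p=cur()[0]
a=np.radians(-3.55)
for n,w in(("scene",(.4233,-.1166,a)),("top",(.4178,-.119,a))):
    im=manip.camera(n); cv2.imwrite(f"pics/{n}19.png",im)
    u=P(n,p-[0,0,.06])[0].astype(int)-[30,25]; s=13; g=view(n,im,*u,60,46,s)
    d=np.array(w[:2])-[.4199,-.1183]
    def dot(X,c): 
        v=(P(n,np.array(X)+[d[0],d[1],0])[0]-u+.5)*s-.5; cv2.circle(g,tuple(np.round(v).astype(int)),3,c,-1); print(n,v)
    dot(p,(0,255,0)); dot(p-[0,0,.0737],(0,255,0)); dot([.4183,-.1438,.084],(255,255,0)); dot([.4199+.0619*.0255,-.1183+.998*.0255,.084],(255,0,255))
    cv2.imwrite(f"pics/w19{n[0]}.png",g)
E
```

```text
t 41.27 p [ 418.47 -145.1   193.18] phi -6.12 z [ 0.0012  0.0016 -1.    ] F [-0.4 -0.3 -0.5] T [-0.01  0.04  0.01] grip 16.31 j [ 1.13 -0.   -0.88  1.93 -0.01  1.21  0.15]
[[1.3,-0.3,8.2,0.1,-0.1,-2.6]] 1
scene [418.6493384  159.96056691]
scene [383.98814389 364.26174012]
scene [364.67469863 459.46731155]
scene [196.43569487 539.72357905]
top [463.25655616 311.76060388]
top [391.11576081 349.97767901]
top [353.59024717 367.34482996]
top [125.25754099 345.8187838 ]
```

View pics/w19s.png

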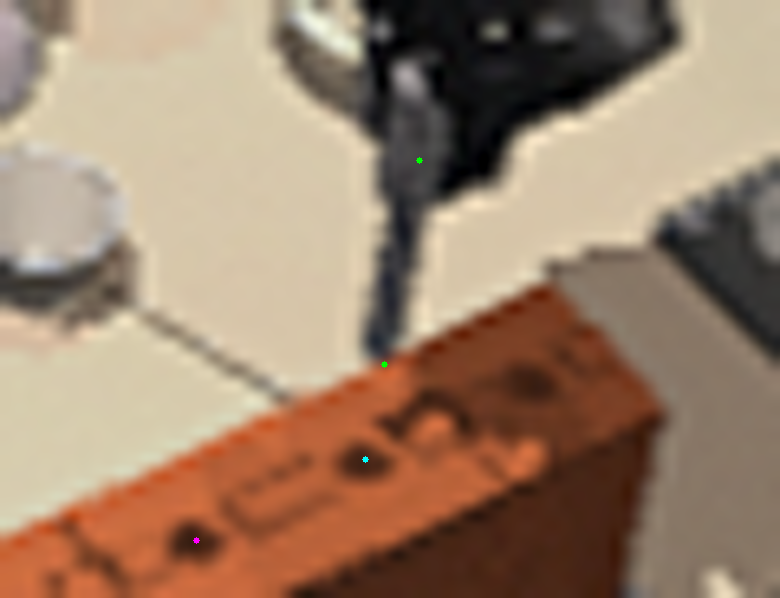

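View pics/w19t.png

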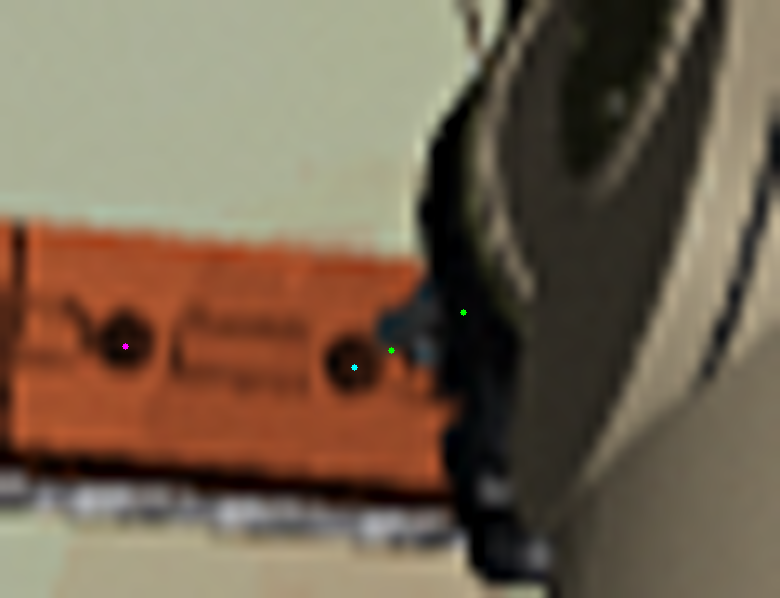

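```bash
python3 - <<'E'
from ov import *
g=view("scene",cv2.imread("pics/scene19.png"),343,146,26,24,28); cv2.imwrite("pics/w19s2.png",g)
g=view("top",cv2.imread("pics/top19.png"),0,0,1,1,1) if 0 else None
import numpy as np
p=np.array([.41847,-.1451,.19318]); print(P("scene",p-[0,0,.06])[0].astype(int)-[30,25],P("top",p-[0,0,.06])[0].astype(int)-[30,25])
u=P("top",p-[0,0,.06])[0].astype(int)-[30,25]
im=cv2.imread("pics/top19.png").astype(float)*1.6; im=np.clip(im,0,255).astype(np.uint8)
g=view("top",im,u[0]+20,u[1]+15,22,20,30); cv2.imwrite("pics/w19t2.png",g)
E
```

```text
[301 141] [305 194]
```

View pics/w19s2.png

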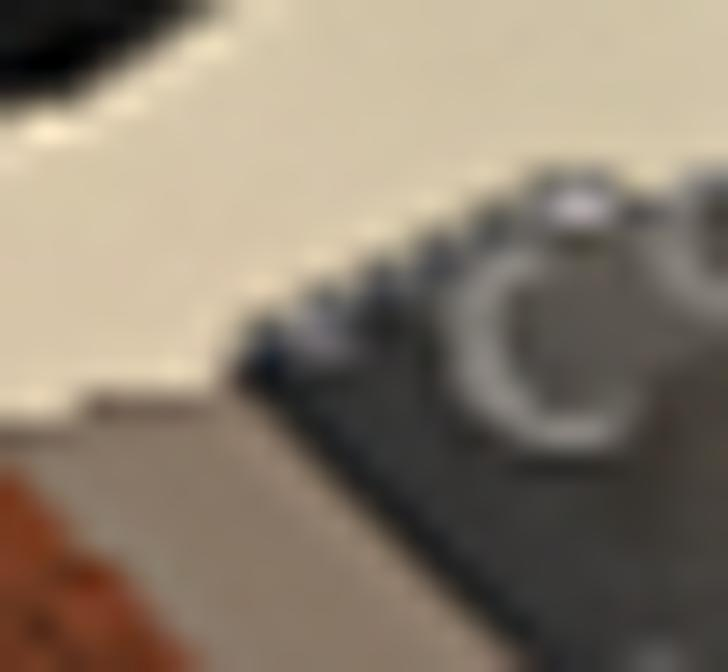

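View pics/w19t2.png

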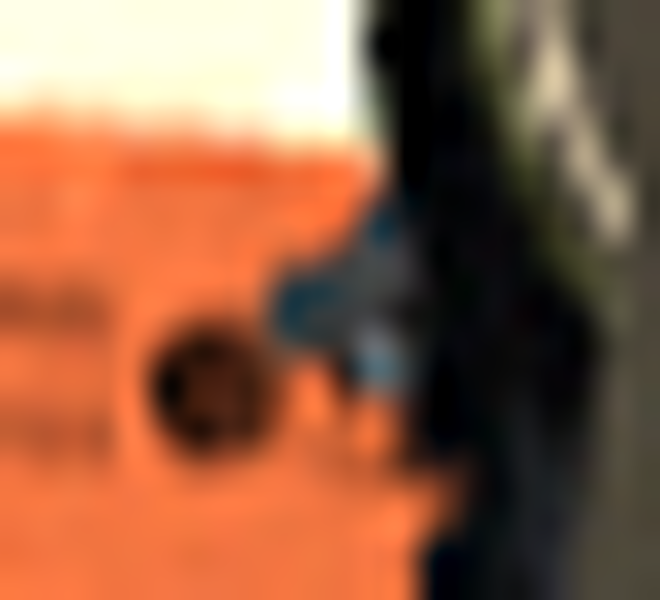

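```bash
python3 - <<'E'
from ov import *
g=view("scene",cv2.imread("pics/scene19.png"),322,144,20,26,24)
p=np.array([.41847,-.1451,.19318])
for n in ("scene","top"):
    d=np.array({"scene":(.4233,-.1166),"top":(.4178,-.119)}[n])-[.4199,-.1183]
    for k in (-.0117,0,.0737): print(n,k,P(n,p-[0,0,k]+[d[0],d[1],0])[0])
for k in (-.0,.0117,.0737):
    d=(.0034,.0017); v=(P("scene",p-[0,0,k]+[*d,0])[0]-[322,144]+.5)*24-.5; cv2.circle(g,tuple(v.astype(int)),3,(0,255,0),-1)
cv2.imwrite("pics/w19s2.png",g)
E
```

```text
scene -0.0117 [333.18663274 150.22380895]
scene 0 [332.74252467 152.84148598]
scene 0.0737 [330.07626548 168.55704239]
top -0.0117 [341.12185035 217.01735041]
top 0 [340.17473552 217.51909441]
top 0.0737 [334.62535717 220.45893572]
```

View pics/w19s2.png

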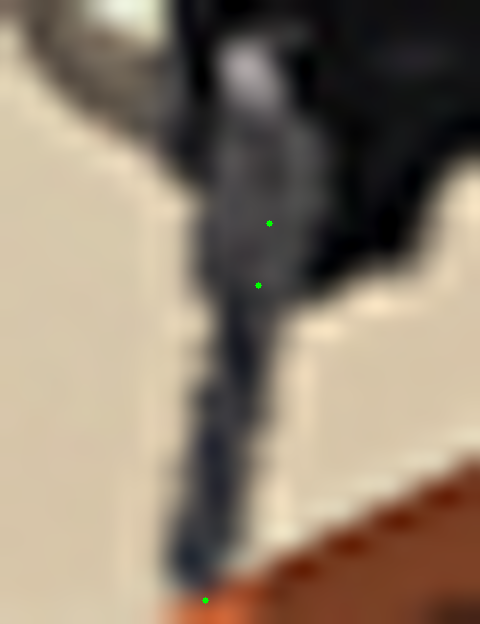

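step_arm([
  [0.6, -0.3, 10, 0.1, -0.1, 0],
  [0, 0, 12, 0, 0, 0],
  [0, 0, 3, 0, 0, 0],
  [0, 0, 0, 0, 0, 0],
])

```text
clock: 41.88
position: [0.4182, -0.1445, 0.1665]
ee_rot: [0.744, 0.669, -0.0, -0.0]
ft_force: [0.4, -0.7, -0.1]
grip_width: 0.19
```

```bash
cat > tip.py <<'E'
from wr import *
from ov import *
import sys
k=sys.argv[1]
p,R=show()
B={"scene":(.0034,.0017),"top":(-.0021,-.0007)}; z=R.as_matrix()[:,2]
for n,s,w,h in(("scene",24,30,25),("top",24,30,25)):
    im=manip.camera(n); cv2.imwrite(f"pics/{n}{k}.png",im); d=np.array([*B[n],0])
    b=np.array([.4183,-.1438,.084]); u=P(n,b+d)[0].astype(int)-([14,17] if n=="scene" else [12,14])
    im=np.clip(im.astype(float)*1.5,0,255).astype(np.uint8); g=view(n,im,*u,w,h,s)
    for X,c in((p+z*.0117,(0,255,0)),(p+z*.0737,(0,255,0)),(b,(255,255,0)),(b-[0,0,.040],(255,0,255))):
        v=(P(n,X+d)[0]-u+.5)*s-.5; cv2.circle(g,tuple(np.round(v).astype(int)),4,c,-1)
    cv2.imwrite(f"pics/tip{k}{n[0]}.png",g)
E
python3 tip.py 20
```

```text
t 41.88 p [ 418.24 -144.51  166.53] phi -6.09 z [-0.0011  0.     -1.    ] F [ 0.4 -0.7 -0.1] T [-0.01 -0.02 -0.01] grip 16.24 j [ 1.12  0.03 -0.89  1.96  0.03  1.16  0.12]
```

View pics/tip20s.png

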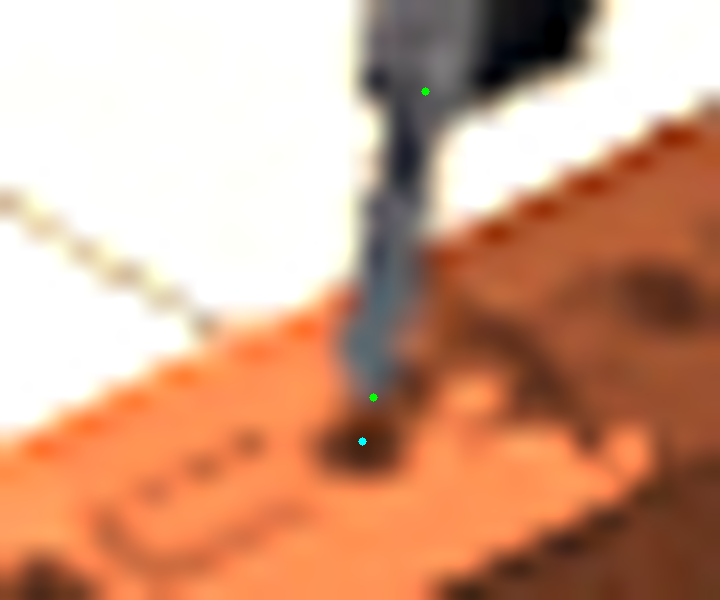

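View pics/tip20t.png

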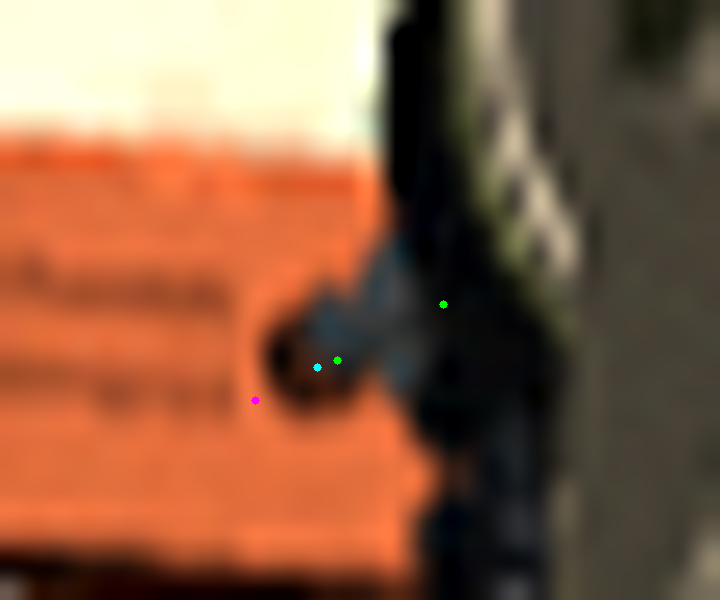

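step_arm([
  [0, 0, 0, 2.5, 0, 0],
  [0, 0, 0, 0, 0, 0],
])

```text
clock: 42.22
position: [0.4187, -0.1449, 0.1675]
ee_rot: [0.744, 0.668, -0.015, -0.016]
ft_force: [-0.1, 0.6, -0.6]
grip_width: 0.19
```

```bash
python3 tip.py 21
```

```text
t 42.23 p [ 418.73 -144.88  167.52] phi -6.12 z [-0.0437  0.0036 -0.999 ] F [-0.1  0.6 -0.6] T [ 0.01 -0.07  0.04] grip 16.21 j [ 1.11  0.08 -0.9   1.93  0.07  1.21  0.07]
```

View pics/tip21s.png

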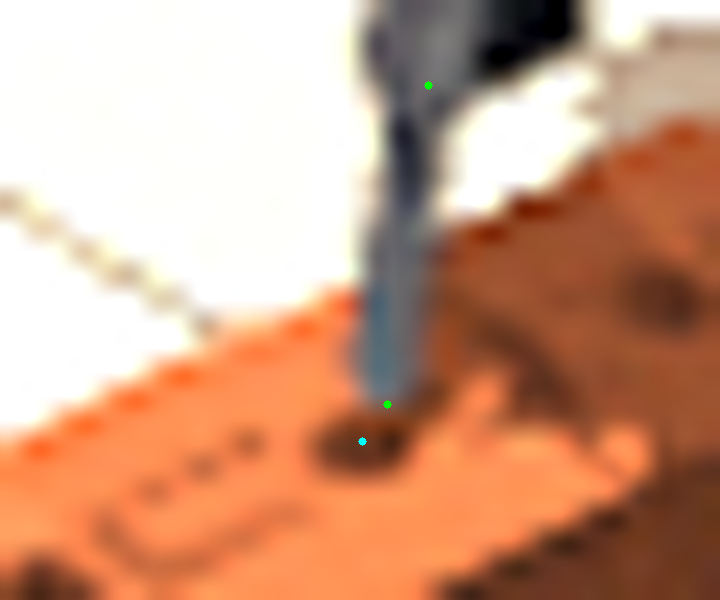

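View pics/tip21t.png

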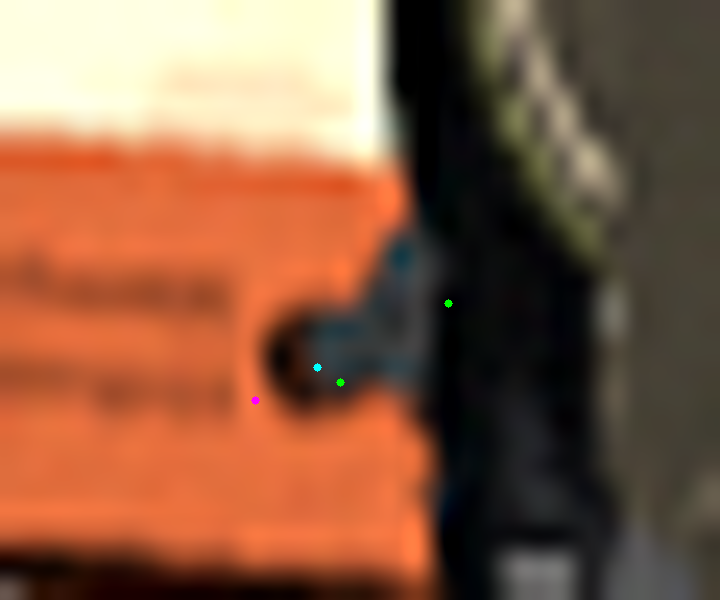

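```bash
python3 - <<'E'
from ov import *
a=cv2.imread("pics/top21.png").astype(int); b=cv2.imread("pics/top10.png").astype(int)
n="top"; bb=np.array([.4183-.0021,-.1438-.0007,.084]); u=P(n,bb)[0].astype(int)-[12,14]; print(u)
for y in range(u[1]+7,u[1]+20):
    print(y,[tuple(int(v) for v in a[y,x]) for x in range(u[0]+10,u[0]+20)])
E
```

```text
[319 207]
214 [(34, 67, 152), (32, 65, 149), (31, 64, 150), (30, 63, 151), (30, 64, 149), (50, 85, 161), (44, 72, 140), (4, 0, 0), (7, 6, 0), (6, 6, 3)]
215 [(40, 73, 152), (39, 72, 151), (40, 72, 153), (38, 70, 151), (37, 69, 150), (39, 73, 160), (40, 75, 163), (14, 14, 18), (5, 5, 0), (9, 9, 8)]
216 [(40, 74, 154), (40, 73, 151), (41, 74, 154), (39, 72, 150), (39, 72, 151), (41, 74, 156), (40, 55, 105), (26, 27, 29), (3, 4, 0), (7, 8, 6)]
217 [(42, 76, 155), (42, 74, 154), (42, 76, 157), (41, 75, 154), (41, 74, 156), (36, 63, 131), (43, 39, 24), (39, 39, 34), (18, 16, 15), (6, 5, 5)]
218 [(42, 76, 155), (43, 77, 159), (42, 77, 161), (39, 73, 155), (40, 76, 161), (33, 46, 81), (46, 42, 36), (46, 46, 44), (20, 19, 19), (7, 7, 5)]
219 [(43, 77, 160), (39, 70, 148), (31, 56, 120), (34, 54, 109), (40, 57, 109), (37, 38, 40), (38, 34, 33), (39, 39, 40), (6, 4, 5), (7, 3, 3)]
220 [(41, 73, 153), (21, 42, 90), (13, 20, 40), (35, 36, 34), (42, 38, 31), (39, 39, 35), (30, 30, 29), (40, 40, 40), (6, 5, 3), (5, 6, 4)]
221 [(36, 66, 139), (6, 12, 26), (15, 20, 37), (45, 43, 36), (41, 40, 37), (39, 39, 37), (42, 42, 41), (41, 40, 41), (2, 2, 0), (5, 5, 2)]
222 [(42, 73, 153), (9, 14, 30), (8, 17, 39), (37, 37, 40), (37, 34, 28), (30, 31, 33), (49, 46, 39), (32, 31, 27), (4, 3, 0), (7, 7, 6)]
223 [(45, 79, 164), (23, 43, 91), (8, 14, 32), (19, 27, 49), (23, 30, 56), (28, 48, 104), (39, 52, 92), (23, 27, 38), (3, 1, 0), (8, 5, 7)]
224 [(44, 78, 161), (36, 67, 144), (27, 48, 106), (30, 55, 116), (32, 63, 133), (38, 73, 156), (38, 67, 144), (17, 26, 53), (5, 0, 0), (4, 6, 1)]
225 [(44, 75, 156), (42, 77, 157), (39, 74, 152), (42, 75, 155), (42, 77, 158), (41, 76, 158), (42, 76, 159), (32, 59, 123), (8, 9, 11), (9, 6, 2)]
226 [(41, 74, 154), (42, 75, 156), (40, 74, 153), (42, 75, 156), (41, 73, 151), (41, 73, 152), (41, 75, 155), (35, 65, 136), (13, 15, 24), (11, 9, 5)]
```

step_arm([
  [0, -0.2, 0, 0, 1.8, 0],
  [0, 0, 0, 0, 0, 0],
])

```text
clock: 42.58
position: [0.4179, -0.145, 0.1676]
ee_rot: [0.744, 0.668, -0.002, -0.026]
ft_force: [-0.3, -0.3, -0.9]
grip_width: 0.193
```

```bash
python3 tip.py 22
```

```text
t 42.58 p [ 417.92 -145.05  167.59] phi -6.15 z [-0.0387  0.0359 -0.9986] F [-0.3 -0.3 -0.9] T [-0.06  0.01 -0.03] grip 16.49 j [ 1.12  0.08 -0.89  1.93  0.04  1.21  0.11]
```

View pics/tip22s.png

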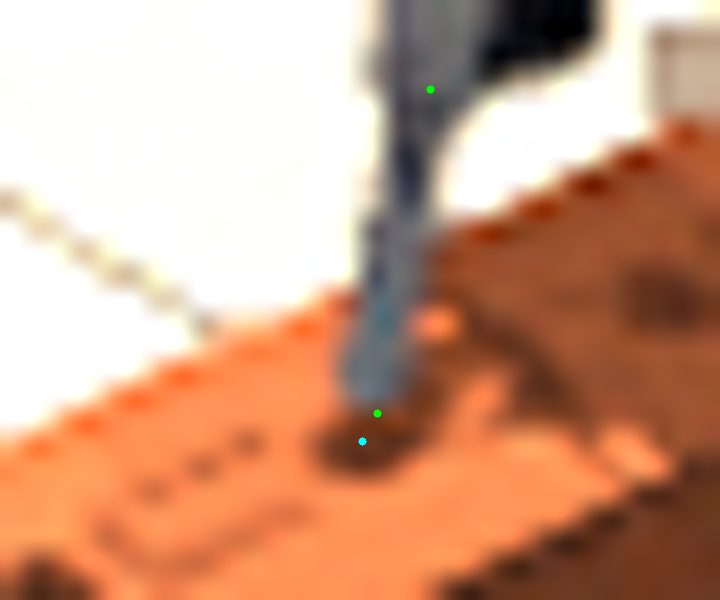

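View pics/tip22t.png

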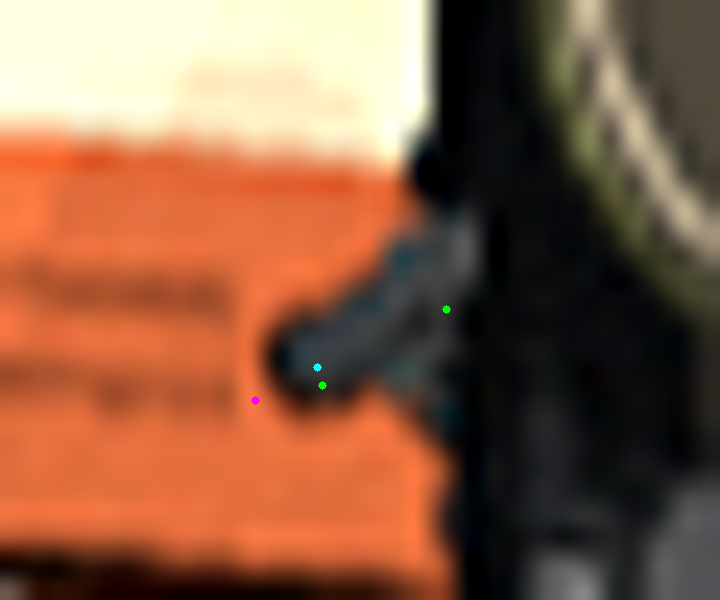

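```bash
cat > dn.py <<'E'
from wr import *
import sys
p,R=show()
x,y,dz=map(float,sys.argv[1:4])
print("to (x,y) & down dz in tool mm:",np.round(R.inv().apply([x-p[0]*1e3,y-p[1]*1e3,-dz]),2)," pure down 10:",np.round(R.inv().apply([0,0,-10]),2))
E
python3 dn.py 417.9 -145.3 10
```

```text
t 42.67 p [ 418.09 -144.6   167.66] phi -6.1 z [-0.0389  0.0351 -0.9986] F [-0.1 -0.7 -0.9] T [-0.03 -0.03  0.02] grip 16.3 j [ 1.12  0.08 -0.89  1.93  0.04  1.21  0.11]
to (x,y) & down dz in tool mm: [-1.02  0.31  9.97]  pure down 10: [-0.31  0.42  9.99]
```

step_arm([
  [-0.6, 0.1, 5, 0, 0, 0],
  [-0.2, 0.2, 5, 0, 0, 0],
  [-0.2, 0.2, 4, 0, 0, 0],
  [0, 0, 0, 0, 0, 0],
])

```text
clock: 43.18
position: [0.4177, -0.1449, 0.1523]
ee_rot: [0.744, 0.668, -0.003, -0.026]
ft_force: [-0.0, -0.1, -0.1]
grip_width: 0.187
```

```bash
python3 dn.py 417.9 -145.3 10; python3 tip.py 23
```

```text
t 43.17 p [ 417.73 -144.95  152.32] phi -6.07 z [-0.0392  0.0349 -0.9986] F [-0.  -0.1 -0.1] T [-0.1 -0.1  0. ] grip 15.95 j [ 1.11  0.1  -0.89  1.95  0.06  1.18  0.09]
to (x,y) & down dz in tool mm: [-0.64  0.64  9.97]  pure down 10: [-0.31  0.43  9.99]
t 43.17 p [ 417.73 -144.95  152.32] phi -6.07 z [-0.0392  0.0349 -0.9986] F [-0.  -0.1 -0.1] T [-0.1 -0.1  0. ] grip 15.95 j [ 1.11  0.1  -0.89  1.95  0.06  1.18  0.09]
```

View pics/tip23s.png

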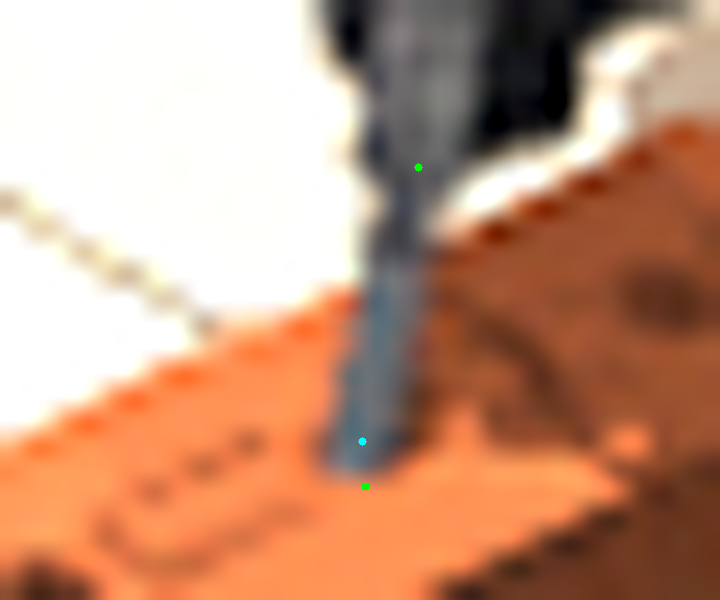

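View pics/tip23t.png

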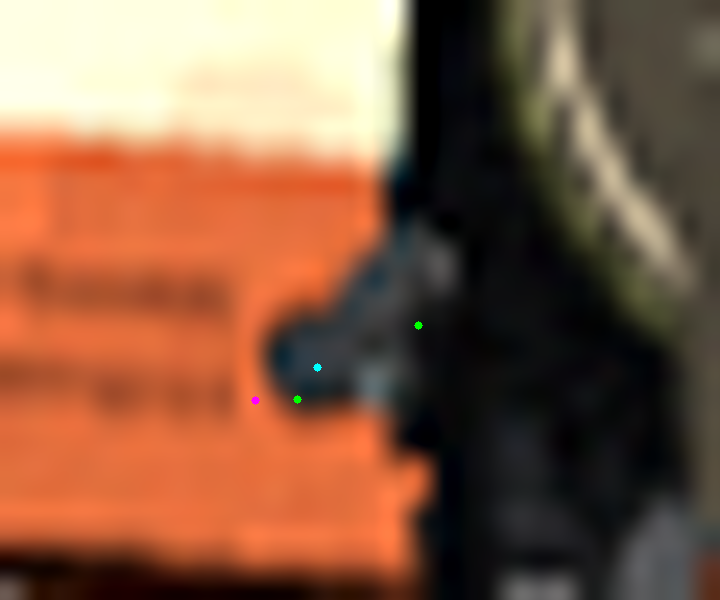

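step_arm([
  [-0.2, 0.2, 5, 0, 0, 0],
  [-0.2, 0.2, 5, 0, 0, 0],
  [-0.2, 0.2, 4, 0, 0, 0],
  [-0.1, 0.1, 2, 0, 0, 0],
])

```text
clock: 43.78
position: [0.418, -0.1453, 0.1357]
ee_rot: [0.744, 0.668, -0.003, -0.026]
ft_force: [-0.4, -1.4, 0.2]
grip_width: 0.189
```

```bash
python3 dn.py 417.9 -145.3 10
```

```text
t 43.77 p [ 418.   -145.27  135.68] phi -6.08 z [-0.0386  0.0345 -0.9987] F [-0.4 -1.4  0.2] T [-0.02 -0.08 -0.02] grip 16.14 j [ 1.1   0.13 -0.89  1.96  0.08  1.14  0.08]
to (x,y) & down dz in tool mm: [-0.34  0.32  9.99]  pure down 10: [-0.3   0.42  9.99]
```

step_arm([
  [-0.2, 0.2, 5, 0, 0, 0],
  [-0.1, 0.2, 4, 0, 0, 0],
  [-0.1, 0.1, 3, 0, 0, 0],
  [0, 0, 0, 0, 0, 0],
])

```text
clock: 44.28
position: [0.4179, -0.1453, 0.1226]
ee_rot: [0.744, 0.668, -0.003, -0.026]
ft_force: [0.6, -0.8, -0.0]
grip_width: 0.189
```

```bash
python3 dn.py 417.9 -145.3 10
```

```text
t 44.27 p [ 417.91 -145.27  122.62] phi -6.08 z [-0.0388  0.0348 -0.9986] F [ 0.6 -0.8 -0. ] T [ 0.01 -0.03 -0.02] grip 16.13 j [ 1.1   0.15 -0.89  1.98  0.1   1.12  0.06]
to (x,y) & down dz in tool mm: [-0.33  0.42  9.99]  pure down 10: [-0.3   0.42  9.99]
```

step_arm([
  [-0.1, 0.1, 3, 0, 0, 0],
  [-0.1, 0.1, 3, 0, 0, 0],
  [-0.1, 0.1, 3, 0, 0, 0],
])

```text
clock: 44.65
position: [0.418, -0.1454, 0.1134]
ee_rot: [0.744, 0.668, -0.003, -0.026]
ft_force: [-0.5, 0.4, -0.1]
grip_width: 0.192
```

```bash
python3 dn.py 417.9 -145.3 10
```

```text
t 44.65 p [ 418.04 -145.41  113.36] phi -6.08 z [-0.0383  0.0344 -0.9987] F [-0.5  0.4 -0.1] T [-0.05 -0.01 -0.01] grip 16.44 j [ 1.09  0.16 -0.89  1.99  0.11  1.1   0.05]
to (x,y) & down dz in tool mm: [-0.21  0.26 10.  ]  pure down 10: [-0.3   0.42  9.99]
```

step_arm([
  [-0.1, 0.1, 4, 0, 0, 0],
  [-0.1, 0.1, 4, 0, 0, 0],
  [-0.1, 0.1, 3, 0, 0, 0],
  [0, 0, 1.5, 0, 0, 0],
  [0, 0, 0, 0, 0, 0],
])

```text
clock: 45.28
position: [0.4177, -0.1452, 0.0996]
ee_rot: [0.744, 0.668, -0.003, -0.026]
ft_force: [-0.7, 0.6, -1.5]
grip_width: 0.19
```

```bash
python3 dn.py 417.9 -145.3 10; python3 tip.py 24
```

```text
t 45.27 p [ 417.67 -145.18   99.65] phi -6.08 z [-0.0386  0.0348 -0.9986] F [-0.7  0.6 -1.5] T [-0.08 -0.03 -0.  ] grip 16.18 j [ 1.08  0.18 -0.88  2.    0.13  1.07  0.03]
to (x,y) & down dz in tool mm: [-0.4   0.66  9.97]  pure down 10: [-0.3   0.42  9.99]
t 45.27 p [ 417.67 -145.18   99.65] phi -6.08 z [-0.0386  0.0348 -0.9986] F [-0.7  0.6 -1.5] T [-0.08 -0.03 -0.  ] grip 16.18 j [ 1.08  0.18 -0.88  2.    0.13  1.07  0.03]
```

View pics/tip24s.png

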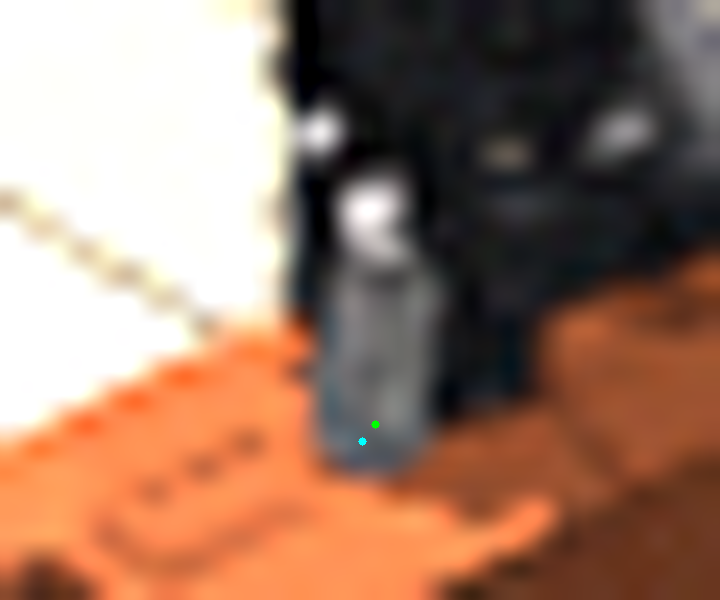

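step_arm([
  [0, 0.1, 1.5, 0, 0, 0],
  [0, 0.1, 1.5, 0, 0, 0],
])

```text
clock: 45.62
position: [0.418, -0.1453, 0.0969]
ee_rot: [0.744, 0.668, -0.003, -0.025]
ft_force: [0.3, 0.2, -1.8]
grip_width: 0.19
```

step_arm([
  [0, 0, 1.5, 0, 0, 0],
  [0, 0, 0, 0, 0, 0],
])

```text
clock: 45.88
position: [0.418, -0.1452, 0.0954]
ee_rot: [0.744, 0.668, -0.003, -0.025]
ft_force: [-0.9, 0.3, 2.5]
grip_width: 0.192
```

step_arm([
  [0, 0, 1, 0, 0, 0],
  [0, 0, 1, 0, 0, 0],
])

```text
clock: 46.12
position: [0.4182, -0.1452, 0.095]
ee_rot: [0.744, 0.668, -0.003, -0.025]
ft_force: [-7.3, 3.0, 20.7]
grip_width: 0.192
```

```bash
python3 dn.py 417.9 -145.3 10; python3 tip.py 25
```

```text
t 46.12 p [ 418.22 -145.23   95.04] phi -6.09 z [-0.0387  0.0332 -0.9987] F [-7.3  3.  20.7] T [ 0.5   1.93 -0.01] grip 16.37 j [ 1.08  0.19 -0.88  2.01  0.14  1.06  0.02]
to (x,y) & down dz in tool mm: [-0.39  0.11 10.  ]  pure down 10: [-0.29  0.42  9.99]
t 46.12 p [ 418.22 -145.23   95.04] phi -6.09 z [-0.0387  0.0332 -0.9987] F [-7.3  3.  20.7] T [ 0.5   1.93 -0.01] grip 16.37 j [ 1.08  0.19 -0.88  2.01  0.14  1.06  0.02]
```

View pics/tip25s.png

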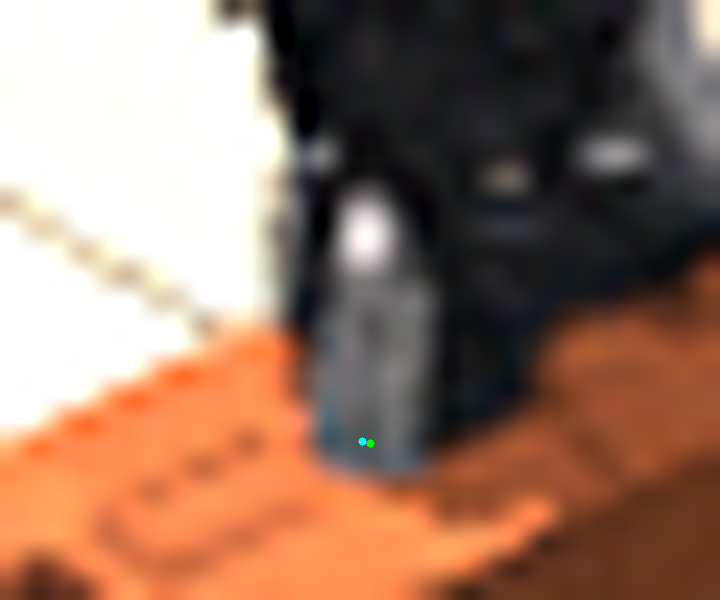

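step_arm([
  [0, 0, -0.8, 0, 0, 0],
  [0, 0, 0, 0, 0, 0],
  [0, 0, 0, 0, 0, 0],
  [0, 0, 0, 0, 0, 0],
  [0, 0, 0, 0, 0, 0],
], jaw=50)

```text
clock: 46.85
position: [0.4183, -0.1453, 0.0958]
ee_rot: [0.744, 0.668, -0.003, -0.025]
ft_force: [-0.0, 0.9, -0.7]
grip_width: 0.589
```

step_arm([
  [0, 0, -10, 0, 0, 0],
  [0, 0, -20, 0, 0, 0],
  [0, 0, -25, 0, 0, 0],
  [0, 0, -30, 0, 0, 0],
  [0, 0, -30, 0, 0, 0],
  [-20, 0, -20, -1, -1, 0],
  [-45, -5, 0, -1, -0.8, 0],
  [-50, -5, 0, 0, 0, 0],
  [-50, -5, 0, 0, 0, 0],
  [-50, -5, 0, 0, 0, 0],
  [-30, 0, 0, 0, 0, 0],
  [0, 0, 0, 0, 0, 0],
])

```text
clock: 48.35
position: [0.3783, -0.398, 0.2439]
ee_rot: [0.742, 0.67, -0.003, 0.003]
ft_force: [-0.7, -0.3, -0.2]
grip_width: 0.59
```

```bash
python3 - <<'E'
from wr import *
from ov import *
show(); a=np.radians(-3.55)
for n,u in(("scene",(275,120)),("top",(270,160))):
    im=manip.camera(n); cv2.imwrite(f"pics/{n}26.png",im); cv2.imwrite(f"pics/f26{n[0]}.png",view(n,im,*u,100,75,8))
E
python3 chk.py 26
```

```text
t 48.35 p [ 378.34 -397.97  243.94] phi -5.84 z [-4.0e-04 -8.2e-03 -1.0e+00] F [-0.7 -0.3 -0.2] T [ 0.04  0.02 -0.05] grip 50.35 j [ 1.32  0.22 -0.69  1.62  0.15  1.35  0.51]
scene ends [0.0, 4.0]
scene halfB faces [-0.7, -4.0]
scene longL faces [0.1, 4.0]
scene longR faces [-0.9, 4.0]
scene halfA faces [0.0, -3.4]
top ends [0.2, -0.2]
top halfB faces [0.5, -3.4]
top longL faces [0.1, -4.0]
top longR faces [-0.1, -3.8]
top halfA faces [0.9, -3.5]
```

View pics/f26s.png

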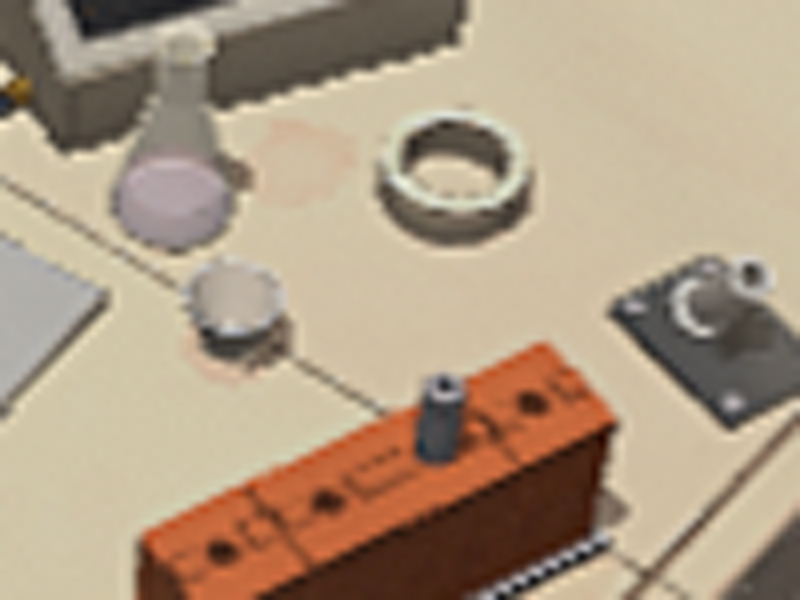

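View pics/f26t.png

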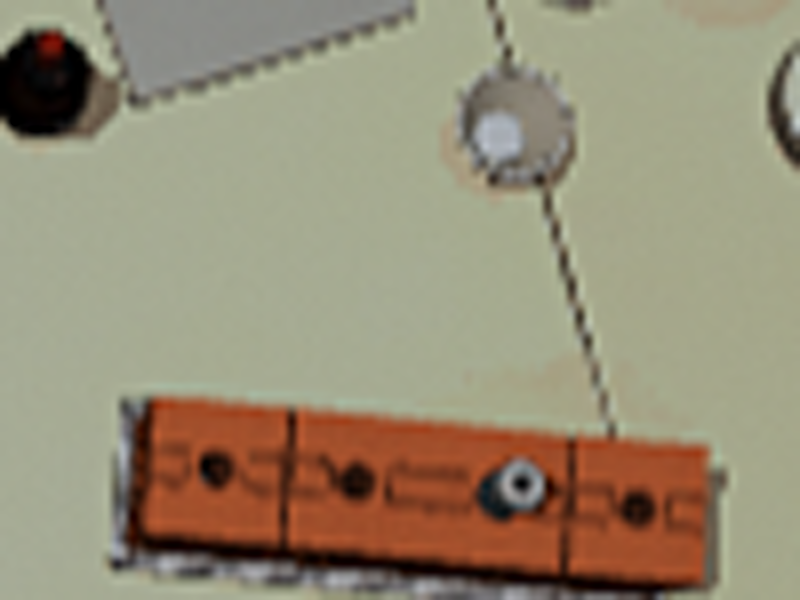

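```bash
cat > face.py <<'E'
import e1
from e1 import *
W={"scene":(.4233,-.1166),"top":(.4178,-.119)}; yaw=np.radians(-3.55); ex=np.array([np.cos(yaw),np.sin(yaw)]); ey=np.array([-np.sin(yaw),np.cos(yaw)])
for n in W:
    im=cv2.imread(f"pics/{n}26.png"); w=np.array(W[n])
    bl=np.repeat(im[...,:1],3,2)
    for nm,yc,r in(("halfB",.0765,np.arange(-20,21,4)),("longL",.03,np.arange(-14,15,4)),("longR",-.03,np.arange(-14,15,4)),("halfA",-.0765,np.arange(-20,21,4))):
        print(n,nm,"near(red)",edge(n,im,*(w+ey*yc-ex*.025),.084,yaw,r,'x',span=3,pol=1),"far(blue)",edge(n,bl,*(w+ey*yc+ex*.025),.084,yaw,r,'x',span=3,pol=1))
E
python3 face.py
```

```text
scene halfB near(red) (np.float64(-0.699999999999998), np.float32(27.076073)) far(blue) (np.float64(-0.2999999999999976), np.float32(22.866936))
scene longL near(red) (np.float64(-0.09999999999999742), np.float32(26.727448)) far(blue) (np.float64(-0.3999999999999977), np.float32(20.48214))
scene longR near(red) (np.float64(-0.799999999999998), np.float32(26.924248)) far(blue) (np.float64(-0.8999999999999981), np.float32(12.59037))
scene halfA near(red) (np.float64(-0.09999999999999742), np.float32(25.912628)) far(blue) (np.float64(0.10000000000000275), np.float32(20.229645))
top halfB near(red) (np.float64(0.30000000000000293), np.float32(27.201538)) far(blue) (np.float64(0.5000000000000031), np.float32(22.161789))
top longL near(red) (np.float64(0.400000000000003), np.float32(26.669044)) far(blue) (np.float64(0.6000000000000032), np.float32(21.463394))
top longR near(red) (np.float64(2.6645352591003757e-15), np.float32(28.268623)) far(blue) (np.float64(0.20000000000000284), np.float32(19.409637))
top halfA near(red) (np.float64(0.6000000000000032), np.float32(25.517616)) far(blue) (np.float64(0.6000000000000032), np.float32(19.030075))
```

```bash
python3 - <<'E'
import cv2,numpy as np
a=cv2.imread("pics/top0.png").astype(int);b=cv2.imread("pics/top26.png").astype(int)
for n,(x0,x1,y0,y1) in dict(dropper=(268,285,160,182),crucible=(325,345,165,188),blue=(105,132,198,225)).items(): print(n,abs(a-b)[y0:y1,x0:x1].mean())
from workcell import manip
print(manip.hand_in())
E
```

```text
dropper 1.5106951871657754
crucible 1.346376811594203
blue 1.256058527663466
the job is handed in; nothing more can be done
None
```

The second course is laid and the thermometer well is pinned through it. I handed the job in at about 48.5 s on the robot clock, of the 72 s allowed, with the gripper clear of everything.

**What I did:** I set the long block over the joint, finding the tongue-and-groove centre by feel, then put a half block at each end. After that I drew the well out of its slanted rest. It had shifted about 2° in the grip, so I corrected the tilt and slid it down the long block's bore at y = −25.5 mm. Its shoulder met the block top at the expected height, with a brief push of about 21 N, before I released it.

**Last checks (both cameras):**
- **Course:** both 2 mm joints are visible, and the ends and faces agree with the first course to within about 0.5 mm. The two cameras differ by up to about 1 mm on single faces, and the long block may be skewed by about 0.4°, which is within measurement noise.
- **Right end:** the scene camera gave no usable reading there, so that end rests on the top camera alone (0.2 mm).
- **Well:** it stands upright in the bore, with its head on the long block.
- **Bystanders:** the dropper bottle, the crucible and the blue look-alike are unchanged from the first picture.

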